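Load the drive courier cradle and pin its gate shut

ROBOT

A 7-joint arm with a two-finger parallel gripper is mounted at the origin on a cart in front of the work surface, level with it; the furniture and walls round the work are solid. World frame = base frame: x ahead of the robot, y to its left, z up, the work surface at z = 0. Lengths are in m, angles in degrees, forces in N, time in s.
With the tool pointing down it reaches from about 0.4 to 0.925 m from the base axis. Payload 4.1 kg.
Tool frame: the origin (TCP) lies midway between the tips of the shut fingers; the grasp point (between the pads) lies 19 mm behind it (bot.hold_point_z is the distance from the TCP to the grasp point, in m); z points along the fingers, y is the line along which they close (so a half turn about z gives the same grasp; the last joint's range is limited). The gripper opens to 85 mm and grips with 20 to 120 N. Pads are 22 mm wide; open, the fingers measure 114 mm over their backs; the gripper's body (76 mm by 85 mm) begins 54 mm behind the grasp point. The pads swing forward as they close: fully open they stand 13 mm farther back than shut.
Start: joints at [67.323, 22.827, 2.584, 88.041, -1.071, 69.15, -2.905], TCP at [0.19, -0.622, 0.204] pointing down, gripper open.
Joint ranges: [-161.44, 161.44], [-28.35, 127.94], [-78.24, 83.42], [0, 140.83], [-78.03, 258.03], [13.02, 114.36], [-168.23, 168.23]. Speed limits (degrees/s): [147.25, 147.25, 180, 180, 180, 180, 180].

INTERFACE

Orientations are given as [roll, pitch, yaw] about the fixed x, y, z axes, in that order (R = Rz(yaw) Ry(pitch) Rx(roll)).
In Python, from workcell import bot, imaging, finish_job gives the robot as it stands.
- The arm moves only by the tool jog_arm, never from a script. Its argument "motion" is a list of rows, each an object of numbers: "wx", "wy", "wz": the turn, a rotation vector about the tool's x, y, z in rad; "x", "y", "z": the shift along the tool's x, y, z in m; "jaw": the opening, from 0 (shut) to 1 (fully open). In form: [{"wx": .., "wy": .., "wz": .., "x": .., "y": .., "z": .., "jaw": ..}, ...]. A call has 1 to 12 rows; each row shifts and turns the commanded pose from where the row before left it, along the tool's axes as they then stand; what a row does not reach is not made up. A row lasts 1/10 s, in which the tool goes at most 50 mm and 8.59 degrees, less where a joint would pass 70% of its speed; a pose out of reach is approached as far as the arm can. A call is refused whole if a number of a shift passes 0.05 or a number of a turn 0.15, either way. A call with a gripper value outside its range is refused whole. The fingers move at their own pace and stop on an object; "newtons" is the grip in N (left out, the last holds). Time passes only in rows, so rows that do not move let the fingers close. It gives the time, the measured TCP pose, the force, the opening and the grip force at its end, in the units of the state.
- bot.state(): the state, without advancing time (a new reading comes with each control period).
- imaging.grab_frame(name): name is "scene" or "side" or "wrist"; returns a dict with "img" (480x640x3 uint8, red, green, blue), "depth" (480x640 float32, m along the optical axis (not along the pixel's ray), 0 where there is no reading), "fovy" (degrees; the focal length in pixels is half the picture's height over the tangent of half this angle, whatever the lens; pixels are square), "cx", "cy" (the principal point, pixels), "rvec" (rotation vector, rad) and "tvec" (3), from world to camera coordinates, as OpenCV has them. Camera axes: x right, y down, z forward; pixel columns grow to the right and rows downward; lengths in m; the calibration is good to about 2 mm. A picture is of the moment at which its call begins.
- finish_job(): hands the job in; it is judged then, once.
Trained networks look in a picture, given as the dict that the camera call returned (one of the last four; its "shot" number tells which), for a name from the list of things; names that differ only in an ending like _2 or _b are one class to them, and where a whole thing is asked for, a point or a joint stands for the part that bears it (a point fixed in the world has none). Each returns a list of dicts, best first, with "confidence" (0 to 1); they miss things now and then, are a little off and sometimes report something else, mostly with a low value. They report only what shows in the picture. A call takes as long as a camera call.
- imaging.look_for(picture, thing): "location" ([x, y, z] in m, in world coordinates, good to about 4 mm: the middle of the surface that is visible of it).
- imaging.outline_of(picture, thing): "region" (480x640 bool, what is visible of it).
The state is a dict: "time": time; "joint_positions": joint angles; "qvel": joint speeds; "joint_efforts": joint torques, N m; "tcp_pos": TCP position; "tcp_rot": TCP orientation; "contact_force": force on the tool from outside, world axes, zero at the start; "torque": the same for the moment, N m; "gripper_width": opening from 0.0 (shut) to 1.0 (fully open); "grasp_force": force on a finger pad.
Only numpy, scipy, OpenCV 4.12 (cv2) and the standard library are available. Lean on these libraries where they do the work, as an engineer would, in place of code of your own. Each camera call takes 0.05 s, during which the arm holds its last target. There are 200 camera calls.

TASK

These external drives leave with the courier tonight: raise the hold-down gate of the transport cradle, lay every black drive case that waits on the bench in front of the cable heap (two or three) flat and square in a pocket of its own, and bring the gate right down. Then pin the gate: slide the straight leg of the hairpin clip through the cross hole of the post until the sprung leg snaps round the post and hugs it.

Things in the scene. Friction and masses are not known exactly. Their poses are not given: they have to be found in the camera images.
- cradle: Transport cradle, stands fast on the bench. Aluminium plate 196 (x) x 256 (y) x 8 mm carrying a grey plastic nest with three pockets side by side along y, a round post in front (-x) and a hinged gate behind (+x). Origin: underside, below the middle of the middle pocket; z up.
- pocket_0 (a point): Middle of the floor of the pocket on the cradle's +y side, 8 mm above the bench. Every pocket is 116 mm long (x), 66 mm wide (y) and 10 mm deep; its walls end 18 mm above the bench. Axes as the cradle's. Pockets lie 88 mm apart, with 22 mm wide ribs between them.
- pocket_1 (a point): The same for the middle pocket.
- pocket_2 (a point): The same for the pocket on the cradle's -y side.
- gate_hinge (a point): Middle of the gate's hinge axis, which runs along the cradle's y, 78 mm behind the pockets' centre line and 40 mm above the bench. Axes as the cradle's.
- gate (a joint): Angle of the hold-down gate (rad): 0 right down over the pockets (stop), 1.57 upright, 1.95 leaning back at its open stop. The gate is a grey painted steel frame 236 mm wide; a forked tongue in front passes round the post. The hinge is stiff (about 0.35 N m): the gate stays where it is left. Leaned back to 1.8 or more it leaves the hand most room over the pockets.
- gate_grip (a point): Middle of the gate's black cross handle, a 14 mm round bar 50 mm long along the cradle's y, 202 mm from the hinge axis. With the gate down it is 40 mm above the bench, 42 mm in front of the post, free all round but for a 16 mm wide stem behind its middle. It can be pinched across its two ends, and must be free to turn between the fingers as the gate swings.
- post_hole (a point): Middle of the cross hole in the upright steel post (20 mm thick, top 68 mm above the bench): 56 mm above the bench, 82 mm in front of the pockets' centre line. Axes as the cradle's. The hole runs along y, right through, 8 mm wide and high, mouths slightly flared. With the gate down its fork (41 mm wide, top at 50.5 mm) lies just below; the gate's front bar behind it tops out at 43 mm.
- clip: Hairpin clip of 5 mm dark spring wire, flat on the bench, z up, 60 g. Origin: underside, below clip_seat. Straight leg along x, from the head (x = -70 mm) to its tip (x = +42), at y = 0. The head is a rigid U, straight from x = -59 to -40, wires at y = 0 and 22 (27 mm over all): hold it there. Sprung leg: from x = -40, y = 22 to a dip, a round belly at x = 0 (y = 13.5), a throat at x = 11 (y = 9), a flared tip at x = 31, y = 19.
- clip_seat (a point): The clip's seat point, on the axis of its straight leg (mid wire, 2.5 mm above the clip's underside) abreast of the belly: it lies on the post's axis in the middle of the hole when the clip is home. Axes as the clip's.
- clip_head (a point): Middle of the clip's head between its two straight sides, mid wire: 52 mm behind the seat point and 11 mm to its +y side.
- clip_spring (a joint): Deflection of the clip's sprung leg (rad): 0 at rest (and when hugging the post), about 0.07 as the throat rides over the post. Pushing the clip home takes 5 to 15 N over the last 20 mm, then it snaps on. It may go in from either end of the hole.
- drive_0: Black external drive case, 63 mm wide (x) x 112 mm long (y) x 24 mm high, 0.19 kg, flat on the bench. Origin: centre of its underside. May be absent. Any drive goes into any pocket, either way round, its length along the pocket's length (so its y along the cradle's x).
- drive_1: Black external drive case, 63 mm wide (x) x 112 mm long (y) x 24 mm high, 0.19 kg, flat on the bench. Origin: centre of its underside. May be absent. Any drive goes into any pocket, either way round, its length along the pocket's length (so its y along the cradle's x).
- drive_2: Black external drive case, 63 mm wide (x) x 112 mm long (y) x 24 mm high, 0.19 kg, flat on the bench. Origin: centre of its underside. May be absent. Any drive goes into any pocket, either way round, its length along the pocket's length (so its y along the cradle's x).

How it is judged (in metres and radians):
On the way, in this order (a step that is already met when the one before it is completed fails the run):
1. the gate is raised, at least 1.3 rad (value of joint gate above 1.3 rad), for 0.2 s.
2. every drive present lies flat and square in a pocket (((x of drive_0 in the frame of pocket_0 between -0.0045 and 0.0045 m and y of drive_0 in the frame of pocket_0 between -0.0045 and 0.0045 m and z of drive_0 in the frame of pocket_0 between -0.003 and 0.003 m and angle between the y axis of drive_0 and the x axis of pocket_0, either way round below 0.08 rad) or (x of drive_0 in the frame of pocket_1 between -0.0045 and 0.0045 m and y of drive_0 in the frame of pocket_1 between -0.0045 and 0.0045 m and z of drive_0 in the frame of pocket_1 between -0.003 and 0.003 m and angle between the y axis of drive_0 and the x axis of pocket_1, either way round below 0.08 rad) or (x of drive_0 in the frame of pocket_2 between -0.0045 and 0.0045 m and y of drive_0 in the frame of pocket_2 between -0.0045 and 0.0045 m and z of drive_0 in the frame of pocket_2 between -0.003 and 0.003 m and angle between the y axis of drive_0 and the x axis of pocket_2, either way round below 0.08 rad)) and angle between each of drive_0, drive_1, drive_2's own z axis and vertical below 0.06 rad and ((x of drive_1 in the frame of pocket_0 between -0.0045 and 0.0045 m and y of drive_1 in the frame of pocket_0 between -0.0045 and 0.0045 m and z of drive_1 in the frame of pocket_0 between -0.003 and 0.003 m and angle between the y axis of drive_1 and the x axis of pocket_0, either way round below 0.08 rad) or (x of drive_1 in the frame of pocket_1 between -0.0045 and 0.0045 m and y of drive_1 in the frame of pocket_1 between -0.0045 and 0.0045 m and z of drive_1 in the frame of pocket_1 between -0.003 and 0.003 m and angle between the y axis of drive_1 and the x axis of pocket_1, either way round below 0.08 rad) or (x of drive_1 in the frame of pocket_2 between -0.0045 and 0.0045 m and y of drive_1 in the frame of pocket_2 between -0.0045 and 0.0045 m and z of drive_1 in the frame of pocket_2 between -0.003 and 0.003 m and angle between the y axis of drive_1 and the x axis of pocket_2, either way round below 0.08 rad)) and ((x of drive_2 in the frame of pocket_0 between -0.0045 and 0.0045 m and y of drive_2 in the frame of pocket_0 between -0.0045 and 0.0045 m and z of drive_2 in the frame of pocket_0 between -0.003 and 0.003 m and angle between the y axis of drive_2 and the x axis of pocket_0, either way round below 0.08 rad) or (x of drive_2 in the frame of pocket_1 between -0.0045 and 0.0045 m and y of drive_2 in the frame of pocket_1 between -0.0045 and 0.0045 m and z of drive_2 in the frame of pocket_1 between -0.003 and 0.003 m and angle between the y axis of drive_2 and the x axis of pocket_1, either way round below 0.08 rad) or (x of drive_2 in the frame of pocket_2 between -0.0045 and 0.0045 m and y of drive_2 in the frame of pocket_2 between -0.0045 and 0.0045 m and z of drive_2 in the frame of pocket_2 between -0.003 and 0.003 m and angle between the y axis of drive_2 and the x axis of pocket_2, either way round below 0.08 rad))), for 0.2 s.
3. the gate is right down (value of joint gate below 0.04 rad), for 0.2 s.
At the end, for the whole second after the job is handed in: Drives in pockets within 4.5 mm in x and y, 3 mm in height, 0.06 rad level, 0.08 rad square. Gate below 0.04 rad. Clip's seat point within 5 mm of the hole's middle along the hole and 6 mm across it, aligned to 0.2 rad, level to 0.25 rad, spring below 0.04 rad. All at rest (all of step 2 and value of joint each of gate, clip_spring below 0.04 rad and y of clip_seat in the frame of post_hole between -0.005 and 0.005 m and x of clip_seat in the frame of post_hole between -0.006 and 0.006 m and z of clip_seat in the frame of post_hole between -0.006 and 0.006 m and angle between the x axis of clip and the y axis of post_hole, either way round below 0.2 rad and angle between clip's own z axis and vertical below 0.25 rad and linear speed of each of drive_0, drive_1, drive_2, clip below 0.02 m/s); the robot touches nothing.
Of drive_0, drive_1, drive_2 only 2 to 3 are there at a start; the rules pass over those that are not, and their reading is None.
At some moment in a run one of drive_0, drive_1, drive_2 may be knocked a few centimetres aside while the robot is not near it.
It also fails if it takes over 210 s, if anything falls off the work surface, if the arm or the gripper's body presses on something with over 40 N, if the wrist force passes 120 N, or if a joint passes its speed limit or range.

## Working session

There is one attempt and no reset: what is moved stays moved. The work goes in short steps, Python scripts to look and compute and a tool call to move; the robot and the scene stay as the last step left them, time stands still between calls to the robot, and variables do not carry over. Pictures are saved under pics/ and viewed, at most 14 in all, crops included, and the job is handed in when it is done.

Besides the shell and the picture viewer there is one more tool, called after "Call:" as name(argument=value, ...) on one line, values as JSON. jog_arm: Moves the arm, as the interface text tells. Its arguments: {"type":"object","properties":{"motion":{"type":"array","items":{"type":"object","properties":{"wx":{"type":"number"},"wy":{"type":"number"},"wz":{"type":"number"},"x":{"type":"number"},"y":{"type":"number"},"z":{"type":"number"},"jaw":{"type":"number"}}}},"newtons":{"type":"number"}},"required":["motion"]}

```bash
ls; mkdir -p pics; cat > h.py <<'E'
import numpy as np,cv2
from scipy.spatial.transform import Rotation as R
from workcell import bot, imaging, finish_job
def cam(f):
    fl=240/np.tan(np.radians(f["fovy"])/2); M,_=cv2.Rodrigues(np.array(f["rvec"],float)); return fl,M,np.array(f["tvec"],float).ravel()
def cloud(f,m=None):
    fl,M,t=cam(f); d=f["depth"]; v,u=np.nonzero((d>0) if m is None else (m&(d>0)))
    z=d[v,u]; P=np.c_[(u-f["cx"])/fl*z,(v-f["cy"])/fl*z,z]; return (P-t)@M,u,v
def proj(f,p):
    fl,M,t=cam(f); q=np.atleast_2d(p)@M.T+t; return np.c_[q[:,0]/q[:,2]*fl+f["cx"],q[:,1]/q[:,2]*fl+f["cy"]]
def save(f,n): cv2.imwrite("pics/"+n,f["img"][:,:,::-1])
E
python3 - <<'E'
from h import *
print(bot.state(), bot.hold_point_z)
for n in ["scene","side","wrist"]:
    f=imaging.grab_frame(n); save(f,n+"0.png"); print(n,f["fovy"],f["cx"],f["cy"],-cam(f)[1].T@cam(f)[2])
    for t in ["cradle","drive_0","clip","gate","gate_grip","post_hole","clip_head"]:
        try: print(t,[(np.round(d["location"],3).tolist(),round(d["confidence"],2)) for d in imaging.look_for(f,t)])
        except Exception as e: print(t,e)
E
```

```text
pics
{'time': 0.0, 'joint_positions': array([67.32216611, 22.87182627,  2.57933151, 88.11613889, -1.07014112,
       69.14741587, -2.9038672 ]), 'qvel': array([-0.0880171 , -0.04082108,  0.05572747, -0.01649141, -0.04859646,
        0.0712117 ,  0.01516651]), 'joint_efforts': array([-9.68243294e-04, -4.75121391e+01,  1.36439402e+00, -2.54222721e+01,
        1.17137629e-02,  9.43231105e-03,  2.65663395e-06]), 'tcp_pos': array([ 0.18991886, -0.62091456,  0.20294898]), 'tcp_rot': array([-1.79889060e+02,  8.55766513e-03,  1.70142815e+01]), 'contact_force': array([-0.03934846, -0.65507615,  0.38478944]), 'torque': array([ 0.03427792, -0.02843646, -0.01388071]), 'grasp_force': 0.0, 'gripper_width': 1.001727767305437} 0.0187
scene 48.208550953580975 326.7432975589866 235.04859565030137 [-0.01281036  0.85233725  0.601358  ]
cradle [([0.481, -0.222, 0.011], 0.6)]
drive_0 [([0.483, -0.012, 0.026], 0.98), ([0.479, 0.097, 0.026], 0.75), ([0.49, 0.221, 0.025], 0.61)]
clip []
gate [([0.467, -0.227, 0.072], 0.62), ([0.48, -0.224, 0.013], 0.29)]
gate_grip [([0.461, -0.226, 0.074], 0.95), ([0.666, -0.262, 0.002], 0.44)]
post_hole [([0.471, -0.223, 0.013], 0.68)]
clip_head []
side 50.57508627945014 322.715308645685 243.27736347253924 [0.05872938 0.18424755 0.97728464]
cradle [([0.476, -0.234, 0.006], 0.69), ([0.479, 0.084, 0.024], 0.27)]
drive_0 [([0.481, 0.083, 0.022], 0.88), ([0.483, -0.023, 0.023], 0.81), ([0.474, -0.23, 0.012], 0.7), ([0.486, 0.21, 0.024], 0.58)]
clip [([0.667, -0.259, 0.003], 0.53), ([0.472, -0.231, 0.01], 0.42)]
gate [([0.467, -0.237, 0.076], 0.9), ([0.485, 0.211, 0.026], 0.51)]
gate_grip [([0.468, -0.238, 0.072], 0.64)]
post_hole [([0.476, -0.232, 0.012], 0.84)]
clip_head [([0.476, -0.235, 0.006], 0.59), ([0.666, -0.263, 0.007], 0.57)]
wrist 61.02101592283607 320.8498220364683 244.2911304062887 [ 0.26687102 -0.59846211  0.37456349]
cradle []
drive_0 []
clip []
gate []
gate_grip []
post_hole []
clip_head []
```

View pics/scene0.png

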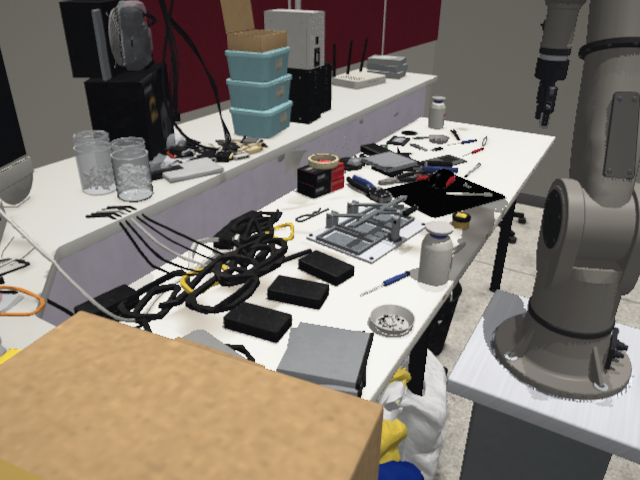

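View pics/side0.png

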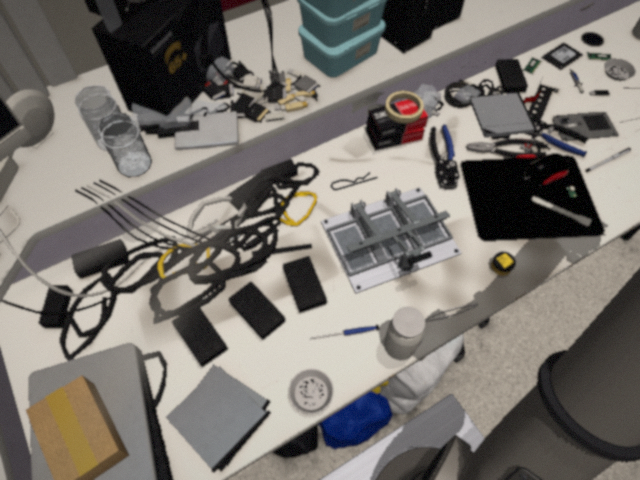

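Scene shows three drives (scene px (327,266), (298,291), (258,321)), cradle at (365,230) with gate down, clip at (312,215). Next: a metric top-down view from the side camera.

```bash
python3 - <<'E'
from h import *
for n in ["side","scene"]:
    f=imaging.grab_frame(n); P,u,v=cloud(f)
    for c in [(0.482,-0.02),(0.48,0.09),(0.487,0.215)]:
        m=(abs(P[:,0]-c[0])<.075)&(abs(P[:,1]-c[1])<.06 )&(P[:,2]>.017)&(P[:,2]<.032)
        (x,y),(w,h),a=cv2.minAreaRect((P[m,:2]*1000).astype(np.float32)); print(n,c,m.sum(),np.round([x,y,w,h,a],1),P[m,2].mean().round(4))
    if n=="side":
        # rectified view x up to .28...72,y -.45..-.05 at z=.02
        xs=np.arange(.74,.26,-.0008); ys=np.arange(-.02,-.42,-.0008)
        X,Y=np.meshgrid(xs,ys,indexing='ij')
        q=proj(f,np.c_[X.ravel(),Y.ravel(),np.full(X.size,.008)]).reshape(*X.shape,2).astype(np.float32)
        cv2.imwrite("pics/rect.png",cv2.remap(f["img"][:,:,::-1].copy(),q,None,cv2.INTER_CUBIC))
    m=(P[:,0]>.3)&(P[:,0]<.7)&(P[:,1]<-.05)&(P[:,1]>-.42)&(P[:,2]>.045)
    for z in np.arange(.046,.2,.006):
        k=m&(abs(P[:,2]-z)<.003)
        if k.sum()>8: print(round(z,3),k.sum(),P[k].min(0).round(3),P[k].max(0).round(3))
E
```

```text
side (0.482, -0.02) 1474 [489.7 -26.   62.4 114.4  79.6] 0.0252
side (0.48, 0.09) 1611 [497.3  91.1 137.3  74.4  19. ] 0.0253
side (0.487, 0.215) 1751 [481.2 206.8  87.  141.2  85.8] 0.0257
0.046 182 [ 0.417 -0.322  0.045] [ 0.699 -0.052  0.049]
0.052 156 [ 0.302 -0.317  0.049] [ 0.7   -0.101  0.055]
0.058 102 [ 0.41  -0.306  0.055] [ 0.695 -0.122  0.061]
0.064 124 [ 0.41  -0.343  0.061] [ 0.534 -0.164  0.067]
0.07 361 [ 0.409 -0.361  0.067] [ 0.514 -0.129  0.073]
0.076 603 [ 0.301 -0.363  0.073] [ 0.493 -0.1    0.079]
0.082 60 [ 0.414 -0.291  0.079] [ 0.48  -0.156  0.085]
0.088 82 [ 0.301 -0.26   0.085] [ 0.445 -0.102  0.091]
0.094 179 [ 0.3   -0.258  0.091] [ 0.442 -0.103  0.097]
0.1 142 [ 0.376 -0.257  0.097] [ 0.426 -0.208  0.103]
0.106 12 [ 0.381 -0.247  0.103] [ 0.392 -0.209  0.106]
0.124 65 [ 0.3   -0.145  0.121] [ 0.308 -0.107  0.127]
scene (0.482, -0.02) 859 [488.7 -25.1  66.5 116.4  79.2] 0.0229
scene (0.48, 0.09) 1085 [495.2  92.2 133.1  73.7  14.8] 0.0232
scene (0.487, 0.215) 1473 [483.4 212.2  93.5 142.3  81.1] 0.0237
0.046 100 [ 0.301 -0.321  0.045] [ 0.696 -0.103  0.049]
0.052 99 [ 0.301 -0.309  0.049] [ 0.699 -0.104  0.055]
0.058 70 [ 0.3   -0.307  0.055] [ 0.536 -0.1    0.061]
0.064 108 [ 0.303 -0.359  0.061] [ 0.519 -0.106  0.067]
0.07 238 [ 0.3   -0.361  0.067] [ 0.496 -0.103  0.073]
0.076 143 [ 0.301 -0.359  0.073] [ 0.486 -0.103  0.079]
0.082 52 [ 0.3   -0.261  0.08 ] [ 0.447 -0.104  0.085]
0.088 98 [ 0.302 -0.263  0.085] [ 0.441 -0.106  0.091]
0.094 80 [ 0.3   -0.261  0.091] [ 0.426 -0.108  0.097]
0.1 45 [ 0.3   -0.257  0.097] [ 0.39  -0.114  0.102]
0.124 20 [ 0.3   -0.14   0.122] [ 0.307 -0.107  0.125]
```

View pics/rect.png

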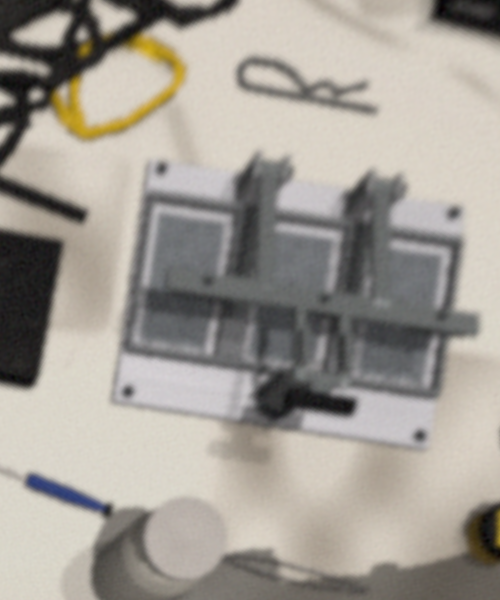

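Rectified view: cradle centre ≈ (0.4965,-0.25), yaw ≈ -8°, gate about 0.3 rad up (handle near px (315,400)), clip at (300,90) with straight leg toward -y. Now I bring the wrist camera over.

```bash
cat >> h.py <<'E'
def pose():
    s=bot.state(); return np.array(s["tcp_pos"]),R.from_euler('xyz',s["tcp_rot"],degrees=True)
def plan(p,yaw=None,cur=None,rot=None):
    "shift in present tool axes, then rotvec in tool axes"
    a,r=cur or pose(); g=rot or R.from_euler('xyz',[180,0,yaw],degrees=True)
    d=r.inv().apply(np.array(p)-a); w=(r.inv()*g).as_rotvec()
    print("shift",d.round(4),"turn",w.round(4),"min rows",int(np.ceil(np.linalg.norm(d)/.05)),int(np.ceil(np.linalg.norm(w)/.15)))
E
python3 -c "
from h import *
plan([.43,-.21,.28],-8.3)"
```

```text
shift [ 0.3498 -0.3234 -0.076 ] turn [ 1.000e-04 -0.000e+00  4.418e-01] min rows 10 3
```

Call:
jog_arm(motion=[{"x": 0.0,"y": 0.0,"z": -0.04},{"x": 0.035,"y": -0.032,"z": -0.036},{"x": 0.035,"y": -0.032},{"x": 0.035,"y": -0.032},{"x": 0.035,"y": -0.032},{"x": 0.035,"y": -0.032},{"x": 0.035,"y": -0.032},{"x": 0.035,"y": -0.032},{"x": 0.035,"y": -0.032},{"x": 0.035,"y": -0.032},{"x": 0.035,"y": -0.035},{"wz": 0.14}])

```text
$.motion[0]: bad value
```

Call:
jog_arm(motion=[{"wz": 0.15},{"wz": 0.15},{},{},{}])

```text
$.motion[0]: bad value
```

```bash
python3 - <<'E'
from h import *
print(pose()[0],bot.state()["tcp_rot"],bot.state()["joint_positions"].round(0),bot.state()["contact_force"])
f=imaging.grab_frame("wrist"); save(f,"w1.png"); np.savez("w1.npz",**{k:f[k] for k in ["img","depth","fovy","cx","cy","rvec","tvec"]})
print(-cam(f)[1].T@cam(f)[2], cam(f)[1][2])
for t in ["cradle","drive_0","clip","gate","gate_grip","post_hole","clip_head"]:
    print(t,[(np.round(d["location"],3).tolist(),round(d["confidence"],2)) for d in imaging.look_for(f,t)])
E
```

```text
[ 0.19017119 -0.62161255  0.20403587] [ 1.79993941e+02 -4.10940734e-06  1.70115728e+01] [67. 23.  3. 88. -1. 69. -3.] [ 0.31636442 -0.63435969  0.13220739]
[ 0.26687131 -0.59846185  0.37453665] [-0.29735267 -0.09056641 -0.95046258]
cradle []
drive_0 []
clip []
gate []
gate_grip []
post_hole []
clip_head []
```

View pics/w1.png

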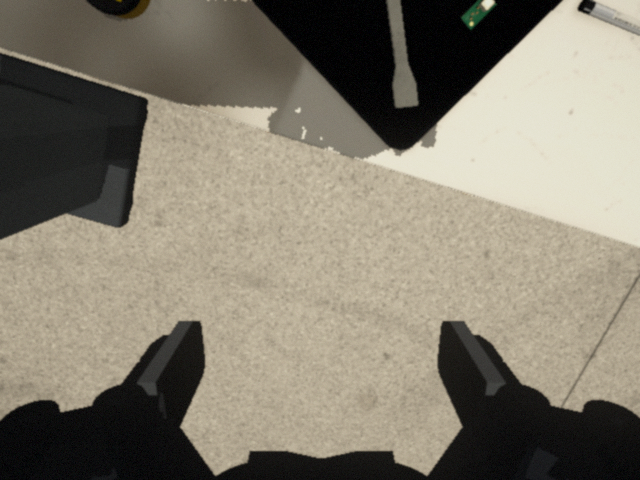

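The arm hadn't moved: rows apparently need all fields. The picture shows the fingers at the bottom and the bench edge; the camera looks back toward the fingertips, so I'll aim further out.

Call:
jog_arm(motion=[{"x": 0,"y": 0,"z": -0.045,"wx": 0,"wy": 0,"wz": 0,"jaw": 1},{"x": 0.04,"y": -0.03,"z": -0.031,"wx": 0,"wy": 0,"wz": 0,"jaw": 1},{"x": 0.04,"y": -0.03,"z": 0,"wx": 0,"wy": 0,"wz": 0,"jaw": 1},{"x": 0.04,"y": -0.03,"z": 0,"wx": 0,"wy": 0,"wz": 0,"jaw": 1},{"x": 0.04,"y": -0.03,"z": 0,"wx": 0,"wy": 0,"wz": 0,"jaw": 1},{"x": 0.04,"y": -0.03,"z": 0,"wx": 0,"wy": 0,"wz": 0,"jaw": 1},{"x": 0.04,"y": -0.03,"z": 0,"wx": 0,"wy": 0,"wz": 0,"jaw": 1},{"x": 0.04,"y": -0.03,"z": 0,"wx": 0,"wy": 0,"wz": 0,"jaw": 1},{"x": 0.04,"y": -0.03,"z": 0,"wx": 0,"wy": 0,"wz": 0,"jaw": 1},{"x": 0.04,"y": -0.03,"z": 0,"wx": 0,"wy": 0,"wz": 0,"jaw": 1},{"x": 0.04,"y": -0.025,"z": 0,"wx": 0,"wy": 0,"wz": 0,"jaw": 1},{"x": 0.04,"y": 0,"z": 0,"wx": 0,"wy": 0,"wz": 0.14,"jaw": 1}])

```text
time: 2.9
tcp_pos: [0.5214, -0.212, 0.2763]
tcp_rot: [-180.0, -0.1, 9.1]
contact_force: [1.0, -1.0, 0.4]
gripper_width: 0.999
grasp_force: 0.0
```

Call:
jog_arm(motion=[{"x": 0,"y": 0,"z": 0,"wx": 0,"wy": 0,"wz": 0.15,"jaw": 1},{"x": 0,"y": 0,"z": 0,"wx": 0,"wy": 0,"wz": 0.15,"jaw": 1},{"x": 0,"y": 0,"z": 0,"wx": 0,"wy": 0,"wz": 0,"jaw": 1},{"x": 0,"y": 0,"z": 0,"wx": 0,"wy": 0,"wz": 0,"jaw": 1}])

```text
time: 3.3
tcp_pos: [0.52, -0.2169, 0.2754]
tcp_rot: [180.0, -0.0, -8.0]
contact_force: [0.2, -0.1, -0.5]
gripper_width: 1.004
grasp_force: 0.0
```

```bash
python3 - <<'E'
from h import *
print(pose()[0],bot.state()["tcp_rot"],bot.state()["joint_positions"].round(0),bot.state()["contact_force"])
f=imaging.grab_frame("wrist"); save(f,"w2.png"); np.savez("w2.npz",**{k:f[k] for k in ["img","depth","fovy","cx","cy","rvec","tvec"]})
print(-cam(f)[1].T@cam(f)[2], cam(f)[1][2])
for t in ["cradle","drive_0","clip","gate","gate_grip","post_hole","clip_head"]:
    print(t,[(np.round(d["location"],3).tolist(),round(d["confidence"],2)) for d in imaging.look_for(f,t)])
E
```

```text
[ 0.52004522 -0.21693414  0.27539682] [ 1.79988295e+02 -2.40350179e-03 -8.03612007e+00] [ 30.  12. -14.  94.   3.  75. -82.] [ 0.24098298 -0.08810147 -0.46275925]
[ 0.59949355 -0.2282973   0.44589496] [-0.30790765  0.04379896 -0.95040756]
cradle [([0.5, -0.254, 0.009], 0.7)]
drive_0 [([0.487, 0.074, 0.025], 0.6), ([0.493, -0.029, 0.023], 0.59), ([0.449, 0.17, 0.007], 0.51)]
clip [([0.672, -0.264, 0.005], 0.71), ([0.5, -0.255, 0.007], 0.48)]
gate [([0.473, -0.242, 0.071], 0.75), ([0.5, -0.252, 0.006], 0.44)]
gate_grip [([0.472, -0.249, 0.072], 0.85), ([0.495, -0.035, 0.023], 0.34)]
post_hole [([0.503, -0.253, 0.014], 0.9)]
clip_head [([0.671, -0.266, 0.007], 0.95)]
```

View pics/w2.png

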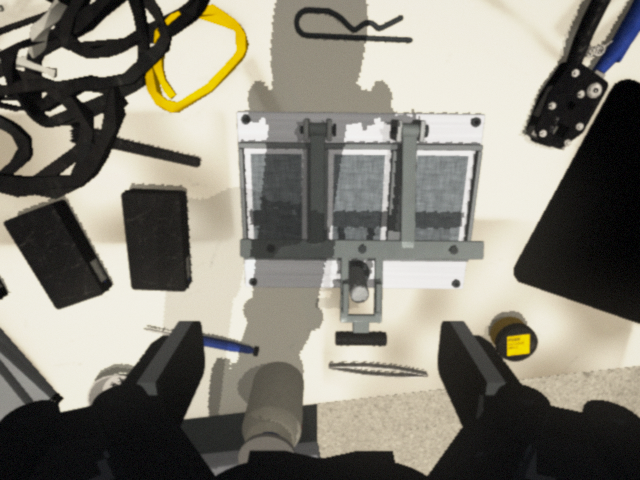

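Wrist view: cradle plate corners (237,113)/(485,113), gate half raised with handle at (361,338), post top (359,292), clip at (350,25), drives at (157,238) and (60,255). Now fit poses from the depth.

```bash
cat > fit.py <<'E'
from h import *
from scipy.optimize import minimize
def fitcradle(P,x0=(.4965,-.25,-8.2)):
    P=P[(P[:,2]<.024)&(P[:,2]>-.01)]; pk=P[:,2]
    def c(q):
        a=np.radians(q[2]); d=P[:,:2]-q[:2]; X=d@[np.cos(a),np.sin(a)]; Y=d@[-np.sin(a),np.cos(a)]
        yy=np.abs((Y+44)%.088-.044) if 0 else np.minimum(np.abs(Y),np.minimum(np.abs(Y-.088),np.abs(Y+.088)))
        s=lambda t:1/(1+np.exp(-t/.0008))
        inp=s(.058-abs(X))*s(.033-yy); nest=s(.0615-abs(X))*s(.1245-abs(Y))
        hz=nest*(.018-.010*inp)
        m=(abs(X)<.0605)&(abs(Y)<.1235)
        return np.mean(((np.clip(pk,0.006,.020)-hz)[m])**2)*1e6
    best=None
    for dx in np.arange(-.008,.009,.004):
        for dy in np.arange(-.008,.009,.004):
            r=minimize(c,[x0[0]+dx,x0[1]+dy,x0[2]],method='Nelder-Mead',options=dict(initial_simplex=[[x0[0]+dx,x0[1]+dy,x0[2]],[x0[0]+dx+.003,x0[1]+dy,x0[2]],[x0[0]+dx,x0[1]+dy+.003,x0[2]],[x0[0]+dx,x0[1]+dy,x0[2]+1.5]]))
            if best is None or r.fun<best.fun: best=r
    return best
def drives(f):
    "black boxes z~.024: pose (x,y,yaw of long axis)"
    P,u,v=cloud(f); g=f["img"].max(2)[v,u]; out=[]
    m=(P[:,2]>.019)&(P[:,2]<.03)&(g<75)&(P[:,0]>.36)&(P[:,0]<.62)&(P[:,1]>-.15)
    im=np.zeros((480,640),np.uint8); im[v[m],u[m]]=1
    im=cv2.morphologyEx(im,cv2.MORPH_OPEN,np.ones((5,5)))
    n,l,st,_=cv2.connectedComponentsWithStats(im)
    for i in range(1,n):
        if st[i,4]<500: continue
        Q,_,_=cloud(f,l==i); (x,y),(w,h),a=cv2.minAreaRect((Q[:,:2]*1000).astype(np.float32))
        if w<h: a+=90; w,h=h,w
        out.append((round(x,1),round(y,1),round((a+90)%180-90,1),round(w,1),round(h,1),st[i,4]))
    return out
E
python3 - <<'E'
from fit import *
z=np.load("w2.npz"); f={k:z[k] if z[k].ndim else float(z[k]) for k in z}
P,u,v=cloud(f)
b=fitcradle(P); print(b.x,b.fun)
for n in ["side","wrist"]: 
    g=imaging.grab_frame(n); print(n,drives(g))
    if n=="side": b2=fitcradle(cloud(g)[0]); print(b2.x,b2.fun)
# gate: points above .04 near; in cradle frame
a=np.radians(b.x[2]); d=P[:,:2]-b.x[:2]; X=d@[np.cos(a),np.sin(a)]; Y=d@[-np.sin(a),np.cos(a)]
for lo in [(-.10,-.06),(-.135,-.105)]:
    m=(abs(Y)<.03)&(X>lo[0])&(X<lo[1])&(P[:,2]>.045); print(lo,m.sum(),X[m].mean(),Y[m].mean(),P[m,2].max(),Y[m].min(),Y[m].max())
m=(X<-.06)&(abs(Y)<.04)&(P[:,2]>.085); print("hi",np.c_[X,Y,P[:,2]][m].min(0),np.c_[X,Y,P[:,2]][m].max(0))
m=(P[:,0]<.40)&(abs(P[:,1]+.2)<.12)&(P[:,2]>.03)&(X<-.15); print("jar",P[m].min(0),P[m].max(0))
# gate leaf angle: bar points
m=(abs(Y)>.05)&(abs(Y)<.115)&(P[:,2]>.04)&(X>-.11)&(X<.05);print("bar",X[m].mean(),P[m,2].mean(),m.sum())
# clip
m=(P[:,0]>.62)&(P[:,0]<.72)&(abs(P[:,1]+.265)<.085)&(f["img"].max(2)[v,u]<90)
print("clip px",m.sum()); Q=P[m]; print(Q.min(0),Q.max(0))
E
```

```text
[ 0.49923859 -0.25382323 -8.59236223] 2.8987463811142153
side [(489.1, -24.8, -10.9, 111.3, 60.0, np.int32(1299)), (486.9, 88.1, 11.4, 110.5, 60.4, np.int32(1432)), (496.1, 209.3, 6.6, 110.4, 57.5, np.int32(1392))]
[ 0.50052656 -0.25113548 -8.76471263] 7.466692557305546
wrist [(489.9, -30.0, -10.7, 110.5, 61.1, np.int32(5468)), (488.4, 83.2, 12.0, 110.4, 61.7, np.int32(5397))]
(-0.1, -0.06) 1356 -0.08114403887317964 0.0004862308901046201 0.09857048638431158 -0.02018078891397596 0.020269779749473027
(-0.135, -0.105) 793 -0.11302271931016764 0.00018499993837313284 0.1032003980457236 -0.02489442411145094 0.02466209187674074
hi [-0.12190034 -0.02489442  0.08512709] [-0.0600232   0.02466209  0.1032004 ]
jar [ 0.25339727 -0.1601037   0.03001602] [ 0.31188774 -0.09578834  0.12687517]
bar 0.01856610123910052 0.33320632327176203 23556
clip px 1232
[ 6.51925007e-01 -3.24533490e-01 -5.98764688e-04] [ 0.69590223 -0.2135556   0.00821985]fit.py:8: RuntimeWarning: overflow encountered in exp
  s=lambda t:1/(1+np.exp(-t/.0008))
```

```bash
cat >> h.py <<'E'
C=np.array([.4992,-.2538]);CY=-8.6
def W(x,y,z):
    a=np.radians(CY); return np.array([C[0]+x*np.cos(a)-y*np.sin(a),C[1]+x*np.sin(a)+y*np.cos(a),z])
E
python3 -c "
from h import *
plan(W(-.116,0,.14),CY)"
```

```text
shift [-0.1315  0.0386  0.1354] turn [ 0.0001 -0.0001  0.0071] min rows 4 1
```

Call:
jog_arm(motion=[{"x": -0.033,"y": 0.0096,"z": 0.02,"wx": 0,"wy": 0,"wz": 0.007,"jaw": 1},{"x": -0.033,"y": 0.0096,"z": 0.035,"wx": 0,"wy": 0,"wz": 0,"jaw": 1},{"x": -0.033,"y": 0.0096,"z": 0.04,"wx": 0,"wy": 0,"wz": 0,"jaw": 1},{"x": -0.0325,"y": 0.0096,"z": 0.04,"wx": 0,"wy": 0,"wz": 0,"jaw": 1},{"x": 0,"y": 0,"z": 0,"wx": 0,"wy": 0,"wz": 0,"jaw": 1},{"x": 0,"y": 0,"z": 0,"wx": 0,"wy": 0,"wz": 0,"jaw": 1}])

```text
time: 4.4
tcp_pos: [0.3866, -0.2348, 0.1436]
tcp_rot: [-180.0, 0.1, -8.7]
contact_force: [1.5, 0.7, 0.1]
gripper_width: 1.001
grasp_force: 0.0
```

```bash
python3 - <<'E'
from h import *
plan(W(-.116,0,.080),CY)
f=imaging.grab_frame("wrist"); save(f,"w3.png")
P,u,v=cloud(f); a=np.radians(CY); d=P[:,:2]-C; X=d@[np.cos(a),np.sin(a)]; Y=d@[-np.sin(a),np.cos(a)]
m=(X<-.105)&(X>-.13)&(abs(Y)<.035)&(P[:,2]>.085)&(P[:,2]<.11); Q=np.c_[X,Y,P[:,2]][m]; print(Q.min(0),Q.max(0),Q.mean(0),m.sum())
E
```

```text
shift [-0.0017  0.002   0.0636] turn [-0.0005  0.0016 -0.0011] min rows 2 1
[-0.12316586 -0.02521679  0.09108299] [-0.1050007   0.024625    0.10349463] [-0.11370806 -0.00026257  0.09933842] 2323
```

View pics/w3.png

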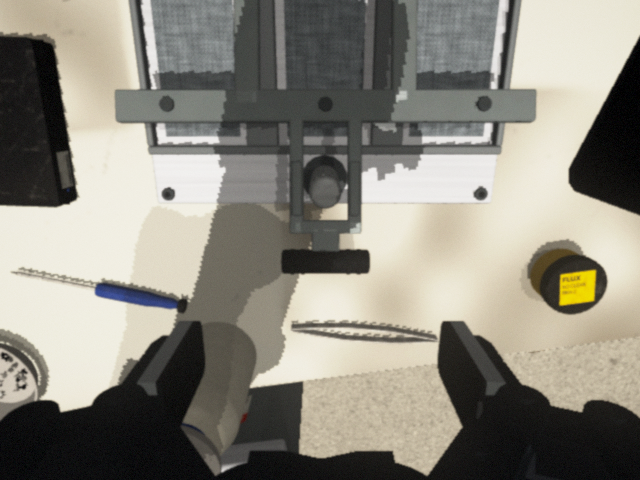

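Handle centred (325,261) between the fingers. Descend and pinch.

Call:
jog_arm(motion=[{"x": -0.0015,"y": 0.001,"z": 0.03,"wx": 0,"wy": 0,"wz": 0,"jaw": 1},{"x": 0,"y": 0,"z": 0.03,"wx": 0,"wy": 0,"wz": 0,"jaw": 1},{"x": 0,"y": 0,"z": 0,"wx": 0,"wy": 0,"wz": 0,"jaw": 0.7},{"x": 0,"y": 0,"z": 0,"wx": 0,"wy": 0,"wz": 0,"jaw": 0.5},{"x": 0,"y": 0,"z": 0,"wx": 0,"wy": 0,"wz": 0,"jaw": 0.4},{"x": 0,"y": 0,"z": 0,"wx": 0,"wy": 0,"wz": 0,"jaw": 0.4},{"x": 0,"y": 0,"z": 0,"wx": 0,"wy": 0,"wz": 0,"jaw": 0.4},{"x": 0,"y": 0,"z": 0,"wx": 0,"wy": 0,"wz": 0,"jaw": 0.4}], newtons=25)

```text
time: 5.25
tcp_pos: [0.3866, -0.236, 0.0849]
tcp_rot: [180.0, -0.1, -8.6]
contact_force: [-0.5, -0.1, 0.1]
gripper_width: 0.4
grasp_force: 0.0
```

```bash
python3 - <<'E'
from h import *
print(pose()[0])
# arc: angle from .285, radius .202, tool-x, tool -z(up)
th=np.r_[.285,np.linspace(.285,1.88,22)[1:]]
x=.078-.202*np.cos(th); z=.04+.202*np.sin(th)
print(np.c_[th[1:],np.diff(x),-np.diff(z)].round(4)); print(W(x[-1],0,z[-1]))
E
```

```text
[ 0.38657105 -0.23596716  0.08493975]
[[ 3.6100e-01  4.9000e-03 -1.4500e-02]
 [ 4.3690e-01  6.0000e-03 -1.4100e-02]
 [ 5.1290e-01  7.0000e-03 -1.3600e-02]
 [ 5.8880e-01  8.0000e-03 -1.3100e-02]
 [ 6.6480e-01  9.0000e-03 -1.2400e-02]
 [ 7.4070e-01  9.9000e-03 -1.1700e-02]
 [ 8.1670e-01  1.0800e-02 -1.0900e-02]
 [ 8.9260e-01  1.1600e-02 -1.0100e-02]
 [ 9.6860e-01  1.2300e-02 -9.2000e-03]
 [ 1.0445e+00  1.3000e-02 -8.2000e-03]
 [ 1.1205e+00  1.3500e-02 -7.2000e-03]
 [ 1.1964e+00  1.4100e-02 -6.1000e-03]
 [ 1.2724e+00  1.4500e-02 -5.1000e-03]
 [ 1.3483e+00  1.4800e-02 -3.9000e-03]
 [ 1.4243e+00  1.5100e-02 -2.8000e-03]
 [ 1.5002e+00  1.5200e-02 -1.7000e-03]
 [ 1.5762e+00  1.5300e-02 -5.0000e-04]
 [ 1.6521e+00  1.5300e-02  7.0000e-04]
 [ 1.7281e+00  1.5200e-02  1.8000e-03]
 [ 1.8040e+00  1.5000e-02  3.0000e-03]
 [ 1.8800e+00  1.4800e-02  4.1000e-03]]
[ 0.6371005  -0.27465549  0.23242039]
```

```bash
python3 - <<'E'
from h import *
print(bot.state())
f=imaging.grab_frame("wrist"); save(f,"w4.png")
E
```

```text
{'time': 5.25, 'joint_positions': array([ 35.90643077,  10.90905452, -10.99079115, 121.24419489,
         2.79954717,  47.99700354, -75.36819178]), 'qvel': array([ 0.03089137,  0.26061424,  0.06130666,  0.32443558, -0.04139771,
       -0.04278293,  0.07380055]), 'joint_efforts': array([-2.15216732e-02, -3.10930717e+01, -4.30319449e-01, -2.03467315e+01,
        8.55144724e-03, -1.00971758e-02,  2.40664576e-04]), 'tcp_pos': array([ 0.38657105, -0.23596716,  0.08493975]), 'tcp_rot': array([ 1.79965751e+02, -7.23967632e-02, -8.60638728e+00]), 'contact_force': array([-0.50940477, -0.11035084,  0.11858733]), 'torque': array([-0.02384489, -0.00417876,  0.01344928]), 'grasp_force': 0.0, 'gripper_width': 0.3996595586909835}
```

View pics/w4.png

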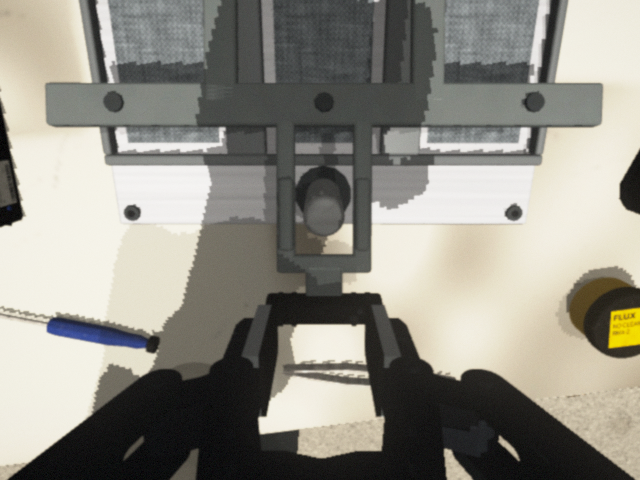

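Fingers bracket the handle at (325,308) but haven't quite touched it; close further.

Call:
jog_arm(motion=[{"x": 0,"y": 0,"z": 0,"wx": 0,"wy": 0,"wz": 0,"jaw": 0.2},{"x": 0,"y": 0,"z": 0,"wx": 0,"wy": 0,"wz": 0,"jaw": 0.2},{"x": 0,"y": 0,"z": 0,"wx": 0,"wy": 0,"wz": 0,"jaw": 0.2}], newtons=25)

```text
time: 5.6
tcp_pos: [0.3861, -0.2357, 0.0843]
tcp_rot: [180.0, 0.0, -8.6]
contact_force: [0.0, -0.1, -0.1]
gripper_width: 0.2
grasp_force: 0.0
```

```bash
python3 - <<'E'
from h import *
f=imaging.grab_frame("wrist"); save(f,"w5.png")
p,r=pose(); print(p,proj(f,[p,p+[0,0,.0187],p+[0,0,.05],W(-.116,0,.096),W(-.116,0,.103)]).round(0))
P,u,v=cloud(f);a=np.radians(CY); d=P[:,:2]-C; X=d@[np.cos(a),np.sin(a)]; Y=d@[-np.sin(a),np.cos(a)]
m=(X<-.10)&(X>-.16)&(abs(Y)<.04)&(P[:,2]>.06); Q=np.c_[X,Y,P[:,2]]
for lo in np.arange(-.145,-.1,.005):
  k=m&(abs(X-lo)<.0025); print(lo.round(3),k.sum(),Q[k].min(0).round(3) if k.any() else '',Q[k].max(0).round(3) if k.any() else '')
E
```

```text
[ 0.38607048 -0.2356944   0.08422796] [[321. 295.]
 [321. 314.]
 [321. 358.]
 [323. 310.]
 [323. 317.]]
-0.145 0  
-0.14 0  
-0.135 0  
-0.13 0  
-0.125 903 [-0.127 -0.04   0.113] [-0.123  0.04   0.175]
-0.12 3361 [-0.122 -0.04   0.098] [-0.118  0.04   0.177]
-0.115 2771 [-0.117 -0.04   0.098] [-0.113  0.04   0.184]
-0.11 4263 [-0.112 -0.04   0.09 ] [-0.108  0.04   0.188]
-0.105 11180 [-0.107 -0.04   0.092] [-0.103  0.04   0.193]
```

View pics/w5.png

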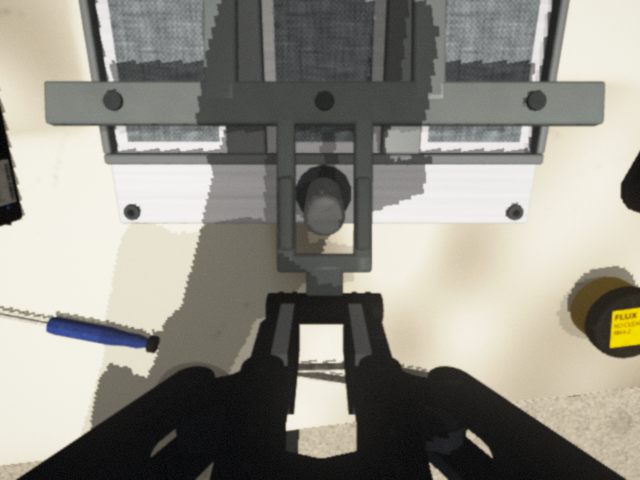

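```bash
python3 - <<'E'
from h import *
f=imaging.grab_frame("wrist")
a=np.radians(CY)
for c in (262,285,323):
  for r in range(290,366,6):
    m=np.zeros((480,640),bool); m[r,c]=1; P,_,_=cloud(f,m)
    if len(P): d=P[0,:2]-C; print(c,r,round(d@[np.cos(a),np.sin(a)],4),round(d@[-np.sin(a),np.cos(a)],4),P[0,2].round(4),f["img"][r,c])
E
```

```text
262 290 -0.15 0.0409 0.0013 [110 106  95]
262 296 -0.1552 0.0414 -0.0003 [108 106  94]
262 302 -0.1597 0.0416 -0.0002 [111 110  94]
262 308 -0.1636 0.0416 0.0011 [110 107  97]
262 314 -0.1686 0.0419 0.0005 [114 107  97]
262 320 -0.1732 0.0421 0.0006 [111 108  96]
262 326 -0.1068 0.0217 0.1265 [24 22 21]
262 332 -0.1072 0.0213 0.1298 [25 23 21]
262 338 -0.1067 0.0206 0.1346 [23 27 24]
262 344 -0.1077 0.0204 0.1367 [24 23 25]
262 350 -0.1072 0.0198 0.1411 [23 23 23]
262 356 -0.1025 0.0181 0.1516 [19 24 20]
262 362 -0.1009 0.0173 0.1569 [26 25 23]
285 290 -0.1506 0.0254 -0.0001 [105  98  87]
285 296 -0.1095 0.0162 0.096 [26 22 20]
285 302 -0.1103 0.0159 0.1002 [27 27 25]
285 308 -0.1029 0.014 0.1202 [66 64 64]
285 314 -0.1034 0.0137 0.1239 [67 67 63]
285 320 -0.1039 0.0134 0.1274 [68 68 68]
285 326 -0.1029 0.0129 0.1334 [66 70 65]
285 332 -0.103 0.0126 0.137 [65 66 62]
285 338 -0.1028 0.0123 0.1411 [67 66 65]
285 344 -0.1027 0.0119 0.1448 [69 67 67]
285 350 -0.1026 0.0116 0.1483 [67 65 61]
285 356 -0.1037 0.0116 0.1497 [82 83 81]
285 362 -0.1056 0.0116 0.15 [77 81 75]
323 290 -0.1073 -0.0 0.0947 [58 64 61]
323 296 -0.1094 -0.0 0.0962 [31 30 27]
323 302 -0.1106 -0.0 0.0996 [23 25 20]
323 308 -0.1129 -0.0 0.1005 [25 30 24]
323 314 -0.1155 -0.0 0.101 [28 27 25]
323 320 -0.1182 -0.0 0.1012 [29 26 21]
323 326 -0.1775 -0.0006 0.0014 [241 238 224]
323 332 -0.1829 -0.0006 0.0002 [242 238 225]
323 338 -0.1875 -0.0006 0.0007 [244 239 229]
323 344 -0.1921 -0.0006 0.001 [244 241 229]
323 350 -0.197 -0.0006 0.0011 [243 240 230]
323 356 -0.2025 -0.0006 0.0002 [244 241 231]
323 362 -0.2071 -0.0006 0.0008 [153 147 131]
```

```bash
python3 - <<'E'
from h import *
a=np.radians(CY); p,_=pose(); print(p)
for n in ("scene","side"):
    f=imaging.grab_frame(n); P,u,v=cloud(f); d=P[:,:2]-C; X=d@[np.cos(a),np.sin(a)]; Y=d@[-np.sin(a),np.cos(a)]
    print(n,"tcp px",proj(f,[p,p+[0,0,.0187],W(-.116,0,.101)]).round(1))
    m=(abs(X+.116)<.03)&(abs(Y)<.045)&(P[:,2]>.06)
    for z in np.arange(.085,.19,.006):
        k=m&(abs(P[:,2]-z)<.003)
        if k.sum(): print(z.round(3),k.sum(),X[k].min().round(3),X[k].max().round(3),Y[k].min().round(3),Y[k].max().round(3))
    if n=="scene":
        c=proj(f,[p])[0].astype(int); crop=f["img"][c[1]-60:c[1]+60,c[0]-80:c[0]+80,::-1]; cv2.imwrite("pics/crop6.png",cv2.resize(crop,(800,600),interpolation=cv2.INTER_CUBIC))
E
```

```text
[ 0.38606634 -0.23572058  0.08423475]
scene tcp px [[408.6 213.9]
 [409.3 206.6]
 [410.  207.4]]
0.085 18 -0.121 -0.086 -0.018 0.025
0.091 74 -0.124 -0.087 -0.023 0.028
0.097 60 -0.125 -0.087 -0.024 0.027
0.103 8 -0.121 -0.115 -0.014 0.022
0.109 8 -0.121 -0.108 -0.009 0.017
0.115 25 -0.128 -0.103 -0.01 0.022
0.121 39 -0.127 -0.106 -0.014 0.027
0.127 35 -0.127 -0.108 -0.012 0.027
0.133 33 -0.127 -0.108 -0.012 0.03
0.139 37 -0.126 -0.108 -0.011 0.029
0.145 34 -0.127 -0.106 -0.012 0.03
0.151 27 -0.127 -0.103 -0.016 0.028
0.157 50 -0.129 -0.1 -0.032 0.044
0.163 63 -0.129 -0.105 -0.043 0.045
0.169 48 -0.129 -0.106 -0.043 0.045
0.175 37 -0.131 -0.113 -0.043 0.045
0.181 54 -0.133 -0.109 -0.043 0.044
0.187 47 -0.133 -0.114 -0.045 0.027
side tcp px [[419.  259.9]
 [420.5 255.3]
 [421.1 256.2]]
0.085 5 -0.099 -0.086 0.016 0.023
0.091 35 -0.122 -0.087 -0.017 0.028
0.097 74 -0.123 -0.088 -0.02 0.028
0.103 57 -0.122 -0.11 -0.022 0.028
0.109 1 -0.114 -0.114 -0.005 -0.005
0.115 19 -0.125 -0.105 -0.01 0.02
0.121 26 -0.125 -0.107 -0.018 0.025
0.127 33 -0.125 -0.106 -0.016 0.027
0.133 24 -0.125 -0.112 -0.018 0.026
0.139 30 -0.125 -0.114 -0.011 0.027
0.145 22 -0.125 -0.113 -0.012 0.026
0.151 19 -0.125 -0.112 -0.011 0.027
0.157 34 -0.127 -0.102 -0.031 0.03
0.163 79 -0.127 -0.102 -0.036 0.044
0.169 71 -0.127 -0.105 -0.039 0.045
0.175 36 -0.13 -0.104 -0.043 0.044
0.181 53 -0.131 -0.112 -0.042 0.044
0.187 45 -0.132 -0.12 -0.042 0.045
```

View pics/crop6.png

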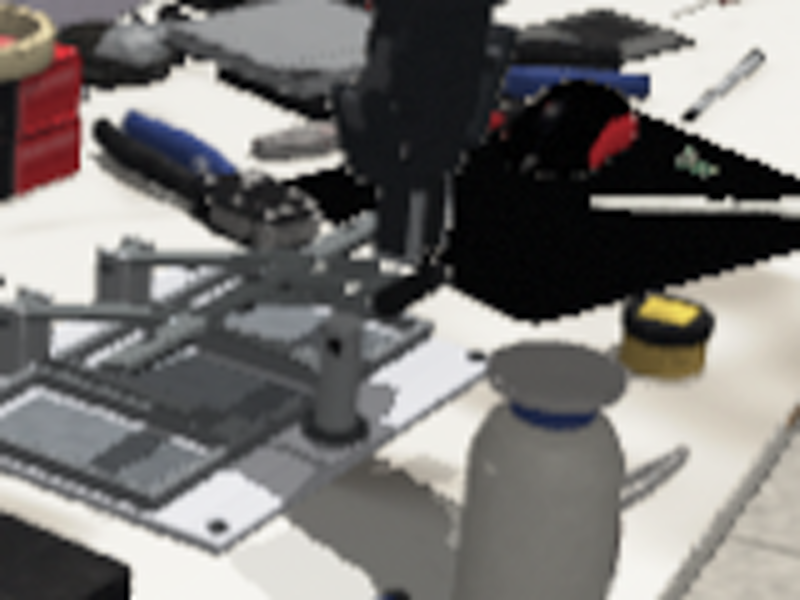

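Cross-check: both cameras show the fingertips at z≈0.112 while the reported TCP is 0.084, so the real tips sit ≈28 mm above the reported TCP; the hand closed over the handle. Reopen, go 31 mm lower and pinch.

Call:
jog_arm(motion=[{"x": 0,"y": 0,"z": 0,"wx": 0,"wy": 0,"wz": 0,"jaw": 1},{"x": 0,"y": 0,"z": 0,"wx": 0,"wy": 0,"wz": 0,"jaw": 1},{"x": 0,"y": 0,"z": 0,"wx": 0,"wy": 0,"wz": 0,"jaw": 1},{"x": -0.001,"y": 0,"z": 0.015,"wx": 0,"wy": 0,"wz": 0,"jaw": 1},{"x": 0,"y": 0,"z": 0.016,"wx": 0,"wy": 0,"wz": 0,"jaw": 1},{"x": 0,"y": 0,"z": 0,"wx": 0,"wy": 0,"wz": 0,"jaw": 1},{"x": 0,"y": 0,"z": 0,"wx": 0,"wy": 0,"wz": 0,"jaw": 0.4},{"x": 0,"y": 0,"z": 0,"wx": 0,"wy": 0,"wz": 0,"jaw": 0.3},{"x": 0,"y": 0,"z": 0,"wx": 0,"wy": 0,"wz": 0,"jaw": 0.3},{"x": 0,"y": 0,"z": 0,"wx": 0,"wy": 0,"wz": 0,"jaw": 0.3}], newtons=30)

```text
time: 6.8
tcp_pos: [0.3854, -0.237, 0.054]
tcp_rot: [179.9, -0.1, -8.6]
contact_force: [-0.7, -4.7, 0.5]
gripper_width: 0.578
grasp_force: 35.6
```

Gripped (0.578). Swing the gate up along the arc.

Call:
jog_arm(motion=[{"x": 0.005,"y": 0,"z": -0.0145,"wx": 0,"wy": 0,"wz": 0,"jaw": 0.3},{"x": 0.006,"y": 0,"z": -0.014,"wx": 0,"wy": 0,"wz": 0,"jaw": 0.3},{"x": 0.007,"y": 0,"z": -0.0135,"wx": 0,"wy": 0,"wz": 0,"jaw": 0.3},{"x": 0.008,"y": 0,"z": -0.013,"wx": 0,"wy": 0,"wz": 0,"jaw": 0.3},{"x": 0.009,"y": 0,"z": -0.0125,"wx": 0,"wy": 0,"wz": 0,"jaw": 0.3},{"x": 0.01,"y": 0,"z": -0.0115,"wx": 0,"wy": 0,"wz": 0,"jaw": 0.3},{"x": 0.011,"y": 0,"z": -0.011,"wx": 0,"wy": 0,"wz": 0,"jaw": 0.3},{"x": 0.0115,"y": 0,"z": -0.01,"wx": 0,"wy": 0,"wz": 0,"jaw": 0.3},{"x": 0.0125,"y": 0,"z": -0.009,"wx": 0,"wy": 0,"wz": 0,"jaw": 0.3},{"x": 0.013,"y": 0,"z": -0.008,"wx": 0,"wy": 0,"wz": 0,"jaw": 0.3}])

```text
time: 7.8
tcp_pos: [0.4737, -0.2504, 0.17]
tcp_rot: [179.9, 0.4, -8.7]
contact_force: [-4.4, -1.3, -0.1]
gripper_width: 0.568
grasp_force: 33.3
```

Call:
jog_arm(motion=[{"x": 0.0135,"y": 0,"z": -0.007,"wx": 0,"wy": 0,"wz": 0,"jaw": 0.3},{"x": 0.014,"y": 0,"z": -0.006,"wx": 0,"wy": 0,"wz": 0,"jaw": 0.3},{"x": 0.0145,"y": 0,"z": -0.005,"wx": 0,"wy": 0,"wz": 0,"jaw": 0.3},{"x": 0.015,"y": 0,"z": -0.004,"wx": 0,"wy": 0,"wz": 0,"jaw": 0.3},{"x": 0.015,"y": 0,"z": -0.003,"wx": 0,"wy": 0,"wz": 0,"jaw": 0.3},{"x": 0.015,"y": 0,"z": -0.0015,"wx": 0,"wy": 0,"wz": 0,"jaw": 0.3},{"x": 0.0155,"y": 0,"z": -0.0005,"wx": 0,"wy": 0,"wz": 0,"jaw": 0.3},{"x": 0.0155,"y": 0,"z": 0.0005,"wx": 0,"wy": 0,"wz": 0,"jaw": 0.3},{"x": 0.015,"y": 0,"z": 0.002,"wx": 0,"wy": 0,"wz": 0,"jaw": 0.3},{"x": 0.015,"y": 0,"z": 0.003,"wx": 0,"wy": 0,"wz": 0,"jaw": 0.3},{"x": 0.015,"y": 0,"z": 0.004,"wx": 0,"wy": 0,"wz": 0,"jaw": 0.3},{"x": 0,"y": 0,"z": 0,"wx": 0,"wy": 0,"wz": 0,"jaw": 0.3}])

```text
time: 9.0
tcp_pos: [0.6413, -0.2759, 0.1896]
tcp_rot: [179.8, -0.4, -8.6]
contact_force: [2.6, -2.4, 4.2]
gripper_width: 0.569
grasp_force: 30.4
```

Call:
jog_arm(motion=[{"x": 0,"y": 0,"z": 0,"wx": 0,"wy": 0,"wz": 0,"jaw": 0.8},{"x": 0,"y": 0,"z": 0,"wx": 0,"wy": 0,"wz": 0,"jaw": 0.9},{"x": 0,"y": 0,"z": -0.02,"wx": 0,"wy": 0,"wz": 0,"jaw": 1},{"x": 0,"y": 0,"z": -0.03,"wx": 0,"wy": 0,"wz": 0,"jaw": 1},{"x": 0,"y": 0,"z": -0.03,"wx": 0,"wy": 0,"wz": 0,"jaw": 1},{"x": 0,"y": 0,"z": 0,"wx": 0,"wy": 0,"wz": 0,"jaw": 1}])

```text
time: 9.6
tcp_pos: [0.6404, -0.2738, 0.273]
tcp_rot: [179.9, -0.5, -8.6]
contact_force: [0.2, 0.4, 0.6]
gripper_width: 0.997
grasp_force: 0.0
```

```bash
python3 - <<'E'
from fit import *
a=np.radians(CY)
for n in ("scene","side"):
    f=imaging.grab_frame(n); P,u,v=cloud(f); d=P[:,:2]-C; X=d@[np.cos(a),np.sin(a)]; Y=d@[-np.sin(a),np.cos(a)]
    m=(X>.06)&(X<.19)&(abs(Y)<.115)&(P[:,2]>.06)&(P[:,2]<.245)&((abs(Y)>.05))
    for z in (.08,.11,.13,.15,.18,.21,.23):
        k=m&(abs(P[:,2]-z)<.01); print(n,z,k.sum(),np.median(X[k]).round(3) if k.any() else '')
    if n=="side": b=fitcradle(P,(.4992,-.2538,-8.6)); print(b.x,b.fun)
    print(drives(f))
E
```

```text
scene 0.08 21 0.088
scene 0.11 15 0.096
scene 0.13 13 0.102
scene 0.15 257 0.103
scene 0.18 0 
scene 0.21 0 
scene 0.23 0 
[(488.5, -26.0, -9.5, 114.3, 66.5, np.int32(783)), (485.8, 87.3, 11.2, 110.7, 66.1, np.int32(967)), (495.1, 209.9, 5.8, 110.8, 67.0, np.int32(1265))]
side 0.08 18 0.086
side 0.11 17 0.095
side 0.13 20 0.101
side 0.15 415 0.104
side 0.18 0 
side 0.21 0 
side 0.23 0 
[ 0.50079327 -0.25124016 -8.6685868 ] 6.77664400926095
[(488.8, -24.8, -11.0, 111.9, 60.4, np.int32(1324)), (486.8, 88.1, 11.4, 110.7, 60.3, np.int32(1425)), (495.2, 209.0, 7.0, 108.5, 57.2, np.int32(1413))]fit.py:8: RuntimeWarning: overflow encountered in exp
  s=lambda t:1/(1+np.exp(-t/.0008))
```

```bash
python3 - <<'E'
from h import *
plan([.49,-.030,.15],-10.7)
E
```

```text
shift [-0.1829 -0.2184  0.1182] turn [-0.0003 -0.0006  0.0371] min rows 7 1
```

Call:
jog_arm(motion=[{"x": -0.035,"y": -0.02,"z": 0,"wx": 0,"wy": 0,"wz": 0.037,"jaw": 1},{"x": -0.035,"y": -0.033,"z": 0,"wx": 0,"wy": 0,"wz": 0,"jaw": 1},{"x": -0.03,"y": -0.035,"z": 0,"wx": 0,"wy": 0,"wz": 0,"jaw": 1},{"x": -0.03,"y": -0.035,"z": 0.02,"wx": 0,"wy": 0,"wz": 0,"jaw": 1},{"x": -0.03,"y": -0.035,"z": 0.03,"wx": 0,"wy": 0,"wz": 0,"jaw": 1},{"x": -0.02,"y": -0.035,"z": 0.035,"wx": 0,"wy": 0,"wz": 0,"jaw": 1},{"x": 0,"y": -0.022,"z": 0.033,"wx": 0,"wy": 0,"wz": 0,"jaw": 1},{"x": 0,"y": 0,"z": 0,"wx": 0,"wy": 0,"wz": 0,"jaw": 1},{"x": 0,"y": 0,"z": 0,"wx": 0,"wy": 0,"wz": 0,"jaw": 1}])

```text
time: 10.6
tcp_pos: [0.5021, -0.0365, 0.1535]
tcp_rot: [180.0, 0.2, -10.7]
contact_force: [0.2, -0.6, 0.9]
gripper_width: 0.999
grasp_force: 0.0
```

```bash
python3 - <<'E'
from fit import *
f=imaging.grab_frame("wrist"); save(f,"w7.png"); print(pose()[0])
D=drives(f); print(D); P,u,v=cloud(f); m=(P[:,2]>.015)&(P[:,2]<.035)&(abs(P[:,0]-.49)<.03)&(abs(P[:,1]+.03)<.02); print("top",np.median(P[m,2]))
d=min(D,key=lambda d:abs(d[0]-490)+abs(d[1]+30)); plan([d[0]/1e3,d[1]/1e3,-.012],d[2])
E
```

```text
[ 0.50332533 -0.03744834  0.15469569]
[(489.7, -29.5, -10.8, 110.8, 61.1, np.int32(10748)), (488.4, 83.6, 11.6, 110.5, 61.2, np.int32(10079)), (492.4, 205.1, 6.6, 99.4, 61.8, np.int32(7380))]
top 0.02517447462115248
shift [-0.0148 -0.0054  0.1667] turn [0.0007 0.0006 0.0006] min rows 4 1
```

Call:
jog_arm(motion=[{"x": -0.0148,"y": -0.0054,"z": 0.03,"wx": 0,"wy": 0,"wz": 0,"jaw": 1},{"x": 0,"y": 0,"z": 0.045,"wx": 0,"wy": 0,"wz": 0,"jaw": 1},{"x": 0,"y": 0,"z": 0.045,"wx": 0,"wy": 0,"wz": 0,"jaw": 1},{"x": 0,"y": 0,"z": 0.03,"wx": 0,"wy": 0,"wz": 0,"jaw": 1},{"x": 0,"y": 0,"z": 0.02,"wx": 0,"wy": 0,"wz": 0,"jaw": 1},{"x": 0,"y": 0,"z": 0.003,"wx": 0,"wy": 0,"wz": 0,"jaw": 1},{"x": 0,"y": 0,"z": 0,"wx": 0,"wy": 0,"wz": 0,"jaw": 1}])

```text
time: 11.35
tcp_pos: [0.4909, -0.0296, -0.0177]
tcp_rot: [180.0, -0.1, -10.8]
contact_force: [1.2, -0.8, 0.2]
gripper_width: 0.997
grasp_force: 0.0
```

```bash
cat >> h.py <<'E'
def tips(n="side",lo=-.01):
    "lowest visible finger-like points around the tool, in tool xy frame, per camera"
    p,r=pose(); f=imaging.grab_frame(n); P,u,v=cloud(f); q=(P-p)@r.as_matrix(); g=f["img"].max(2)[v,u]
    m=(abs(q[:,0])<.014)&(abs(q[:,1])<.062)&(abs(q[:,1])>.008)&(P[:,2]>lo)&(q[:,2]>-.12)
    for z in np.arange(-.1,.05,.004):
        k=m&(abs(q[:,2]-z)<.002)
        if k.sum()>3: print(n,"toolz",z.round(3),"worldz",(p[2]-z).round(3),k.sum(),q[k,1].min().round(3),q[k,1].max().round(3))
E
python3 - <<'E'
from h import *
print(pose()[0],bot.state()["contact_force"])
tips("side",.012); tips("scene",.012)
E
```

```text
[ 0.49087191 -0.02961811 -0.01766443] [ 1.22192238 -0.81860816  0.15461883]
side toolz -0.1 worldz 0.082 22 -0.054 0.046
side toolz -0.096 worldz 0.078 50 -0.06 0.06
side toolz -0.092 worldz 0.074 76 -0.061 0.06
side toolz -0.088 worldz 0.07 32 -0.059 0.06
side toolz -0.084 worldz 0.066 9 -0.062 0.056
side toolz -0.08 worldz 0.062 4 -0.06 0.04
side toolz -0.076 worldz 0.058 8 -0.049 0.046
side toolz -0.072 worldz 0.054 11 -0.059 0.045
side toolz -0.068 worldz 0.05 11 -0.06 0.051
side toolz -0.064 worldz 0.046 14 -0.059 0.052
side toolz -0.06 worldz 0.042 13 -0.058 0.049
side toolz -0.056 worldz 0.038 16 -0.059 0.051
side toolz -0.052 worldz 0.034 15 -0.059 0.051
side toolz -0.048 worldz 0.03 21 -0.052 0.043
side toolz -0.044 worldz 0.026 182 -0.034 0.04
side toolz -0.04 worldz 0.022 66 -0.034 0.04
side toolz -0.032 worldz 0.014 5 -0.035 -0.034
scene toolz -0.1 worldz 0.083 31 -0.051 0.061
scene toolz -0.096 worldz 0.079 28 -0.053 0.061
scene toolz -0.092 worldz 0.075 30 -0.057 0.062
scene toolz -0.088 worldz 0.071 28 -0.058 0.06
scene toolz -0.084 worldz 0.067 25 -0.059 0.062
scene toolz -0.08 worldz 0.063 22 -0.06 0.056
scene toolz -0.076 worldz 0.059 35 -0.059 0.05
scene toolz -0.072 worldz 0.055 32 -0.061 0.047
scene toolz -0.068 worldz 0.051 37 -0.062 0.053
scene toolz -0.064 worldz 0.047 33 -0.059 0.052
scene toolz -0.06 worldz 0.043 34 -0.06 0.053
scene toolz -0.056 worldz 0.039 36 -0.058 0.054
scene toolz -0.052 worldz 0.035 30 -0.059 0.052
scene toolz -0.048 worldz 0.031 35 -0.059 0.054
scene toolz -0.044 worldz 0.027 29 -0.052 0.046
scene toolz -0.04 worldz 0.023 124 -0.052 0.042
scene toolz -0.036 worldz 0.019 9 -0.035 -0.018
scene toolz -0.032 worldz 0.015 7 -0.035 -0.031
```

Call:
jog_arm(motion=[{"x": 0,"y": 0,"z": 0.006,"wx": 0,"wy": 0,"wz": 0,"jaw": 1},{"x": 0,"y": 0,"z": 0,"wx": 0,"wy": 0,"wz": 0,"jaw": 0.8},{"x": 0,"y": 0,"z": 0,"wx": 0,"wy": 0,"wz": 0,"jaw": 0.5},{"x": 0,"y": 0,"z": 0,"wx": 0,"wy": 0,"wz": 0,"jaw": 0.5},{"x": 0,"y": 0,"z": 0,"wx": 0,"wy": 0,"wz": 0,"jaw": 0.5},{"x": 0,"y": 0,"z": 0,"wx": 0,"wy": 0,"wz": 0,"jaw": 0.5}], newtons=40)

```text
time: 12.05
tcp_pos: [0.4904, -0.0285, -0.0236]
tcp_rot: [180.0, -0.0, -10.7]
contact_force: [-0.3, 0.4, 6.4]
gripper_width: 0.714
grasp_force: 44.6
```

Call:
jog_arm(motion=[{"x": 0,"y": 0,"z": -0.02,"wx": 0,"wy": 0,"wz": 0,"jaw": 0.5},{"x": 0,"y": 0,"z": -0.04,"wx": 0,"wy": 0,"wz": 0,"jaw": 0.5},{"x": 0,"y": 0,"z": -0.04,"wx": 0,"wy": 0,"wz": 0,"jaw": 0.5},{"x": 0,"y": 0,"z": -0.02,"wx": 0,"wy": 0,"wz": 0,"jaw": 0.5},{"x": 0,"y": 0,"z": 0,"wx": 0,"wy": 0,"wz": 0,"jaw": 0.5}])

```text
time: 12.55
tcp_pos: [0.4924, -0.0285, 0.0985]
tcp_rot: [-180.0, -0.4, -10.7]
contact_force: [1.0, 0.3, -1.9]
gripper_width: 0.716
grasp_force: 45.0
```

```bash
cat >> fit.py <<'E'
def held(f,p,r):
    "held drive top in tool frame: centre, angle, height"
    P,u,v=cloud(f); q=(P-p)@r.as_matrix(); g=f["img"].max(2)[v,u]
    m=(abs(q[:,0])<.075)&(abs(q[:,1])<.045)&(q[:,2]>-.065)&(q[:,2]<0)&(g<80)
    zz=np.median(q[m,2]); m&=(abs(q[:,2]-zz)<.004)&(q[:,0]>.012)   # beyond the fingers
    k=q[m]; x=k[:,0]; print("n",m.sum(),"topz",zz.round(4),"x far end",np.percentile(x,99.7).round(4),"tilt z vs x",np.polyfit(x,k[:,2],1)[0].round(4),"z vs y",np.polyfit(k[:,1],k[:,2],1)[0].round(4))
    b=[(np.percentile(k[abs(x-c)<.002,1],1),np.percentile(k[abs(x-c)<.002,1],99)) for c in (.02,.03,.04,.05)]; print("edges y",np.round(b,4).tolist())
E
python3 - <<'E'
from fit import *
print(bot.state()["gripper_width"],bot.state()["grasp_force"],bot.state()["contact_force"])
p,r=pose(); f=imaging.grab_frame("wrist"); save(f,"w8.png"); held(f,p,r); print(p)
tips("scene",.02)
E
```

```text
0.7163477515882011 44.97634291648865 [ 0.99896626  0.25353537 -1.92867792]
n 24451 topz -0.0487 x far end 0.0552 tilt z vs x 0.0076 z vs y 0.0007
edges y [[-0.0301, 0.03], [-0.0297, 0.03], [-0.0298, 0.0299], [-0.0296, 0.0299]]
[ 0.49236961 -0.02847001  0.09846387]
scene toolz -0.1 worldz 0.196 46 -0.061 0.059
scene toolz -0.096 worldz 0.192 45 -0.062 0.06
scene toolz -0.092 worldz 0.188 39 -0.062 0.06
scene toolz -0.088 worldz 0.184 58 -0.062 0.059
scene toolz -0.084 worldz 0.18 58 -0.062 0.059
scene toolz -0.08 worldz 0.176 50 -0.061 0.056
scene toolz -0.076 worldz 0.172 34 -0.06 0.052
scene toolz -0.072 worldz 0.168 24 -0.048 0.038
scene toolz -0.068 worldz 0.164 36 -0.046 0.043
scene toolz -0.064 worldz 0.16 41 -0.048 0.038
scene toolz -0.06 worldz 0.156 38 -0.047 0.035
scene toolz -0.056 worldz 0.152 35 -0.048 0.033
scene toolz -0.052 worldz 0.148 38 -0.047 0.041
scene toolz -0.048 worldz 0.144 119 -0.048 0.043
scene toolz -0.044 worldz 0.14 33 -0.048 0.041
scene toolz -0.04 worldz 0.136 19 -0.046 0.041
scene toolz -0.036 worldz 0.132 11 -0.041 -0.031
scene toolz -0.032 worldz 0.128 15 -0.039 -0.03
scene toolz -0.028 worldz 0.124 11 -0.036 -0.031
scene toolz -0.024 worldz 0.12 8 -0.033 -0.03
```

View pics/w8.png

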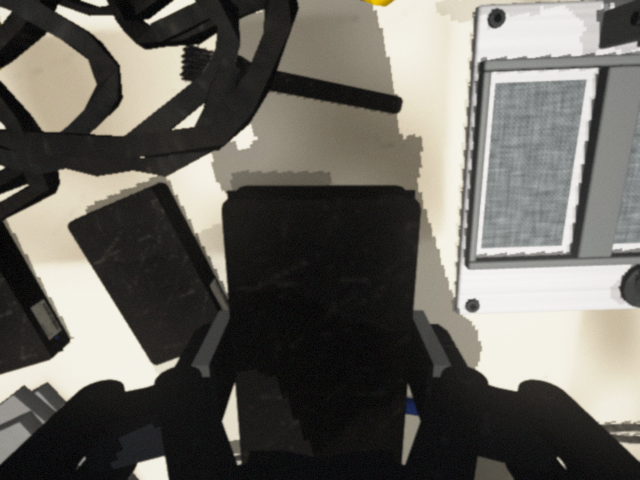

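Drive held square and centred (image columns 222–420, level), bottom 25 mm above the reported TCP level. Carry over pocket_0.

```bash
python3 - <<'E'
from h import *
plan(W(0,.088,.07),CY)
E
```

```text
shift [0.0485 0.1315 0.0251] turn [ 0.0004  0.001  -0.0371] min rows 3 1
```

Call:
jog_arm(motion=[{"x": 0.012,"y": 0.033,"z": 0,"wx": 0,"wy": 0,"wz": 0,"jaw": 0.5},{"x": 0.012,"y": 0.033,"z": 0,"wx": 0,"wy": 0,"wz": 0,"jaw": 0.5},{"x": 0.012,"y": 0.033,"z": 0,"wx": 0,"wy": 0,"wz": 0,"jaw": 0.5},{"x": 0.0125,"y": 0.0325,"z": 0,"wx": 0,"wy": 0,"wz": -0.037,"jaw": 0.5},{"x": 0,"y": 0,"z": 0.025,"wx": 0,"wy": 0,"wz": 0,"jaw": 0.5},{"x": 0,"y": 0,"z": 0,"wx": 0,"wy": 0,"wz": 0,"jaw": 0.5},{"x": 0,"y": 0,"z": 0,"wx": 0,"wy": 0,"wz": 0,"jaw": 0.5}])

```text
time: 13.35
tcp_pos: [0.5112, -0.1653, 0.0688]
tcp_rot: [-179.9, 0.3, -8.5]
contact_force: [-0.5, -0.1, -1.3]
gripper_width: 0.711
grasp_force: 44.8
```

```bash
python3 - <<'E' 2>/dev/null
from fit import *
p,r=pose(); print(p,bot.state()["contact_force"]); f=imaging.grab_frame("wrist"); held(f,p,r)
P,u,v=cloud(f); b=fitcradle(P,(.4992,-.2538,-8.6)); print(b.x,b.fun)
d=P[:,:2]-C;a=np.radians(CY); X=d@[np.cos(a),np.sin(a)]; Y=d@[-np.sin(a),np.cos(a)]
m=(abs(X)<.06)&(abs(Y)<.12)&(P[:,2]<.02); print(m.sum(),Y[m].min(),Y[m].max())
for z in (.12,.14,.16,.18,.2):
  k=(X>.06)&(X<.16)&(abs(Y)<.118)&(abs(P[:,2]-z)<.01); print("gate",z,k.sum(),X[k].min() if k.any() else '')
plan(W(0,.088,.0),CY)
E
```

```text
[ 0.51124927 -0.1652854   0.06880485] [-0.5166494  -0.13087759 -1.34579021]
n 24431 topz -0.0487 x far end 0.0552 tilt z vs x 0.0073 z vs y 0.0014
edges y [[-0.0298, 0.03], [-0.0298, 0.0299], [-0.0297, 0.0299], [-0.0297, 0.0299]]
[ 0.49930233 -0.25421689 -8.49934004] 2.7736240120667612
48593 -0.11530072792390834 0.11998743623338308
gate 0.12 2299 0.09365256210884196
gate 0.14 2574 0.09875999904878408
gate 0.16 0 
gate 0.18 0 
gate 0.2 0 
shift [0.0004 0.0016 0.0699] turn [-0.0009  0.0024  0.0018] min rows 2 1
```

Call:
jog_arm(motion=[{"x": 0.0006,"y": 0.0018,"z": 0.02,"wx": 0,"wy": 0,"wz": 0.001,"jaw": 0.5},{"x": 0,"y": 0,"z": 0.025,"wx": 0,"wy": 0,"wz": 0,"jaw": 0.5},{"x": 0,"y": 0,"z": 0.018,"wx": 0,"wy": 0,"wz": 0,"jaw": 0.5},{"x": 0,"y": 0,"z": 0,"wx": 0,"wy": 0,"wz": 0,"jaw": 0.5},{"x": 0,"y": 0,"z": 0,"wx": 0,"wy": 0,"wz": 0,"jaw": 0.5}])

```text
time: 13.9
tcp_pos: [0.5141, -0.1678, 0.0085]
tcp_rot: [-180.0, -0.0, -8.6]
contact_force: [-0.2, 0.7, -0.6]
gripper_width: 0.713
grasp_force: 44.8
```

```bash
sed -i 's/^C=.*/C=np.array([.4993,-.2540]);CY=-8.55/' h.py; python3 - <<'E' 2>/dev/null
from fit import *
p,r=pose(); print(p,bot.state()["contact_force"]); plan(W(0,.088,-.0167),CY)
f=imaging.grab_frame("wrist"); P,u,v=cloud(f); b=fitcradle(P,(.4992,-.2538,-8.6)); print(b.x,b.fun)
E
```

```text
[ 0.51408226 -0.16781172  0.00852144] [-0.21468847  0.74442135 -0.64021109]
shift [-0.0018 -0.0006  0.0252] turn [-0.0001 -0.0008 -0.0005] min rows 1 1
[ 0.49919057 -0.25419666 -8.53323947] 2.8023579080144705
```

Call:
jog_arm(motion=[{"x": -0.001,"y": 0,"z": 0.008,"wx": 0,"wy": 0,"wz": 0,"jaw": 0.5},{"x": 0,"y": 0,"z": 0,"wx": 0,"wy": 0,"wz": 0,"jaw": 0.5},{"x": 0,"y": 0,"z": 0,"wx": 0,"wy": 0,"wz": 0,"jaw": 0.5}])

```text
time: 14.25
tcp_pos: [0.5124, -0.1685, 0.0]
tcp_rot: [180.0, -0.0, -8.7]
contact_force: [0.9, -0.3, -1.4]
gripper_width: 0.712
grasp_force: 44.9
```

```bash
python3 - <<'E' 2>/dev/null
from fit import *
for i in range(4):
    p,r=pose(); print(p,bot.state()["contact_force"]); plan(W(0,.088,-.0167),CY)
    f=imaging.grab_frame("wrist"); P,u,v=cloud(f); b=fitcradle(P,(.4992,-.2538,-8.6)) if i<1 else b; 
    q=(P-p)@r.as_matrix(); g=f["img"].max(2)[v,u]; m=(abs(q[:,1])<.03)&(q[:,0]>.012)&(abs(q[:,2]+.0487)<.004)&(g<80)
    a=np.radians(CY); print("drive far-end X",np.percentile((P[m,:2]-C)@[np.cos(a),np.sin(a)],99.7), "Y",np.percentile((P[m,:2]-C)@[-np.sin(a),np.cos(a)],[.5,99.5]).mean()) if m.any() else 0
print(b.x)
E
```

```text
[ 5.12441849e-01 -1.68468455e-01  8.62327420e-06] [ 0.89304019 -0.25849538 -1.40739905]
shift [-0.0003 -0.0015  0.0167] turn [ 0.0002 -0.0001 -0.002 ] min rows 1 1
drive far-end X 0.08433832818859188 Y 0.0864009117069724
[ 5.12592834e-01 -1.68486946e-01  6.89056641e-05] [-0.2734178  -0.04426593 -1.73164254]
shift [-0.0004 -0.0015  0.0168] turn [ 0.0002 -0.0004 -0.0019] min rows 1 1
drive far-end X 0.08439244318919296 Y 0.08639159554158683
[ 5.12677901e-01 -1.68548469e-01  1.06341196e-04] [-1.00342444  0.54676118 -1.04799538]
shift [-0.0005 -0.0015  0.0168] turn [ 0.0002 -0.0006 -0.0021] min rows 1 1
drive far-end X 0.08449950577199554 Y 0.08634315225901731
[ 5.12721775e-01 -1.68525610e-01  8.03753033e-05] [-0.59370999  0.49253641 -1.37395988]
shift [-0.0006 -0.0015  0.0168] turn [ 0.0002 -0.0006 -0.002 ] min rows 1 1
drive far-end X 0.08450244050911812 Y 0.08639972265514913
[ 0.49907655 -0.25414412 -8.64080828]
```

Call:
jog_arm(motion=[{"x": -0.0004,"y": -0.0015,"z": 0.002,"wx": 0,"wy": 0,"wz": -0.001,"jaw": 0.5},{"x": 0,"y": 0,"z": 0.005,"wx": 0,"wy": 0,"wz": 0,"jaw": 0.5},{"x": 0,"y": 0,"z": 0.004,"wx": 0,"wy": 0,"wz": 0,"jaw": 0.5},{"x": 0,"y": 0,"z": 0,"wx": 0,"wy": 0,"wz": 0,"jaw": 0.5}])

```text
time: 14.85
tcp_pos: [0.5119, -0.1667, -0.012]
tcp_rot: [-180.0, 0.1, -8.6]
contact_force: [0.0, 0.3, -1.7]
gripper_width: 0.712
grasp_force: 44.9
```

Entered the pocket without contact. Lower and release.

Call:
jog_arm(motion=[{"x": 0,"y": 0,"z": 0.0025,"wx": 0,"wy": 0,"wz": 0,"jaw": 0.5},{"x": 0,"y": 0,"z": 0.0015,"wx": 0,"wy": 0,"wz": 0,"jaw": 0.5},{"x": 0,"y": 0,"z": 0,"wx": 0,"wy": 0,"wz": 0,"jaw": 0.85},{"x": 0,"y": 0,"z": 0,"wx": 0,"wy": 0,"wz": 0,"jaw": 0.85},{"x": 0,"y": 0,"z": -0.005,"wx": 0,"wy": 0,"wz": 0,"jaw": 0.85},{"x": 0,"y": 0,"z": -0.03,"wx": 0,"wy": 0,"wz": 0,"jaw": 0.85},{"x": 0,"y": 0,"z": -0.045,"wx": 0,"wy": 0,"wz": 0,"jaw": 1},{"x": 0,"y": 0,"z": -0.045,"wx": 0,"wy": 0,"wz": 0,"jaw": 1},{"x": 0,"y": 0,"z": -0.045,"wx": 0,"wy": 0,"wz": 0,"jaw": 1},{"x": 0,"y": 0,"z": 0,"wx": 0,"wy": 0,"wz": 0,"jaw": 1}])

```text
time: 15.85
tcp_pos: [0.5174, -0.168, 0.1621]
tcp_rot: [179.9, -0.8, -8.6]
contact_force: [0.4, 0.3, -0.6]
gripper_width: 1.003
grasp_force: 0.0
```

```bash
cat >> fit.py <<'E'
def placed(f):
    P,u,v=cloud(f); a=np.radians(CY); d=P[:,:2]-C; X=d@[np.cos(a),np.sin(a)]; Y=d@[-np.sin(a),np.cos(a)]; g=f["img"].max(2)[v,u]
    for i,y in enumerate((.088,0,-.088)):
        m=(abs(X)<.065)&(abs(Y-y)<.038)&(P[:,2]>.025)&(P[:,2]<.042)&(g<90)
        if m.sum()<500: continue
        (cx,cy),(w,h),t=cv2.minAreaRect((np.c_[X,Y-y][m]*1000).astype(np.float32)); A=np.c_[X[m],Y[m],np.ones(m.sum())]
        print("pocket",i,np.round([cx,cy,w,h,t],1),"z",np.median(P[m,2]).round(4),"slope",np.linalg.lstsq(A,P[m,2],rcond=None)[0][:2].round(4))
E
python3 - <<'E'
from fit import *
f=imaging.grab_frame("wrist"); placed(f); print(pose()[0],drives(f)); print(drives(imaging.grab_frame("side")))
plan([.4884,.0836,.13],11.6)
E
```

```text
pocket 0 [ -0.4   0.5  62.2 111.2  90. ] z 0.0331 slope [-0.0025  0.0003]
[ 0.51505596 -0.16756766  0.15880689] [(488.4, 83.4, 11.3, 110.5, 61.8, np.int32(7562))]
[(487.1, 88.4, 11.7, 111.0, 59.6, np.int32(1438)), (495.7, 209.0, 7.0, 109.7, 57.1, np.int32(1410))]
shift [-0.062  -0.2442  0.0259] turn [ 0.0013 -0.0029 -0.3527] min rows 6 3
```

Drive 1 seated (offset <0.5 mm, level). Next drive.

Call:
jog_arm(motion=[{"x": -0.01,"y": -0.04,"z": 0,"wx": 0,"wy": 0,"wz": 0,"jaw": 1},{"x": -0.01,"y": -0.04,"z": 0,"wx": 0,"wy": 0,"wz": 0,"jaw": 1},{"x": -0.01,"y": -0.04,"z": 0,"wx": 0,"wy": 0,"wz": 0,"jaw": 1},{"x": -0.01,"y": -0.04,"z": 0,"wx": 0,"wy": 0,"wz": 0,"jaw": 1},{"x": -0.01,"y": -0.04,"z": 0.01,"wx": 0,"wy": 0,"wz": 0,"jaw": 1},{"x": -0.012,"y": -0.044,"z": 0.016,"wx": 0,"wy": 0,"wz": 0,"jaw": 1},{"x": 0,"y": 0,"z": 0,"wx": 0,"wy": 0,"wz": -0.12,"jaw": 1},{"x": 0,"y": 0,"z": 0,"wx": 0,"wy": 0,"wz": -0.12,"jaw": 1},{"x": 0,"y": 0,"z": 0,"wx": 0,"wy": 0,"wz": -0.112,"jaw": 1},{"x": 0,"y": 0,"z": 0,"wx": 0,"wy": 0,"wz": 0,"jaw": 1},{"x": 0,"y": 0,"z": 0,"wx": 0,"wy": 0,"wz": 0,"jaw": 1}])

```text
time: 17.05
tcp_pos: [0.4865, 0.0833, 0.1276]
tcp_rot: [-180.0, 0.1, 11.4]
contact_force: [-0.7, -0.1, -0.8]
gripper_width: 0.998
grasp_force: 0.0
```

```bash
python3 - <<'E'
from fit import *
f=imaging.grab_frame("wrist"); D=drives(f); print(pose()[0],D)
d=min(D,key=lambda d:abs(d[0]-488)+abs(d[1]-84)); plan([d[0]/1e3,d[1]/1e3,-.0237],d[2])
E
```

```text
[0.48677668 0.08336523 0.12792125] [(494.0, 206.0, 6.5, 103.1, 61.8, np.int32(13534)), (488.0, 84.7, 11.6, 110.7, 62.0, np.int32(13263)), (454.9, 294.3, -16.4, 49.7, 11.6, np.int32(692)), (495.5, -132.7, -6.9, 70.4, 4.4, np.int32(996))]
shift [ 0.0017 -0.0011  0.1516] turn [-0.0001  0.0018 -0.0027] min rows 4 1
```

Call:
jog_arm(motion=[{"x": 0.0015,"y": -0.001,"z": 0.045,"wx": 0,"wy": 0,"wz": -0.002,"jaw": 1},{"x": 0,"y": 0,"z": 0.045,"wx": 0,"wy": 0,"wz": 0,"jaw": 1},{"x": 0,"y": 0,"z": 0.035,"wx": 0,"wy": 0,"wz": 0,"jaw": 1},{"x": 0,"y": 0,"z": 0.0265,"wx": 0,"wy": 0,"wz": 0,"jaw": 1},{"x": 0,"y": 0,"z": 0,"wx": 0,"wy": 0,"wz": 0,"jaw": 1},{"x": 0,"y": 0,"z": 0,"wx": 0,"wy": 0,"wz": 0,"jaw": 0.8},{"x": 0,"y": 0,"z": 0,"wx": 0,"wy": 0,"wz": 0,"jaw": 0.5},{"x": 0,"y": 0,"z": 0,"wx": 0,"wy": 0,"wz": 0,"jaw": 0.5},{"x": 0,"y": 0,"z": 0,"wx": 0,"wy": 0,"wz": 0,"jaw": 0.5},{"x": 0,"y": 0,"z": 0,"wx": 0,"wy": 0,"wz": 0,"jaw": 0.5}], newtons=40)

```text
time: 18.1
tcp_pos: [0.4903, 0.0852, -0.0211]
tcp_rot: [180.0, -0.2, 11.7]
contact_force: [-0.8, -0.6, 7.3]
gripper_width: 0.714
grasp_force: 45.3
```

Call:
jog_arm(motion=[{"x": 0,"y": 0,"z": -0.02,"wx": 0,"wy": 0,"wz": 0,"jaw": 0.5},{"x": 0,"y": 0,"z": -0.04,"wx": 0,"wy": 0,"wz": 0,"jaw": 0.5},{"x": 0,"y": 0,"z": -0.04,"wx": 0,"wy": 0,"wz": 0,"jaw": 0.5},{"x": 0,"y": 0,"z": -0.02,"wx": 0,"wy": 0,"wz": 0,"jaw": 0.5},{"x": 0,"y": 0,"z": 0,"wx": 0,"wy": 0,"wz": 0,"jaw": 0.5},{"x": 0,"y": 0,"z": 0,"wx": 0,"wy": 0,"wz": 0,"jaw": 0.5}])

```text
time: 18.7
tcp_pos: [0.4883, 0.0845, 0.097]
tcp_rot: [180.0, 0.0, 11.7]
contact_force: [0.5, 0.2, -3.5]
gripper_width: 0.712
grasp_force: 44.7
```

```bash
python3 - <<'E'
from fit import *
p,r=pose(); f=imaging.grab_frame("wrist"); held(f,p,r); print(p,bot.state()["tcp_rot"])
plan(W(0,0,.06),CY)
E
```

```text
n 22419 topz -0.0461 x far end 0.0534 tilt z vs x 0.0098 z vs y 0.0015
edges y [[-0.0293, 0.0302], [-0.0294, 0.0302], [-0.0294, 0.0302], [-0.0292, 0.0301]]
[0.48826802 0.08451939 0.09702131] [1.79979724e+02 1.31664667e-01 1.16672317e+01]
shift [-0.0568  0.3338  0.0364] turn [0.0008 0.0022 0.3529] min rows 7 3
```

Call:
jog_arm(motion=[{"x": -0.007,"y": 0.042,"z": 0,"wx": 0,"wy": 0,"wz": 0,"jaw": 0.5},{"x": -0.007,"y": 0.042,"z": 0,"wx": 0,"wy": 0,"wz": 0,"jaw": 0.5},{"x": -0.007,"y": 0.042,"z": 0,"wx": 0,"wy": 0,"wz": 0,"jaw": 0.5},{"x": -0.007,"y": 0.042,"z": 0,"wx": 0,"wy": 0,"wz": 0,"jaw": 0.5},{"x": -0.007,"y": 0.042,"z": 0,"wx": 0,"wy": 0,"wz": 0,"jaw": 0.5},{"x": -0.007,"y": 0.042,"z": 0,"wx": 0,"wy": 0,"wz": 0,"jaw": 0.5},{"x": -0.007,"y": 0.042,"z": 0,"wx": 0,"wy": 0,"wz": 0,"jaw": 0.5},{"x": -0.006,"y": 0.039,"z": 0,"wx": 0,"wy": 0,"wz": 0,"jaw": 0.5},{"x": 0,"y": 0,"z": 0,"wx": 0,"wy": 0,"wz": 0.12,"jaw": 0.5},{"x": 0,"y": 0,"z": 0,"wx": 0,"wy": 0,"wz": 0.12,"jaw": 0.5},{"x": 0,"y": 0,"z": 0.018,"wx": 0,"wy": 0,"wz": 0.113,"jaw": 0.5},{"x": 0,"y": 0,"z": 0.018,"wx": 0,"wy": 0,"wz": 0,"jaw": 0.5}])

```text
time: 19.95
tcp_pos: [0.5012, -0.252, 0.0591]
tcp_rot: [-180.0, 0.2, -8.7]
contact_force: [-0.1, -0.4, -1.7]
gripper_width: 0.711
grasp_force: 44.8
```

```bash
python3 - <<'E'
from h import *
print(bot.state()["tcp_pos"],bot.state()["tcp_rot"]); plan(W(.0018,.0004,.008),CY)
E
```

```text
[ 0.50120426 -0.25196913  0.05906865] [-1.79979705e+02  1.52473559e-01 -8.65719554e+00]
shift [0.0004 0.0019 0.0511] turn [-0.0004  0.0027 -0.0019] min rows 2 1
```

Call:
jog_arm(motion=[{"x": 0.0004,"y": 0.0019,"z": 0.025,"wx": 0,"wy": 0,"wz": -0.002,"jaw": 0.5},{"x": 0,"y": 0,"z": 0.026,"wx": 0,"wy": 0,"wz": 0,"jaw": 0.5},{"x": 0,"y": 0,"z": 0,"wx": 0,"wy": 0,"wz": 0,"jaw": 0.5},{"x": 0,"y": 0,"z": 0,"wx": 0,"wy": 0,"wz": 0,"jaw": 0.5},{"x": 0,"y": 0,"z": 0,"wx": 0,"wy": 0,"wz": 0,"jaw": 0.5}])

```text
time: 20.45
tcp_pos: [0.5031, -0.2544, 0.011]
tcp_rot: [180.0, -0.1, -8.4]
contact_force: [0.4, 0.1, -1.4]
gripper_width: 0.712
grasp_force: 44.8
```

```bash
python3 - <<'E'
from h import *
for i in range(3):
  plan(W(.0018,.0004,-.0095),CY);imaging.grab_frame("side")
print(bot.state()["tcp_pos"],bot.state()["contact_force"])
E
```

```text
shift [-0.0021 -0.0003  0.0205] turn [ 0.0004 -0.0012  0.0022] min rows 1 1
shift [-0.0024 -0.0004  0.0209] turn [ 0.0007 -0.002   0.0021] min rows 1 1
shift [-0.0025 -0.0004  0.021 ] turn [ 0.0008 -0.0022  0.0021] min rows 1 1
[ 0.50336071 -0.25465773  0.01151272] [-0.99076094 -0.4615299  -1.69729901]
```

Call:
jog_arm(motion=[{"x": -0.0022,"y": -0.0004,"z": 0.008,"wx": 0,"wy": 0.001,"wz": 0.002,"jaw": 0.5},{"x": 0,"y": 0,"z": 0.006,"wx": 0,"wy": 0,"wz": 0,"jaw": 0.5},{"x": 0,"y": 0,"z": 0.004,"wx": 0,"wy": 0,"wz": 0,"jaw": 0.5},{"x": 0,"y": 0,"z": 0,"wx": 0,"wy": 0,"wz": 0,"jaw": 0.5}])

```text
time: 21.0
tcp_pos: [0.5014, -0.2537, -0.0074]
tcp_rot: [180.0, -0.2, -8.5]
contact_force: [1.3, 0.3, 2.6]
gripper_width: 0.711
grasp_force: 45.6
```

```bash
python3 - <<'E'
from h import *
for i in range(2):
  imaging.grab_frame("side");plan(W(.0018,.0004,-.0141),CY)
print(bot.state()["tcp_pos"],bot.state()["contact_force"])
E
```

```text
shift [-0.0002  0.0001  0.0069] turn [ 0.0003 -0.0027  0.0002] min rows 1 1
shift [-0.0002  0.0002  0.0069] turn [ 0.0003 -0.0029  0.0002] min rows 1 1
[ 0.50139116 -0.25370734 -0.00721339] [ 1.88054326 -0.58809773  2.88063498]
```

Call:
jog_arm(motion=[{"x": -0.0003,"y": 0.0,"z": 0.003,"wx": 0,"wy": 0,"wz": 0,"jaw": 0.5},{"x": 0,"y": 0,"z": 0.002,"wx": 0,"wy": 0,"wz": 0,"jaw": 0.5},{"x": 0,"y": 0,"z": 0,"wx": 0,"wy": 0,"wz": 0,"jaw": 0.5}])

```text
time: 21.4
tcp_pos: [0.5019, -0.2539, -0.0088]
tcp_rot: [179.9, -0.2, -8.6]
contact_force: [-3.3, 4.4, 27.0]
gripper_width: 0.712
grasp_force: 48.4
```

```bash
python3 - <<'E' 2>/dev/null
from fit import *
p,r=pose(); f=imaging.grab_frame("wrist"); held(f,p,r); print(p,bot.state()["contact_force"]);placed(f)
b=fitcradle(cloud(f)[0],(.4992,-.2538,-8.6)); print(b.x)
E
```

```text
n 21189 topz -0.0452 x far end 0.0717 tilt z vs x 0.0708 z vs y 0.0012
edges y [[-0.0301, 0.0299], [-0.0303, 0.0301], [-0.03, 0.03], [-0.0294, 0.0295]]
[ 0.50185139 -0.25388451 -0.00880844] [-3.94635055  3.55408295 28.23714712]
pocket 0 [-1.000e-01 -4.000e-01  6.240e+01  1.115e+02  8.950e+01] z 0.0331 slope [-0.0052  0.0178]
pocket 1 [ 5.9  0.6 99.9 74.3  0.7] z 0.0366 slope [-0.0922 -0.    ]
[ 0.48963664 -0.25003676 -8.83275236]
```

Call:
jog_arm(motion=[{"x": 0,"y": 0,"z": -0.008,"wx": 0,"wy": 0,"wz": 0,"jaw": 0.5},{"x": 0,"y": 0,"z": -0.012,"wx": 0,"wy": 0,"wz": 0,"jaw": 0.5},{"x": 0,"y": 0,"z": -0.012,"wx": 0,"wy": 0,"wz": 0,"jaw": 0.5},{"x": 0,"y": 0,"z": 0,"wx": 0,"wy": 0,"wz": 0,"jaw": 0.5},{"x": 0,"y": 0,"z": 0,"wx": 0,"wy": 0,"wz": 0,"jaw": 0.5}])

```text
time: 21.95
tcp_pos: [0.4998, -0.2535, 0.0193]
tcp_rot: [180.0, -0.1, -8.6]
contact_force: [-0.6, 0.5, -1.4]
gripper_width: 0.714
grasp_force: 45.1
```

```bash
python3 - <<'E' 2>/dev/null
from fit import *
p,r=pose(); f=imaging.grab_frame("wrist"); save(f,"w9.png"); print(p,bot.state()["contact_force"]);placed(f)
P,u,v=cloud(f); q=(P-p)@r.as_matrix(); g=f["img"].max(2)[v,u]
for x in np.arange(.015,.075,.004):
    k=(abs(q[:,0]-x)<.002)&(abs(q[:,1])<.025)&(q[:,2]<-.03)&(q[:,2]>-.07); print(x.round(3),k.sum(),np.median(q[k,2]).round(4) if k.any() else '',np.median(g[k]) if k.any() else '')
k=(abs(q[:,1])<.025)&(q[:,0]>.03)&(abs(q[:,2]+.046)<.01); print("far end pct",np.percentile(q[k,0],[95,99,99.5,100]))
b=fitcradle(P,(.4992,-.2538,-8.6)); print(b.x)
E
```

```text
[ 0.49979135 -0.2535381   0.01931644] [ 0.4324799   0.18359652 -0.97025802]
pocket 0 [  5.   -0.5 101.1  62.3   0.3] z 0.0331 slope [-0.0051  0.0133]
0.015 1576 -0.0451 16.0
0.019 1618 -0.0448 16.0
0.023 1666 -0.0445 17.0
0.027 1696 -0.0442 18.0
0.031 1734 -0.0438 18.0
0.035 1759 -0.0436 18.0
0.039 1804 -0.0432 19.0
0.043 1837 -0.0429 20.0
0.047 1872 -0.0426 21.0
0.051 2624 -0.0418 20.0
0.055 21 -0.0416 19.0
0.059 0  
0.063 0  
0.067 0  
0.071 0  
far end pct [0.05245056 0.05282497 0.05289341 0.05311515]
[ 0.48450217 -0.25058645 -6.99801308]
```

View pics/w9.png

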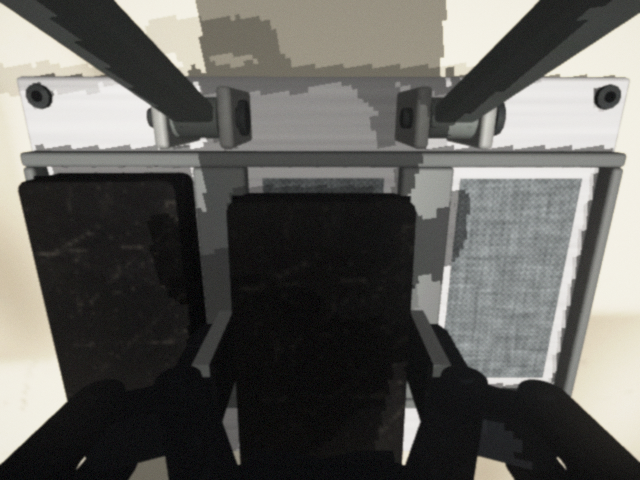

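Drive 2 has tipped ~0.076 rad (far end up, rows 195–205): its far edge caught the rear pocket wall. Level it by pitching the tool, then re-measure against drive 1's far edge.

Call:
jog_arm(motion=[{"x": 0,"y": 0,"z": -0.006,"wx": 0,"wy": 0,"wz": 0,"jaw": 0.5},{"x": -0.001,"y": 0,"z": 0,"wx": 0,"wy": -0.076,"wz": 0,"jaw": 0.5},{"x": 0,"y": 0,"z": 0,"wx": 0,"wy": 0,"wz": 0,"jaw": 0.5},{"x": 0,"y": 0,"z": 0,"wx": 0,"wy": 0,"wz": 0,"jaw": 0.5}])

```text
time: 22.4
tcp_pos: [0.4992, -0.253, 0.025]
tcp_rot: [-180.0, 4.3, -8.5]
contact_force: [0.2, -0.1, -1.7]
gripper_width: 0.713
grasp_force: 45.1
```

```bash
cat >> fit.py <<'E'
def edges(f,y,zlo,zhi,x0=.02):
    "far end X, side edges Y, top z plane of a dark box top near pocket row y (cradle frame)"
    P,u,v=cloud(f); a=np.radians(CY); d=P[:,:2]-C; X=d@[np.cos(a),np.sin(a)]; Y=d@[-np.sin(a),np.cos(a)]-y; g=f["img"].max(2)[v,u]
    m=(X>x0)&(X<.075)&(abs(Y)<.04)&(P[:,2]>zlo)&(P[:,2]<zhi)&(g<80); X,Y,Z=X[m],Y[m],P[m,2]
    A=np.c_[X,Y,np.ones(len(X))]; c=np.linalg.lstsq(A,Z,rcond=None)[0]; k=abs(Z-A@c)<.0025; X,Y,Z=X[k],Y[k],Z[k]; c=np.linalg.lstsq(A[k],Z,rcond=None)[0]
    e=[np.percentile(X[abs(Y-t)<.004],99.5) for t in (-.018,0,.018)]
    s=[np.percentile(Y[abs(X-t)<.003],[.7,99.3]).mean() for t in (x0+.005,.035,.045)]
    print("n",k.sum(),"far X",np.round(e,4),"mid Y",np.round(s,4),"slope",c[:2].round(4),"z@0",c[2].round(4))
E
python3 - <<'E' 2>/dev/null
from fit import *
p,r=pose(); f=imaging.grab_frame("wrist"); print(p,bot.state()["tcp_rot"])
edges(f,0,.05,.1); edges(f,.088,.026,.038)
plan(W(0,0,-.02),CY,rot=r)
E
```

```text
[ 0.49920244 -0.25303709  0.02500367] [-179.98950249    4.30356478   -8.53713944]
n 19587 far X [0.0555 0.0555 0.0555] mid Y [0.001  0.0009 0.001 ] slope [-0.1595  0.0011] z@0 0.0719
n 12672 far X [0.0552 0.0552 0.0551] mid Y [-0.0007 -0.0007 -0.0007] slope [-0.009   0.0041] z@0 0.0334
shift [0.0043 0.0008 0.0448] turn [ 0.0001  0.0007 -0.0004] min rows 1 1
```

Sign was wrong: the far end is now lower (slope −0.16), so it was the front wall that caught. Pitch back the other way.

Call:
jog_arm(motion=[{"x": 0,"y": 0,"z": 0,"wx": 0,"wy": 0.08,"wz": 0,"jaw": 0.5},{"x": 0,"y": 0,"z": 0,"wx": 0,"wy": 0.076,"wz": 0,"jaw": 0.5},{"x": 0,"y": 0,"z": 0,"wx": 0,"wy": 0,"wz": 0,"jaw": 0.5},{"x": 0,"y": 0,"z": 0,"wx": 0,"wy": 0,"wz": 0,"jaw": 0.5}])

```text
time: 22.85
tcp_pos: [0.4983, -0.2535, 0.0255]
tcp_rot: [180.0, -4.6, -8.6]
contact_force: [0.9, 0.1, -1.3]
gripper_width: 0.711
grasp_force: 45.1
```

```bash
python3 - <<'E' 2>/dev/null
from fit import *
for i in range(2):
    p,r=pose(); f=imaging.grab_frame("wrist"); print(p,bot.state()["tcp_rot"])
    edges(f,0,.05,.1); edges(f,.088,.026,.038)
E
```

```text
[ 0.49834435 -0.2535416   0.025485  ] [179.98433797  -4.66074074  -8.5526544 ]
n 14910 far X [0.0485 0.0485 0.0485] mid Y [0.0003 0.0003 0.0003] slope [-0.0243  0.0005] z@0 0.0724
n 12211 far X [0.0551 0.0551 0.0549] mid Y [-0.0006 -0.0007 -0.0007] slope [-0.0059  0.0034] z@0 0.0333
[ 0.49953303 -0.25355757  0.02570219] [179.98641855  -4.68865444  -8.53276851]
n 15413 far X [0.0496 0.0496 0.0496] mid Y [0.0004 0.0005 0.0005] slope [-0.0213  0.0006] z@0 0.0725
n 12104 far X [0.055 0.055 0.055] mid Y [-0.0006 -0.0006 -0.0007] slope [-0.005   0.0035] z@0 0.0333
```

Call:
jog_arm(motion=[{"x": 0.0062,"y": 0.0003,"z": 0.0005,"wx": 0,"wy": 0.015,"wz": 0,"jaw": 0.5},{"x": 0,"y": 0,"z": 0,"wx": 0,"wy": 0,"wz": 0,"jaw": 0.5},{"x": -0.0015,"y": 0,"z": 0.017,"wx": 0,"wy": 0,"wz": 0,"jaw": 0.5},{"x": 0,"y": 0,"z": 0,"wx": 0,"wy": 0,"wz": 0,"jaw": 0.5},{"x": 0,"y": 0,"z": 0,"wx": 0,"wy": 0,"wz": 0,"jaw": 0.5},{"x": 0,"y": 0,"z": 0,"wx": 0,"wy": 0,"wz": 0,"jaw": 0.5}])

```text
time: 23.55
tcp_pos: [0.5058, -0.2547, 0.0087]
tcp_rot: [180.0, -5.5, -8.5]
contact_force: [-1.0, 0.3, -1.4]
gripper_width: 0.712
grasp_force: 45.0
```

```bash
python3 - <<'E' 2>/dev/null
from fit import *
for i in range(3):
    p,r=pose(); f=imaging.grab_frame("wrist"); print(p,bot.state()["tcp_rot"])
    edges(f,0,.04,.1); 
edges(f,.088,.026,.038); print(r.inv().apply([0,0,-.01]))
E
```

```text
[ 0.50579968 -0.25471227  0.00874108] [179.97729848  -5.56070968  -8.53631399]
n 18139 far X [0.0553 0.0553 0.0553] mid Y [0.0003 0.0003 0.0003] slope [-0.0005  0.    ] z@0 0.0554
[ 0.50585165 -0.25476241  0.00885843] [179.97498119  -5.56420539  -8.54154103]
n 18084 far X [0.0554 0.0554 0.0554] mid Y [0.0003 0.0003 0.0003] slope [-0.0016  0.0008] z@0 0.0555
[ 0.50582315 -0.25478793  0.0088974 ] [179.97348158  -5.5600458   -8.53978319]
n 18110 far X [0.0553 0.0553 0.0553] mid Y [0.0003 0.0002 0.0002] slope [-0.0006  0.0002] z@0 0.0555
n 14403 far X [0.055 0.055 0.055] mid Y [-0.0006 -0.0007 -0.0007] slope [-0.0052  0.0041] z@0 0.0333
[-9.69611285e-04 -4.34603149e-06  9.95288074e-03]
```

Call:
jog_arm(motion=[{"x": -0.0008,"y": 0,"z": 0.008,"wx": 0,"wy": 0,"wz": 0,"jaw": 0.5},{"x": -0.0005,"y": 0,"z": 0.005,"wx": 0,"wy": 0,"wz": 0,"jaw": 0.5},{"x": -0.0003,"y": 0,"z": 0.003,"wx": 0,"wy": 0,"wz": 0,"jaw": 0.5},{"x": -0.0002,"y": 0,"z": 0.002,"wx": 0,"wy": 0,"wz": 0,"jaw": 0.5},{"x": 0,"y": 0,"z": 0,"wx": 0,"wy": 0,"wz": 0,"jaw": 0.5}])

```text
time: 24.2
tcp_pos: [0.5049, -0.2544, -0.0103]
tcp_rot: [-180.0, -5.5, -8.5]
contact_force: [-0.2, -0.9, -1.6]
gripper_width: 0.715
grasp_force: 45.1
```

```bash
python3 - <<'E' 2>/dev/null
from fit import *
p,r=pose(); f=imaging.grab_frame("wrist"); print(p,bot.state()["tcp_rot"],bot.state()["contact_force"])
edges(f,0,.03,.1) 
E
```

```text
[ 0.50485461 -0.25439217 -0.01033055] [-179.99633226   -5.4771442    -8.54273027] [-1.09555846  0.05317557 -2.2001833 ]
n 18680 far X [0.0542 0.0541 0.0541] mid Y [0.0005 0.0005 0.0004] slope [0.0216 0.001 ] z@0 0.0355
```

In the pocket with no contact force. Finish lowering, release, retreat.

Call:
jog_arm(motion=[{"x": -0.0002,"y": 0,"z": 0.002,"wx": 0,"wy": 0,"wz": 0,"jaw": 0.5},{"x": 0,"y": 0,"z": 0,"wx": 0,"wy": 0,"wz": 0,"jaw": 0.85},{"x": 0,"y": 0,"z": 0,"wx": 0,"wy": 0,"wz": 0,"jaw": 0.85},{"x": 0.0005,"y": 0,"z": -0.005,"wx": 0,"wy": 0,"wz": 0,"jaw": 0.85},{"x": 0.003,"y": 0,"z": -0.03,"wx": 0,"wy": 0,"wz": 0,"jaw": 0.85},{"x": 0,"y": 0,"z": -0.04,"wx": 0,"wy": -0.096,"wz": 0,"jaw": 1},{"x": 0,"y": 0,"z": -0.045,"wx": 0,"wy": 0,"wz": 0,"jaw": 1},{"x": 0,"y": 0,"z": -0.04,"wx": 0,"wy": 0,"wz": 0,"jaw": 1},{"x": 0,"y": 0,"z": 0,"wx": 0,"wy": 0,"wz": 0,"jaw": 1},{"x": 0,"y": 0,"z": 0,"wx": 0,"wy": 0,"wz": 0,"jaw": 1}])

```text
time: 25.25
tcp_pos: [0.5023, -0.2544, 0.1497]
tcp_rot: [179.9, -0.2, -8.5]
contact_force: [0.4, 0.6, -0.8]
gripper_width: 0.999
grasp_force: 0.0
```

```bash
python3 - <<'E'
from fit import *
f=imaging.grab_frame("wrist"); placed(f);edges(f,0,.026,.042);edges(f,.088,.026,.042); print(pose()[0],drives(imaging.grab_frame("side")))
plan([.493,.2045,.13],6.6)
E
```

```text
pocket 0 [-8.000e-01 -3.000e-01  1.119e+02  6.200e+01  1.000e-01] z 0.0332 slope [-0.0011  0.0109]
pocket 1 [ -0.7   0.6  62.2 111.7  90. ] z 0.0331 slope [-0.0015 -0.    ]
n 4330 far X [0.0547 0.0546 0.0546] mid Y [0.0005 0.0006 0.0003] slope [-0.0039 -0.0006] z@0 0.0333
n 4310 far X [0.055  0.0547 0.0546] mid Y [-0.0005 -0.0006 -0.0005] slope [-0.0046  0.0022] z@0 0.0333
[ 0.50109863 -0.25393918  0.1481566 ] [(495.9, 209.1, 6.3, 108.5, 57.6, np.int32(1404))]
shift [-0.0755 -0.452   0.0175] turn [-0.0006  0.0018 -0.2643] min rows 10 2
```

Both drives flush. Now the third.

Call:
jog_arm(motion=[{"x": -0.0075,"y": -0.045,"z": 0,"wx": 0,"wy": 0,"wz": 0,"jaw": 1},{"x": -0.0075,"y": -0.045,"z": 0,"wx": 0,"wy": 0,"wz": 0,"jaw": 1},{"x": -0.0075,"y": -0.045,"z": 0,"wx": 0,"wy": 0,"wz": 0,"jaw": 1},{"x": -0.0075,"y": -0.045,"z": 0,"wx": 0,"wy": 0,"wz": 0,"jaw": 1},{"x": -0.0075,"y": -0.045,"z": 0,"wx": 0,"wy": 0,"wz": 0,"jaw": 1},{"x": -0.0075,"y": -0.045,"z": 0,"wx": 0,"wy": 0,"wz": 0,"jaw": 1},{"x": -0.0075,"y": -0.045,"z": 0,"wx": 0,"wy": 0,"wz": 0,"jaw": 1},{"x": -0.0075,"y": -0.045,"z": 0,"wx": 0,"wy": 0,"wz": 0,"jaw": 1},{"x": -0.0075,"y": -0.045,"z": 0.008,"wx": 0,"wy": 0,"wz": 0,"jaw": 1},{"x": -0.0075,"y": -0.045,"z": 0.008,"wx": 0,"wy": 0,"wz": 0,"jaw": 1},{"x": 0,"y": 0,"z": 0,"wx": 0,"wy": 0,"wz": -0.13,"jaw": 1},{"x": 0,"y": 0,"z": 0,"wx": 0,"wy": 0,"wz": -0.134,"jaw": 1}])

```text
time: 26.55
tcp_pos: [0.4921, 0.204, 0.1301]
tcp_rot: [180.0, 0.2, 7.2]
contact_force: [0.2, -1.7, 0.2]
gripper_width: 1.002
grasp_force: 0.0
```

```bash
python3 - <<'E'
from fit import *
for i in range(3): f=imaging.grab_frame("wrist")
D=drives(f); print(pose()[0],D)
d=min(D,key=lambda d:abs(d[0]-493)+abs(d[1]-205)); plan([d[0]/1e3,d[1]/1e3,-.0245],d[2])
E
```

```text
[0.49319603 0.20163467 0.13064596] [(608.4, 380.8, 71.6, 35.9, 11.9, np.int32(629)), (486.2, 326.1, -2.4, 108.9, 11.3, np.int32(1071)), (493.3, 206.2, 7.5, 101.3, 61.5, np.int32(11475)), (443.4, 307.4, -33.8, 80.4, 15.0, np.int32(993)), (396.9, 338.4, -8.3, 73.7, 2.8, np.int32(519))]
shift [ 0.0011 -0.0046  0.1551] turn [ 0.0005  0.0029 -0.0186] min rows 4 1
```

```bash
python3 - <<'E'
from fit import *
p,r=pose(); f=imaging.grab_frame("wrist"); print(p)
P,u,v=cloud(f); c=np.array([.494,.2055]); a=np.radians(6.8); d=P[:,:2]-c; X=d@[np.cos(a),np.sin(a)]; Y=d@[-np.sin(a),np.cos(a)]; g=f["img"].max(2)[v,u]
for x in np.arange(-.07,.075,.005):
    k=(abs(X-x)<.0025)&(abs(Y)<.025); print(round(x,3),k.sum(),np.median(P[k,2]).round(3) if k.any() else '',np.median(g[k]) if k.any() else '')
for y in np.arange(-.036,.037,.003):
    k=(abs(Y-y)<.0015)&(abs(X-.02)<.02); print("y",round(y,3),k.sum(),np.median(P[k,2]).round(3) if k.any() else '')
k=(P[:,2]>.019)&(P[:,2]<.031)&(abs(X)<.075)&(abs(Y)<.036); (x,y),(w,h),t=cv2.minAreaRect((P[k,:2]*1000).astype(np.float32)); print(x,y,w,h,t)
E
```

```text
[0.49319603 0.20163467 0.13064596]
-0.07 476 0.001 244.0
-0.065 269 0.001 244.0
-0.06 0  
-0.055 6 0.024 197.0
-0.05 368 0.025 59.0
-0.045 409 0.025 56.0
-0.04 421 0.025 55.0
-0.035 436 0.025 52.0
-0.03 435 0.025 50.0
-0.025 450 0.025 48.0
-0.02 451 0.025 43.0
-0.015 459 0.025 42.0
-0.01 467 0.025 41.0
-0.005 476 0.025 39.0
0.0 469 0.025 38.0
0.005 490 0.025 38.0
0.01 5212 0.236 24.0
0.015 2029 0.24 19.0
0.02 566 0.025 38.0
0.025 525 0.025 34.0
0.03 535 0.025 29.0
0.035 533 0.025 27.0
0.04 571 0.025 26.0
0.045 514 0.025 25.0
0.05 425 0.037 36.0
0.055 553 0.055 40.0
0.06 972 0.05 40.0
0.065 676 0.001 131.0
0.07 595 0.001 135.0
0.075 549 0.001 140.0
y -0.036 1160 0.237
y -0.033 996 0.237
y -0.03 678 0.24
y -0.027 618 0.24
y -0.024 483 0.026
y -0.021 454 0.026
y -0.018 671 0.233
y -0.015 683 0.233
y -0.012 637 0.233
y -0.009 672 0.233
y -0.006 567 0.234
y -0.003 568 0.234
y 0.0 630 0.233
y 0.003 654 0.233
y 0.006 674 0.233
y 0.009 660 0.233
y 0.012 555 0.232
y 0.015 450 0.026
y 0.018 573 0.24
y 0.021 773 0.239
y 0.024 976 0.238
y 0.027 1139 0.236
y 0.03 1130 0.236
y 0.033 755 0.237
y 0.036 719 0.226
491.5048828125 206.70547485351562 145.2698516845703 62.03246307373047 6.837732315063477
```

A cable passes over the far end of drive 3 (z≈0.05 at +50 mm), so I'll grip it, draw it toward the robot first, and only then lift.

```bash
python3 -c "
from h import *
plan([.4953,.2062,-.0245],7)"
```

```text
shift [ 0.0027 -0.0046  0.1554] turn [ 0.0005  0.0023 -0.0105] min rows 4 1
```

Call:
jog_arm(motion=[{"x": 0.0027,"y": -0.0046,"z": 0.04,"wx": 0,"wy": 0,"wz": -0.01,"jaw": 1},{"x": 0,"y": 0,"z": 0.045,"wx": 0,"wy": 0,"wz": 0,"jaw": 1},{"x": 0,"y": 0,"z": 0.04,"wx": 0,"wy": 0,"wz": 0,"jaw": 1},{"x": 0,"y": 0,"z": 0.03,"wx": 0,"wy": 0,"wz": 0,"jaw": 1},{"x": 0,"y": 0,"z": 0,"wx": 0,"wy": 0,"wz": 0,"jaw": 1},{"x": 0,"y": 0,"z": 0,"wx": 0,"wy": 0,"wz": 0,"jaw": 0.8},{"x": 0,"y": 0,"z": 0,"wx": 0,"wy": 0,"wz": 0,"jaw": 0.5},{"x": 0,"y": 0,"z": 0,"wx": 0,"wy": 0,"wz": 0,"jaw": 0.5},{"x": 0,"y": 0,"z": 0,"wx": 0,"wy": 0,"wz": 0,"jaw": 0.5},{"x": 0,"y": 0,"z": 0,"wx": 0,"wy": 0,"wz": 0,"jaw": 0.5}], newtons=40)

```text
time: 27.75
tcp_pos: [0.498, 0.2077, -0.021]
tcp_rot: [-180.0, -0.2, 7.1]
contact_force: [-0.1, -1.1, 6.0]
gripper_width: 0.713
grasp_force: 45.8
```

Call:
jog_arm(motion=[{"x": 0,"y": 0,"z": -0.003,"wx": 0,"wy": 0,"wz": 0,"jaw": 0.5},{"x": -0.012,"y": 0,"z": -0.001,"wx": 0,"wy": 0,"wz": 0,"jaw": 0.5},{"x": -0.012,"y": 0,"z": 0,"wx": 0,"wy": 0,"wz": 0,"jaw": 0.5},{"x": -0.012,"y": 0,"z": 0,"wx": 0,"wy": 0,"wz": 0,"jaw": 0.5},{"x": -0.012,"y": 0,"z": 0,"wx": 0,"wy": 0,"wz": 0,"jaw": 0.5},{"x": 0,"y": 0,"z": -0.02,"wx": 0,"wy": 0,"wz": 0,"jaw": 0.5},{"x": 0,"y": 0,"z": -0.03,"wx": 0,"wy": 0,"wz": 0,"jaw": 0.5},{"x": 0,"y": 0,"z": -0.04,"wx": 0,"wy": 0,"wz": 0,"jaw": 0.5},{"x": 0,"y": 0,"z": -0.03,"wx": 0,"wy": 0,"wz": 0,"jaw": 0.5},{"x": 0,"y": 0,"z": 0,"wx": 0,"wy": 0,"wz": 0,"jaw": 0.5}])

```text
time: 28.75
tcp_pos: [0.451, 0.2027, 0.1049]
tcp_rot: [-179.9, -0.5, 7.2]
contact_force: [1.2, 0.1, -1.1]
gripper_width: 0.71
grasp_force: 44.8
```

```bash
python3 - <<'E'
from fit import *
p,r=pose(); f=imaging.grab_frame("wrist"); held(f,p,r); print(p,bot.state()["tcp_rot"],bot.state()["contact_force"])
plan(W(0,-.088,.09),CY)
E
```

```text
n 23635 topz -0.046 x far end 0.0555 tilt z vs x 0.0087 z vs y -0.0002
edges y [[-0.0297, 0.0299], [-0.0295, 0.03], [-0.0293, 0.0302], [-0.0293, 0.0303]]
[0.45095309 0.20267727 0.10490319] [-179.99371685   -0.23644243    7.15686087] [-0.13401783 -0.0902024  -2.20795067]
shift [-0.0311  0.5429  0.0124] turn [-0.0007 -0.0041  0.2741] min rows 11 2
```

Call:
jog_arm(motion=[{"x": -0.0026,"y": 0.0455,"z": 0,"wx": 0,"wy": 0,"wz": 0,"jaw": 0.5},{"x": -0.0026,"y": 0.0455,"z": 0,"wx": 0,"wy": 0,"wz": 0,"jaw": 0.5},{"x": -0.0026,"y": 0.0455,"z": 0,"wx": 0,"wy": 0,"wz": 0,"jaw": 0.5},{"x": -0.0026,"y": 0.0455,"z": 0,"wx": 0,"wy": 0,"wz": 0,"jaw": 0.5},{"x": -0.0026,"y": 0.0455,"z": 0,"wx": 0,"wy": 0,"wz": 0,"jaw": 0.5},{"x": -0.0026,"y": 0.0455,"z": 0,"wx": 0,"wy": 0,"wz": 0,"jaw": 0.5},{"x": -0.0026,"y": 0.0455,"z": 0,"wx": 0,"wy": 0,"wz": 0,"jaw": 0.5},{"x": -0.0026,"y": 0.0455,"z": 0,"wx": 0,"wy": 0,"wz": 0,"jaw": 0.5},{"x": -0.0026,"y": 0.0455,"z": 0,"wx": 0,"wy": 0,"wz": 0,"jaw": 0.5},{"x": -0.0026,"y": 0.0455,"z": 0,"wx": 0,"wy": 0,"wz": 0,"jaw": 0.5},{"x": -0.0026,"y": 0.0455,"z": 0,"wx": 0,"wy": 0,"wz": 0,"jaw": 0.5},{"x": -0.0026,"y": 0.042,"z": 0,"wx": 0,"wy": 0,"wz": 0,"jaw": 0.5}])

```text
time: 30.0
tcp_pos: [0.4833, -0.3422, 0.0986]
tcp_rot: [-179.9, 0.2, 7.1]
contact_force: [0.1, 0.3, -1.9]
gripper_width: 0.711
grasp_force: 44.8
```

Call:
jog_arm(motion=[{"x": 0,"y": 0,"z": 0,"wx": 0,"wy": 0,"wz": 0.137,"jaw": 0.5},{"x": 0,"y": 0,"z": 0.02,"wx": 0,"wy": 0,"wz": 0.137,"jaw": 0.5},{"x": 0,"y": 0,"z": 0.04,"wx": 0,"wy": 0,"wz": 0,"jaw": 0.5},{"x": 0,"y": 0,"z": 0,"wx": 0,"wy": 0,"wz": 0,"jaw": 0.5},{"x": 0,"y": 0,"z": 0,"wx": 0,"wy": 0,"wz": 0,"jaw": 0.5}])

```text
time: 30.5
tcp_pos: [0.4836, -0.3397, 0.0394]
tcp_rot: [-179.9, 0.3, -8.5]
contact_force: [1.4, -0.5, -1.7]
gripper_width: 0.713
grasp_force: 45.3
```

```bash
python3 - <<'E'
from fit import *
for i in range(2): f=imaging.grab_frame("wrist")
p,r=pose(); print(p,bot.state()["tcp_rot"]); edges(f,-.088,.06,.12); edges(f,0,.025,.042);edges(f,.088,.025,.042); plan(W(0,-.088,.008),CY)
E
```

```text
[ 0.48606139 -0.34129103  0.04208992] [ 1.79962122e+02 -7.78539749e-02 -8.51814820e+00]
n 16910 far X [0.0545 0.0545 0.0545] mid Y [0.0003 0.0003 0.0001] slope [-0.0379 -0.0004] z@0 0.0881
n 10704 far X [0.055  0.0549 0.055 ] mid Y [-0.0004 -0.0004 -0.0002] slope [-0.004   0.0045] z@0 0.0333Traceback (most recent call last):
  File "<stdin>", line 3, in <module>
  File "fit.py", line 51, in edges
    e=[np.percentile(X[abs(Y-t)<.004],99.5) for t in (-.018,0,.018)]
       ~~~~~~~~~~~~~^^^^^^^^^^^^^^^^^^^^^^^
    return _quantile_unchecked(
        a, q, axis, out, overwrite_input, method, keepdims, weights)
    return _ureduce(a,
                    func=_quantile_ureduce_func,
    ...<5 lines>...
                    overwrite_input=overwrite_input,
                    method=method)
    r = func(a, **kwargs)
    result = _quantile(arr,
                       quantiles=q,
    ...<2 lines>...
                       out=out,
                       weights=wgt)
    slices_having_nans = np.isnan(arr[-1, ...])
                                  ~~~^^^^^^^^^
IndexError: index -1 is out of bounds for axis 0 with size 0
```

The drive has swung ~0.035 rad (far end low). Level it, shift, then measure again lower down.

Call:
jog_arm(motion=[{"x": 0.0018,"y": 0,"z": 0,"wx": 0,"wy": 0.034,"wz": 0,"jaw": 0.5},{"x": 0,"y": 0,"z": 0.015,"wx": 0,"wy": 0,"wz": 0,"jaw": 0.5},{"x": -0.0005,"y": 0,"z": 0.015,"wx": 0,"wy": 0,"wz": 0,"jaw": 0.5},{"x": 0,"y": 0,"z": 0,"wx": 0,"wy": 0,"wz": 0,"jaw": 0.5},{"x": 0,"y": 0,"z": 0,"wx": 0,"wy": 0,"wz": 0,"jaw": 0.5},{"x": 0,"y": 0,"z": 0,"wx": 0,"wy": 0,"wz": 0,"jaw": 0.5}])

```text
time: 31.2
tcp_pos: [0.4881, -0.3415, 0.0113]
tcp_rot: [180.0, -2.0, -8.5]
contact_force: [0.3, 0.8, -1.5]
gripper_width: 0.714
grasp_force: 45.3
```

```bash
python3 - <<'E'
from fit import *
for i in range(2): 
    f=imaging.grab_frame("wrist"); edges(f,-.088,.045,.12)
p,r=pose(); print(p,bot.state()["tcp_rot"],bot.state()["contact_force"]);  edges(f,0,.025,.042); print(r.inv().apply([0,0,-.01]))
E
```

```text
n 19852 far X [0.0559 0.056  0.056 ] mid Y [-0.0001 -0.0002 -0.0002] slope [ 0.0167 -0.0009] z@0 0.0577
n 19771 far X [0.056  0.0561 0.0561] mid Y [-0.0002 -0.0003 -0.0003] slope [ 0.0175 -0.0016] z@0 0.0579
[ 0.48817518 -0.34167136  0.01157191] [179.97457141  -1.99570306  -8.5374544 ] [-0.33431786 -0.03640968 -2.17495391]
n 14415 far X [0.0551 0.0551 0.055 ] mid Y [-0.0003 -0.0004 -0.0004] slope [-0.0078  0.0036] z@0 0.0334
[-3.48245466e-04 -4.43543365e-06  9.99393343e-03]
```

Call:
jog_arm(motion=[{"x": -0.0015,"y": 0,"z": 0,"wx": 0,"wy": -0.02,"wz": 0,"jaw": 0.5},{"x": 0,"y": 0,"z": 0.006,"wx": 0,"wy": 0,"wz": 0,"jaw": 0.5},{"x": 0,"y": 0,"z": 0,"wx": 0,"wy": 0,"wz": 0,"jaw": 0.5},{"x": 0,"y": 0,"z": 0,"wx": 0,"wy": 0,"wz": 0,"jaw": 0.5},{"x": 0,"y": 0,"z": 0,"wx": 0,"wy": 0,"wz": 0,"jaw": 0.5}])

```text
time: 31.8
tcp_pos: [0.4862, -0.3413, 0.0051]
tcp_rot: [180.0, -0.8, -8.5]
contact_force: [0.1, 0.6, -2.4]
gripper_width: 0.711
grasp_force: 45.3
```

```bash
python3 - <<'E'
from fit import *
for i in range(2): 
    f=imaging.grab_frame("wrist"); edges(f,-.088,.045,.12)
p,r=pose(); print(p,bot.state()["tcp_rot"],bot.state()["contact_force"])
E
```

```text
n 19598 far X [0.0548 0.0548 0.0548] mid Y [-0.0001 -0.0002 -0.0003] slope [0.0025 0.0001] z@0 0.0513
n 19631 far X [0.0548 0.0549 0.055 ] mid Y [-0.0001 -0.0003 -0.0003] slope [ 0.0029 -0.0004] z@0 0.0514
[ 0.48624697 -0.34130583  0.00519057] [179.98922183  -0.80939515  -8.54311035] [ 0.6552182  -1.06215676 -2.86236349]
```

Level and aligned (bottom ≈26 mm); lower 16 mm and check.

Call:
jog_arm(motion=[{"x": 0,"y": 0,"z": 0.006,"wx": 0,"wy": 0,"wz": 0,"jaw": 0.5},{"x": 0,"y": 0,"z": 0.005,"wx": 0,"wy": 0,"wz": 0,"jaw": 0.5},{"x": 0,"y": 0,"z": 0.003,"wx": 0,"wy": 0,"wz": 0,"jaw": 0.5},{"x": 0,"y": 0,"z": 0.002,"wx": 0,"wy": 0,"wz": 0,"jaw": 0.5},{"x": 0,"y": 0,"z": 0,"wx": 0,"wy": 0,"wz": 0,"jaw": 0.5}])

```text
time: 32.4
tcp_pos: [0.4862, -0.3411, -0.0114]
tcp_rot: [-180.0, -0.8, -8.5]
contact_force: [0.2, -0.0, -1.9]
gripper_width: 0.713
grasp_force: 45.3
```

Call:
jog_arm(motion=[{"x": 0,"y": 0,"z": 0.002,"wx": 0,"wy": 0,"wz": 0,"jaw": 0.5},{"x": 0,"y": 0,"z": 0,"wx": 0,"wy": 0,"wz": 0,"jaw": 0.85},{"x": 0,"y": 0,"z": 0,"wx": 0,"wy": 0,"wz": 0,"jaw": 0.85},{"x": 0,"y": 0,"z": -0.005,"wx": 0,"wy": 0,"wz": 0,"jaw": 0.85},{"x": 0,"y": 0,"z": -0.03,"wx": 0,"wy": 0,"wz": 0,"jaw": 0.85},{"x": 0,"y": 0,"z": -0.045,"wx": 0,"wy": -0.014,"wz": 0,"jaw": 1},{"x": 0,"y": 0,"z": -0.045,"wx": 0,"wy": 0,"wz": 0,"jaw": 1},{"x": 0,"y": 0,"z": -0.04,"wx": 0,"wy": 0,"wz": 0,"jaw": 1},{"x": 0,"y": 0,"z": -0.04,"wx": 0,"wy": 0,"wz": 0,"jaw": 1},{"x": 0,"y": 0,"z": -0.04,"wx": 0,"wy": 0,"wz": 0,"jaw": 1},{"x": 0,"y": 0,"z": -0.02,"wx": 0,"wy": 0,"wz": 0,"jaw": 1},{"x": 0,"y": 0,"z": 0,"wx": 0,"wy": 0,"wz": 0,"jaw": 1}])

```text
time: 33.6
tcp_pos: [0.4875, -0.3422, 0.2569]
tcp_rot: [179.8, -0.4, -8.5]
contact_force: [0.7, -0.5, -0.3]
gripper_width: 0.999
grasp_force: 0.0
```

```bash
python3 - <<'E'
from fit import *
f=imaging.grab_frame("wrist"); placed(f)
g=imaging.grab_frame("side"); print(drives(g))
plan([.641,-.275,.27],CY)
E
```

```text
pocket 0 [ -0.8  -0.7 111.2  61.7   0. ] z 0.0332 slope [-0.0009  0.0178]
pocket 1 [ -0.8   0.2 111.2  62.    0. ] z 0.0332 slope [-0.0008  0.0089]
pocket 2 [  0.2   0.2  62.  110.8  89.9] z 0.0331 slope [-0.002   0.0015]
[]
shift [ 0.1443 -0.0884 -0.0178] turn [ 0.0004 -0.0003  0.0002] min rows 4 1
```

All three seated. To the gate handle.

Call:
jog_arm(motion=[{"x": 0,"y": -0.022,"z": -0.02,"wx": 0,"wy": 0,"wz": 0,"jaw": 1},{"x": 0.036,"y": -0.022,"z": 0,"wx": 0,"wy": 0,"wz": 0,"jaw": 1},{"x": 0.036,"y": -0.022,"z": 0,"wx": 0,"wy": 0,"wz": 0,"jaw": 1},{"x": 0.036,"y": -0.022,"z": 0,"wx": 0,"wy": 0,"wz": 0,"jaw": 1},{"x": 0.036,"y": 0,"z": 0,"wx": 0,"wy": 0,"wz": 0,"jaw": 1},{"x": 0,"y": 0,"z": 0,"wx": 0,"wy": 0,"wz": 0,"jaw": 1},{"x": 0,"y": 0,"z": 0,"wx": 0,"wy": 0,"wz": 0,"jaw": 1}])

```text
time: 34.4
tcp_pos: [0.6399, -0.2751, 0.269]
tcp_rot: [-179.9, 0.3, -8.5]
contact_force: [-0.4, -1.1, -0.8]
gripper_width: 1.005
grasp_force: 0.0
```

```bash
python3 - <<'E'
from fit import *
f=imaging.grab_frame("wrist"); p,r=pose(); P,u,v=cloud(f); a=np.radians(CY); d=P[:,:2]-C; X=d@[np.cos(a),np.sin(a)]; Y=d@[-np.sin(a),np.cos(a)]; g=f["img"].max(2)[v,u]
m=(X>.09)&(X<.18)&(abs(Y)<.035)&(P[:,2]>.21)&(P[:,2]<.26)&(g<60); Q=np.c_[X,Y,P[:,2]][m]; print(m.sum(),np.percentile(Q,[1,50,99],axis=0).round(4)); 
zt=np.percentile(Q[:,2],99); print(zt, X[m][Q[:,2]>zt-.0015].mean())
print(p); plan([.641,-.275,.190],CY)
E
```

```text
2350 [[ 1.252e-01 -2.440e-02  2.343e-01]
 [ 1.333e-01 -1.000e-04  2.415e-01]
 [ 1.377e-01  2.390e-02  2.438e-01]]
0.24381119262483222 0.1307186944349629
[ 0.63937764 -0.27577408  0.27003535]
shift [ 0.0018 -0.001   0.08  ] turn [-0.0001  0.004  -0.0005] min rows 2 1
```

Call:
jog_arm(motion=[{"x": -0.01,"y": -0.0005,"z": 0.03,"wx": 0,"wy": 0,"wz": 0,"jaw": 1},{"x": 0,"y": 0,"z": 0.03,"wx": 0,"wy": 0,"wz": 0,"jaw": 1},{"x": 0,"y": 0,"z": 0.019,"wx": 0,"wy": 0,"wz": 0,"jaw": 1},{"x": 0,"y": 0,"z": 0,"wx": 0,"wy": 0,"wz": 0,"jaw": 1},{"x": 0,"y": 0,"z": 0,"wx": 0,"wy": 0,"wz": 0,"jaw": 0.5},{"x": 0,"y": 0,"z": 0,"wx": 0,"wy": 0,"wz": 0,"jaw": 0.3},{"x": 0,"y": 0,"z": 0,"wx": 0,"wy": 0,"wz": 0,"jaw": 0.3},{"x": 0,"y": 0,"z": 0,"wx": 0,"wy": 0,"wz": 0,"jaw": 0.3}], newtons=30)

```text
time: 35.25
tcp_pos: [0.632, -0.2744, 0.1953]
tcp_rot: [179.9, -0.2, -8.6]
contact_force: [-0.9, -1.7, 4.5]
gripper_width: 0.572
grasp_force: 32.9
```

```bash
python3 - <<'E'
from h import *
th=np.linspace(1.836,0,25)
x=.078-.202*np.cos(th); z=.04+.202*np.sin(th)
for r in np.c_[th[1:],np.diff(x),-np.diff(z)].round(4): print(*r)
E
```

```text
1.7595 -0.0151 -0.0035
1.683 -0.0153 -0.0023
1.6065 -0.0154 -0.0011
1.53 -0.0154 0.0
1.4535 -0.0154 0.0012
1.377 -0.0153 0.0024
1.3005 -0.015 0.0036
1.224 -0.0147 0.0047
1.1475 -0.0143 0.0058
1.071 -0.0138 0.0069
0.9945 -0.0133 0.0079
0.918 -0.0126 0.0089
0.8415 -0.0119 0.0098
0.765 -0.0111 0.0107
0.6885 -0.0103 0.0115
0.612 -0.0094 0.0123
0.5355 -0.0084 0.013
0.459 -0.0074 0.0136
0.3825 -0.0063 0.0141
0.306 -0.0052 0.0145
0.2295 -0.0041 0.0149
0.153 -0.0029 0.0152
0.0765 -0.0018 0.0153
0.0 -0.0006 0.0154
```

Call:
jog_arm(motion=[{"x": -0.015,"y": 0,"z": -0.0035,"wx": 0,"wy": 0,"wz": 0,"jaw": 0.3},{"x": -0.0153,"y": 0,"z": -0.0023,"wx": 0,"wy": 0,"wz": 0,"jaw": 0.3},{"x": -0.0154,"y": 0,"z": -0.001,"wx": 0,"wy": 0,"wz": 0,"jaw": 0.3},{"x": -0.0154,"y": 0,"z": 0,"wx": 0,"wy": 0,"wz": 0,"jaw": 0.3},{"x": -0.0154,"y": 0,"z": 0.0012,"wx": 0,"wy": 0,"wz": 0,"jaw": 0.3},{"x": -0.0153,"y": 0,"z": 0.0024,"wx": 0,"wy": 0,"wz": 0,"jaw": 0.3},{"x": -0.015,"y": 0,"z": 0.0036,"wx": 0,"wy": 0,"wz": 0,"jaw": 0.3},{"x": -0.0147,"y": 0,"z": 0.0047,"wx": 0,"wy": 0,"wz": 0,"jaw": 0.3},{"x": -0.0143,"y": 0,"z": 0.0058,"wx": 0,"wy": 0,"wz": 0,"jaw": 0.3},{"x": -0.0138,"y": 0,"z": 0.0069,"wx": 0,"wy": 0,"wz": 0,"jaw": 0.3},{"x": -0.0133,"y": 0,"z": 0.0079,"wx": 0,"wy": 0,"wz": 0,"jaw": 0.3},{"x": -0.0126,"y": 0,"z": 0.0089,"wx": 0,"wy": 0,"wz": 0,"jaw": 0.3}])

```text
time: 36.45
tcp_pos: [0.4578, -0.2481, 0.161]
tcp_rot: [179.9, -0.2, -8.6]
contact_force: [-3.3, 0.6, 9.1]
gripper_width: 0.572
grasp_force: 35.3
```

Call:
jog_arm(motion=[{"x": -0.0119,"y": 0,"z": 0.0098,"wx": 0,"wy": 0,"wz": 0,"jaw": 0.3},{"x": -0.0111,"y": 0,"z": 0.0107,"wx": 0,"wy": 0,"wz": 0,"jaw": 0.3},{"x": -0.0103,"y": 0,"z": 0.0115,"wx": 0,"wy": 0,"wz": 0,"jaw": 0.3},{"x": -0.0094,"y": 0,"z": 0.0123,"wx": 0,"wy": 0,"wz": 0,"jaw": 0.3},{"x": -0.0084,"y": 0,"z": 0.013,"wx": 0,"wy": 0,"wz": 0,"jaw": 0.3},{"x": -0.0074,"y": 0,"z": 0.0136,"wx": 0,"wy": 0,"wz": 0,"jaw": 0.3},{"x": -0.0063,"y": 0,"z": 0.0141,"wx": 0,"wy": 0,"wz": 0,"jaw": 0.3},{"x": -0.0052,"y": 0,"z": 0.0145,"wx": 0,"wy": 0,"wz": 0,"jaw": 0.3},{"x": -0.0041,"y": 0,"z": 0.0149,"wx": 0,"wy": 0,"wz": 0,"jaw": 0.3},{"x": 0,"y": 0,"z": 0,"wx": 0,"wy": 0,"wz": 0,"jaw": 0.3}])

```text
time: 37.45
tcp_pos: [0.3816, -0.2364, 0.0428]
tcp_rot: [-180.0, 0.3, -8.6]
contact_force: [-4.6, -1.3, -0.7]
gripper_width: 0.574
grasp_force: 36.4
```

```bash
cat >> fit.py <<'E'
def handle(n="wrist"):
    f=imaging.grab_frame(n); P,u,v=cloud(f); a=np.radians(CY); d=P[:,:2]-C; X=d@[np.cos(a),np.sin(a)]; Y=d@[-np.sin(a),np.cos(a)]; g=f["img"].max(2)[v,u]
    m=(X>-.14)&(X<-.105)&(abs(Y)<.022)&(P[:,2]>.02)&(P[:,2]<.11)&(g<70); Q=np.c_[X,Y,P[:,2]][m]
    k=(abs(Y)>.06)&(abs(Y)<.11)&(abs(X+.03)<.06)&(P[:,2]>.034)&(P[:,2]<.1); B=np.c_[X,Y,P[:,2]][k]
    print(n,m.sum(),np.percentile(Q,[1,50,99],axis=0).round(4).tolist() if m.any() else '',"bar",k.sum(),np.percentile(B,[5,50,95],axis=0).round(4).tolist() if k.any() else '')
E
python3 - <<'E'
from fit import *
handle(); print(pose()[0])
E
```

```text
wrist 5677 [[-0.1221, -0.0215, 0.0863], [-0.1137, 0.0004, 0.0931], [-0.1055, 0.0215, 0.0957]] bar 18194 [[-0.0412, -0.1008, 0.0342], [-0.032, 0.0611, 0.07], [-0.0095, 0.1016, 0.0726]]
[ 0.38177325 -0.23643664  0.04341059]
```

Call:
jog_arm(motion=[{"x": -0.0035,"y": 0,"z": 0.0149,"wx": 0,"wy": 0,"wz": 0,"jaw": 0.3},{"x": -0.0018,"y": 0,"z": 0.015,"wx": 0,"wy": 0,"wz": 0,"jaw": 0.3},{"x": -0.0006,"y": 0,"z": 0.012,"wx": 0,"wy": 0,"wz": 0,"jaw": 0.3},{"x": 0,"y": 0,"z": 0.005,"wx": 0,"wy": 0,"wz": 0,"jaw": 0.3},{"x": 0,"y": 0,"z": 0,"wx": 0,"wy": 0,"wz": 0,"jaw": 0.3}])

```text
time: 38.0
tcp_pos: [0.3767, -0.2357, -0.0031]
tcp_rot: [-180.0, 0.2, -8.6]
contact_force: [-4.8, -1.6, -2.4]
gripper_width: 0.577
grasp_force: 36.5
```

```bash
python3 - <<'E'
from fit import *
handle(); print(pose()[0],bot.state()["contact_force"])
E
```

```text
wrist 14706 [[-0.1272, -0.0217, 0.0412], [-0.1126, 0.0008, 0.0979], [-0.1053, 0.0217, 0.1097]] bar 16226 [[-0.0447, -0.0862, 0.0342], [-0.0355, 0.0606, 0.0443], [-0.0223, 0.0868, 0.046]]
[ 0.37672082 -0.23565998 -0.00292182] [-5.99296887 -1.96016348 -1.35574186]
```

Call:
jog_arm(motion=[{"x": 0,"y": 0,"z": 0.003,"wx": 0,"wy": 0,"wz": 0,"jaw": 0.3},{"x": 0,"y": 0,"z": 0.002,"wx": 0,"wy": 0,"wz": 0,"jaw": 0.3},{"x": 0,"y": 0,"z": 0,"wx": 0,"wy": 0,"wz": 0,"jaw": 0.3}])

```text
time: 38.35
tcp_pos: [0.3769, -0.2358, -0.0053]
tcp_rot: [180.0, 0.3, -8.6]
contact_force: [-11.7, 2.6, 24.9]
gripper_width: 0.575
grasp_force: 39.2
```

Gate is against its stop. Release, rise and move toward the clip.

Call:
jog_arm(motion=[{"x": 0,"y": 0,"z": -0.002,"wx": 0,"wy": 0,"wz": 0,"jaw": 0.8},{"x": 0,"y": 0,"z": 0,"wx": 0,"wy": 0,"wz": 0,"jaw": 0.9},{"x": 0,"y": 0,"z": 0,"wx": 0,"wy": 0,"wz": 0,"jaw": 1},{"x": 0,"y": 0,"z": -0.02,"wx": 0,"wy": 0,"wz": 0,"jaw": 1},{"x": 0,"y": 0,"z": -0.04,"wx": 0,"wy": 0,"wz": 0,"jaw": 1},{"x": 0,"y": 0,"z": -0.045,"wx": 0,"wy": 0,"wz": 0,"jaw": 1},{"x": 0,"y": 0,"z": -0.045,"wx": 0,"wy": 0,"wz": 0,"jaw": 1},{"x": 0,"y": 0,"z": 0,"wx": 0,"wy": 0,"wz": 0,"jaw": 1}])

```text
time: 39.15
tcp_pos: [0.3834, -0.2377, 0.1503]
tcp_rot: [179.7, -0.7, -8.5]
contact_force: [1.4, -0.9, -0.2]
gripper_width: 1.0
grasp_force: 0.0
```

```bash
python3 - <<'E'
from fit import *
handle(); handle("side")
z=np.load("w2.npz"); f={k:z[k] if z[k].ndim else float(z[k]) for k in z}
P,u,v=cloud(f); m=(P[:,0]>.64)&(P[:,0]<.71)&(abs(P[:,1]+.265)<.07)&(f["img"].max(2)[v,u]<90); Q=P[m]
(x,y),(w,h),t=cv2.minAreaRect((Q[:,:2]*1000).astype(np.float32)); print(x,y,w,h,t)
print(pose()[0]); plan([.68,-.25,.13],CY)
E
```

```text
wrist 1097 [[-0.1291, -0.0215, 0.0413], [-0.1217, 0.0011, 0.0466], [-0.1164, 0.0216, 0.0489]] bar 6580 [[-0.0442, -0.1046, 0.0341], [-0.0323, 0.0624, 0.0431], [0.0209, 0.1052, 0.045]]
side 138 [[-0.1294, -0.0184, 0.0396], [-0.1232, 0.0062, 0.0459], [-0.1055, 0.0212, 0.0508]] bar 643 [[-0.0516, -0.1032, 0.0341], [-0.0345, 0.0727, 0.0403], [0.0209, 0.1065, 0.0466]]
673.9856567382812 -270.2556457519531 114.78671264648438 27.598419189453125 78.92892456054688
[ 0.3794445  -0.23580649  0.14534489]
shift [ 0.2993 -0.0306  0.0162] turn [ 0.0012 -0.0028  0.0004] min rows 7 1
```

Call:
jog_arm(motion=[{"x": 0.042,"y": -0.001,"z": -0.025,"wx": 0,"wy": 0,"wz": 0,"jaw": 1},{"x": 0.042,"y": -0.001,"z": 0,"wx": 0,"wy": 0,"wz": 0,"jaw": 1},{"x": 0.042,"y": -0.001,"z": 0,"wx": 0,"wy": 0,"wz": 0,"jaw": 1},{"x": 0.042,"y": -0.001,"z": 0,"wx": 0,"wy": 0,"wz": 0,"jaw": 1},{"x": 0.042,"y": -0.001,"z": 0,"wx": 0,"wy": 0,"wz": 0,"jaw": 1},{"x": 0.042,"y": -0.001,"z": 0,"wx": 0,"wy": 0,"wz": 0,"jaw": 1},{"x": 0.042,"y": -0.001,"z": 0.02,"wx": 0,"wy": 0,"wz": 0,"jaw": 1}])

```text
time: 39.95
tcp_pos: [0.673, -0.2725, 0.1492]
tcp_rot: [180.0, -0.1, -8.5]
contact_force: [2.0, -1.0, 0.9]
gripper_width: 1.001
grasp_force: 0.0
```

Call:
jog_arm(motion=[{"x": 0,"y": 0,"z": 0,"wx": 0,"wy": 0,"wz": -0.139,"jaw": 0.5},{"x": 0,"y": 0,"z": 0,"wx": 0,"wy": 0,"wz": -0.139,"jaw": 0.5},{"x": 0,"y": 0,"z": 0,"wx": 0,"wy": 0,"wz": -0.139,"jaw": 0.5},{"x": 0,"y": 0,"z": 0,"wx": 0,"wy": 0,"wz": -0.139,"jaw": 0.5},{"x": 0,"y": 0,"z": 0,"wx": 0,"wy": 0,"wz": -0.139,"jaw": 0.5},{"x": 0,"y": 0,"z": 0,"wx": 0,"wy": 0,"wz": -0.139,"jaw": 0.5},{"x": 0,"y": 0,"z": 0,"wx": 0,"wy": 0,"wz": -0.139,"jaw": 0.5},{"x": 0,"y": 0,"z": 0,"wx": 0,"wy": 0,"wz": -0.139,"jaw": 0.5},{"x": 0,"y": 0,"z": 0,"wx": 0,"wy": 0,"wz": -0.139,"jaw": 0.5},{"x": 0,"y": 0,"z": 0,"wx": 0,"wy": 0,"wz": -0.139,"jaw": 0.5},{"x": 0,"y": 0,"z": 0,"wx": 0,"wy": 0,"wz": -0.138,"jaw": 0.5},{"x": 0,"y": 0,"z": 0,"wx": 0,"wy": 0,"wz": 0,"jaw": 0.5}])

```text
time: 41.15
tcp_pos: [0.6691, -0.2716, 0.1464]
tcp_rot: [-179.8, -0.1, 79.0]
contact_force: [0.4, 0.3, -1.2]
gripper_width: 0.498
grasp_force: 0.0
```

```bash
python3 - <<'E'
from fit import *
imaging.grab_frame("side")
f=imaging.grab_frame("wrist"); save(f,"w10.png"); np.savez("w10.npz",**{k:f[k] for k in ["img","depth","fovy","cx","cy","rvec","tvec"]})
print(pose()[0],bot.state()["tcp_rot"],bot.state()["joint_positions"].round())
E
```

```text
[ 0.66943074 -0.27183821  0.14727224] [-1.79842724e+02 -5.99160242e-02  7.88628515e+01] [ 41.  36. -36.  79.  21.  71.  -7.]
```

View pics/w10.png

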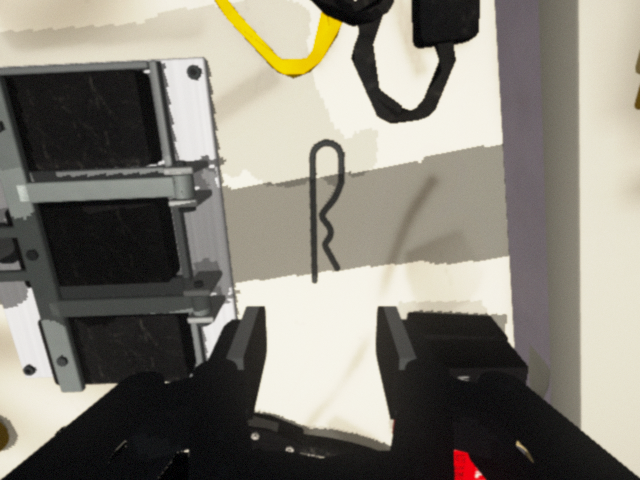

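Clear view: head at (327,150), straight leg along col 313 to its tip (314,282), sprung leg on the right (+x).

```bash
python3 - <<'E'
from fit import *
z=np.load("w10.npz"); f={k:z[k] if z[k].ndim else float(z[k]) for k in z}
g=f["img"].max(2).astype(float); fl,M,t=cam(f); o=-M.T@t
def ray(u,v,h=.0025):
    d=np.array([(u-f["cx"])/fl,(v-f["cy"])/fl,1])@M; return o+d*((h-o[2])/d[2])
sub=g[130:290,300:352]; bg=cv2.medianBlur(sub.astype(np.uint8),31).astype(float); w=np.clip((bg-sub)/bg-.35,0,None)
# straight leg centroid per row
L=[];Rr=[]
for r in range(160,280):
    ww=w[r-130,5:21].copy(); 
    if ww.sum()>.3: L.append(ray(300+5+(ww*np.arange(16)).sum()/ww.sum(),r))
for r in range(150,176):
    ww=w[r-130,30:50]
    if ww.sum()>.3: Rr.append(ray(330+(ww*np.arange(20)).sum()/ww.sum(),r))
L=np.array(L);Rr=np.array(Rr); 
vx,vy,x0,y0=cv2.fitLine(L[:,:2].astype(np.float32),cv2.DIST_HUBER,0,1e-4,1e-4).ravel()
if vy>0: vx,vy=-vx,-vy
print("leg dir yaw",np.degrees(np.arctan2(vy,vx)),"pt",x0,y0,"resid",np.std((L[:,0]-x0)*-vy+(L[:,1]-y0)*vx))
tv,hv=np.nonzero(w>.05); 
head=min(tv)+130; P=[ray(300+u,130+v) for v,u in zip(tv,hv)]; P=np.array(P); s=(P[:,:2]-[x0,y0])@[vx,vy]; n=(P[:,:2]-[x0,y0])@[-vy,vx]
print("s range",np.percentile(s,[0,.5,99.5,100]),"n",np.percentile(n,[1,99]), "right wire n",((Rr[:,:2]-[x0,y0])@[-vy,vx]).mean())
s_head=np.percentile(s,.3); s_tip=s[abs(n)<.004].max(); print("len",s_tip-s_head)
for nm,s0 in (("fromhead",s_head+.0725+0),("fromtip",s_tip-.042)):
    seat=np.array([x0,y0])+s0*np.array([vx,vy]); hc=seat-.052*np.array([vx,vy])+.011*np.array([-vy,vx]); print(nm,"seat",seat.round(4),"headc",hc.round(4))
P,u,v=cloud(f); m=(P[:,0]>.70)&(P[:,0]<.80)&(P[:,1]<-.2)&(P[:,1]>-.36)&(P[:,2]>.01)&(P[:,2]<.13); print("obst",P[m].min(0),P[m].max(0))
plan([hc[0],hc[1],.06],np.degrees(np.arctan2(vy,vx))+180)
E
```

```text
leg dir yaw -100.38259 pt 0.66280335 -0.27179796 resid 0.00016432238913209845
s range [-0.06131706 -0.06056702  0.05302987  0.0548379 ] n [-0.00215891  0.0237265 ] right wire n 0.02199645927622949
len 0.11543637652454444
fromhead seat [ 0.6607 -0.2835] headc [ 0.6808 -0.2343]
fromtip seat [ 0.6605 -0.2844] headc [ 0.6807 -0.2353]
obst [ 0.72071135 -0.21216872  0.01008485] [ 0.76767306 -0.20001166  0.03001506]
shift [0.038  0.0042 0.0873] turn [-0.0027 -0.0011 -0.0132] min rows 2 1
```

Call:
jog_arm(motion=[{"x": 0.037,"y": 0.0042,"z": 0.03,"wx": 0,"wy": 0,"wz": -0.013,"jaw": 0.47},{"x": 0,"y": 0,"z": 0.045,"wx": 0,"wy": 0,"wz": 0,"jaw": 0.47},{"x": 0,"y": 0,"z": 0.045,"wx": 0,"wy": 0,"wz": 0,"jaw": 0.47},{"x": 0,"y": 0,"z": 0.03,"wx": 0,"wy": 0,"wz": 0,"jaw": 0.47},{"x": 0,"y": 0,"z": 0.016,"wx": 0,"wy": 0,"wz": 0,"jaw": 0.47},{"x": 0,"y": 0,"z": 0,"wx": 0,"wy": 0,"wz": 0,"jaw": 0.47},{"x": 0,"y": 0,"z": 0,"wx": 0,"wy": 0,"wz": 0,"jaw": 0.47}])

```text
time: 41.95
tcp_pos: [0.6825, -0.2369, -0.0156]
tcp_rot: [179.9, 0.0, 79.7]
contact_force: [0.3, -0.4, 0.0]
gripper_width: 0.471
grasp_force: 0.0
```

```bash
python3 - <<'E'
from fit import *
imaging.grab_frame("side"); f=imaging.grab_frame("wrist"); p,r=pose(); print(p,bot.state()["tcp_rot"],bot.state()["contact_force"])
plan([.6808,-.2348,-.025],79.6)
# finger tips in tool frame from wrist cam: front faces near x~+.011
P,u,v=cloud(f); q=(P-p)@r.as_matrix(); m=(abs(q[:,0])<.016)&(abs(q[:,1])<.04)&(abs(q[:,1])>.012)&(q[:,2]<-.01)&(q[:,2]>-.07)
for s in (-1,1):
    k=m&(q[:,1]*s>0)&(P[:,2]>.004); print(s,k.sum(),"tipz",np.percentile(P[k,2],[0,.5,2]).round(4),"inner y",np.percentile(abs(q[k,1]),[1,5]).round(4))
E
```

```text
[ 0.68334764 -0.23716283 -0.01423107] [1.79756402e+02 2.17678536e-02 7.97080816e+01] [-0.71985183  0.2299804  -0.21331408]
shift [ 0.0019 -0.003   0.0108] turn [0.0043 0.0004 0.0019] min rows 1 1
-1 3931 tipz [0.004  0.0042 0.0046] inner y [0.0122 0.0132]
1 3265 tipz [0.015  0.0165 0.0185] inner y [0.0201 0.0202]
```

Call:
jog_arm(motion=[{"x": 0.0019,"y": -0.003,"z": 0.004,"wx": 0.004,"wy": 0,"wz": 0.002,"jaw": 0.47},{"x": 0,"y": 0,"z": 0.005,"wx": 0,"wy": 0,"wz": 0,"jaw": 0.47},{"x": 0,"y": 0,"z": 0.003,"wx": 0,"wy": 0,"wz": 0,"jaw": 0.47},{"x": 0,"y": 0,"z": 0,"wx": 0,"wy": 0,"wz": 0,"jaw": 0.47},{"x": 0,"y": 0,"z": 0,"wx": 0,"wy": 0,"wz": 0,"jaw": 0.47}])

```text
time: 42.55
tcp_pos: [0.6788, -0.2343, -0.0285]
tcp_rot: [-179.8, 0.0, 79.6]
contact_force: [-1.2, 0.7, 2.0]
gripper_width: 0.471
grasp_force: 1.3
```

```bash
python3 - <<'E'
from fit import *
imaging.grab_frame("side"); f=imaging.grab_frame("wrist"); p,r=pose(); print(p,bot.state()["tcp_rot"],bot.state()["contact_force"])
plan([.6808,-.2348,-.028],79.6)
P,u,v=cloud(f); q=(P-p)@r.as_matrix(); m=(abs(q[:,0])<.016)&(q[:,1]<.04)&(q[:,1]>.018)&(q[:,2]<-.01)&(q[:,2]>-.07)
x=q[m]; 
for zz in np.arange(0,.02,.002):
    k=m&(abs(P[:,2]-zz)<.001); print(round(zz,3),k.sum(),q[k,1].min().round(4) if k.any() else '',q[k,0].max().round(4) if k.any() else '')
E
```

```text
[ 0.67877901 -0.2343353  -0.02856775] [-1.79778608e+02  5.88130396e-03  7.96327949e+01] [-0.98490496 -0.06774107  3.13280507]
shift [-0.0001  0.0021 -0.0006] turn [-0.0039  0.0001  0.0006] min rows 1 1
0.0 1449 0.018 0.016
0.002 445 0.018 0.016
0.004 51 0.0203 0.0108
0.006 72 0.0202 0.0114
0.008 108 0.0202 0.0115
0.01 134 0.0202 0.0114
0.012 140 0.0202 0.0117
0.014 139 0.0202 0.0117
0.016 144 0.0202 0.0115
0.018 153 0.0202 0.0114
```

Call:
jog_arm(motion=[{"x": 0,"y": 0.002,"z": -0.0015,"wx": -0.004,"wy": 0,"wz": 0,"jaw": 0.47},{"x": 0,"y": 0,"z": 0,"wx": 0,"wy": 0,"wz": 0,"jaw": 0.4},{"x": 0,"y": 0,"z": 0,"wx": 0,"wy": 0,"wz": 0,"jaw": 0.2},{"x": 0,"y": 0,"z": 0,"wx": 0,"wy": 0,"wz": 0,"jaw": 0.1},{"x": 0,"y": 0,"z": 0,"wx": 0,"wy": 0,"wz": 0,"jaw": 0.1}], newtons=60)

```text
time: 43.15
tcp_pos: [0.6811, -0.2349, -0.027]
tcp_rot: [179.9, 0.0, 79.6]
contact_force: [0.6, 0.4, 1.9]
gripper_width: 0.284
grasp_force: 59.9
```

```bash
python3 - <<'E'
from h import *
imaging.grab_frame("side"); print(bot.state()["tcp_pos"],bot.state()["tcp_rot"],bot.state()["contact_force"],bot.state()["gripper_width"],bot.state()["grasp_force"])
E
```

```text
[ 0.68111493 -0.23489742 -0.02695091] [1.79945064e+02 1.12692880e-02 7.96311764e+01] [ 0.53330979 -0.21426637  2.5574123 ] 0.2787144763760397 59.96368466610477
```

Clip gripped at its head. Lift and view the post from above.

```bash
python3 -c "
from h import *
plan(W(-.071,-.02,.16),81.45)"
```

```text
shift [-0.0738 -0.2456 -0.1872] turn [ 0.001   0.0002 -0.0317] min rows 7 1
```

Call:
jog_arm(motion=[{"x": 0,"y": 0,"z": -0.02,"wx": 0,"wy": 0,"wz": 0,"jaw": 0.1},{"x": 0,"y": 0,"z": -0.04,"wx": 0,"wy": 0,"wz": 0,"jaw": 0.1},{"x": 0,"y": 0,"z": -0.045,"wx": 0,"wy": 0,"wz": 0,"jaw": 0.1},{"x": 0,"y": 0,"z": -0.045,"wx": 0,"wy": 0,"wz": 0,"jaw": 0.1},{"x": 0,"y": 0,"z": -0.037,"wx": 0,"wy": 0,"wz": 0,"jaw": 0.1},{"x": 0,"y": 0,"z": 0,"wx": 0,"wy": 0,"wz": 0,"jaw": 0.1}])

```text
time: 43.8
tcp_pos: [0.6847, -0.2349, 0.1683]
tcp_rot: [179.3, 0.1, 79.6]
contact_force: [0.4, 0.2, 0.4]
gripper_width: 0.277
grasp_force: 59.0
```

Call:
jog_arm(motion=[{"x": -0.0105,"y": -0.035,"z": 0,"wx": 0,"wy": 0,"wz": -0.016,"jaw": 0.1},{"x": -0.0105,"y": -0.035,"z": 0,"wx": 0,"wy": 0,"wz": -0.016,"jaw": 0.1},{"x": -0.0105,"y": -0.035,"z": 0,"wx": 0,"wy": 0,"wz": 0,"jaw": 0.1},{"x": -0.0105,"y": -0.035,"z": 0,"wx": 0,"wy": 0,"wz": 0,"jaw": 0.1},{"x": -0.0105,"y": -0.035,"z": 0,"wx": 0,"wy": 0,"wz": 0,"jaw": 0.1},{"x": -0.0105,"y": -0.035,"z": 0,"wx": 0,"wy": 0,"wz": 0,"jaw": 0.1},{"x": -0.0105,"y": -0.035,"z": 0,"wx": 0,"wy": 0,"wz": 0,"jaw": 0.1},{"x": 0,"y": 0,"z": 0,"wx": 0,"wy": 0,"wz": 0,"jaw": 0.1},{"x": 0,"y": 0,"z": 0,"wx": 0,"wy": 0,"wz": 0,"jaw": 0.1},{"x": 0,"y": 0,"z": 0,"wx": 0,"wy": 0,"wz": 0,"jaw": 0.1}])

```text
time: 44.8
tcp_pos: [0.4284, -0.2688, 0.1601]
tcp_rot: [179.9, -0.0, 81.5]
contact_force: [0.6, -0.5, -0.4]
gripper_width: 0.279
grasp_force: 59.1
```

```bash
python3 - <<'E'
from fit import *
imaging.grab_frame("side"); f=imaging.grab_frame("wrist"); save(f,"w11.png"); p,r=pose(); print(p,bot.state()["tcp_rot"])
a=np.radians(CY)
def cr(P): d=P[:,:2]-C; return np.c_[d@[np.cos(a),np.sin(a)],d@[-np.sin(a),np.cos(a)],P[:,2]]
def post(f):
    P,u,v=cloud(f); q=cr(P); m=(abs(q[:,0]+.082)<.016)&(abs(q[:,1])<.016)&(q[:,2]>.063)&(q[:,2]<.074)
    (x,y),rad=cv2.minEnclosingCircle((q[m,:2]*1000).astype(np.float32)); print("post",m.sum(),round(x,1),round(y,1),round(rad,1),np.median(q[m,2]),np.percentile(q[m,:2],[2,98],axis=0).round(4).tolist())
post(f); placed(f)
# clip points near tool
P,u,v=cloud(f); q=(P-p)@r.as_matrix(); g=f["img"].max(2)[v,u]
m=(q[:,0]>.012)&(q[:,0]<.03)&(abs(q[:,1])<.02)&(q[:,2]<-.01)&(q[:,2]>-.06); print("head",m.sum(),q[m].min(0) if m.any() else '',q[m].max(0) if m.any() else '')
for n in ("scene","side"):
    f=imaging.grab_frame(n); P,u,v=cloud(f); q=(P-p)@r.as_matrix(); m=(q[:,0]>-.12)&(q[:,0]<-.02)&(abs(q[:,1]+.004)<.025)&(q[:,2]<0)&(q[:,2]>-.06)
    print(n,m.sum(),proj(f,[p+r.apply([x,-.011,-.0295]) for x in (-.03,-.06,-.094)]).round(1).tolist())
    if n=="scene": post(f)
    for x in (-.09,-.08,-.07,-.06,-.05,-.04,-.03):
        k=m&(abs(q[:,0]-x)<.005); print(x,k.sum(),q[k].mean(0).round(4) if k.any() else '')
E
```

```text
[ 0.4286198  -0.26865229  0.15990321] [ 1.79938750e+02 -3.05520834e-02  8.15769938e+01]
post 735 -81.8 -0.2 10.2 0.06829456150950083 [[-0.0906, -0.0088], [-0.073, 0.0091]]
pocket 0 [-1.000e+00 -3.400e+00  1.124e+02  6.820e+01  1.000e-01] z 0.0331 slope [0. 0.]
pocket 1 [ 1.000e-01 -7.000e-01  7.450e+01  1.298e+02  8.990e+01] z 0.0331 slope [-0.0039 -0.0139]
pocket 2 [3.500e+00 2.900e+00 1.204e+02 6.780e+01 1.000e-01] z 0.033 slope [-0.0004 -0.0127]
head 960 [ 0.01200207 -0.01230787 -0.03444158] [ 0.02192786  0.01295812 -0.02849631]
scene 45 [[411.5, 161.7], [417.9, 158.6], [424.9, 155.2]]
post 30 -83.3 4.1 10.0 0.06595687437280665 [[-0.0925, -0.0035], [-0.0743, 0.0114]]
-0.09 3 [-0.0891 -0.0115 -0.028 ]
-0.08 9 [-0.0784 -0.006  -0.0292]
-0.07 7 [-0.068  -0.0072 -0.0288]
-0.06 7 [-0.0586 -0.0075 -0.0288]
-0.05 9 [-0.051  -0.0089 -0.0295]
-0.04 3 [-0.0409 -0.0123 -0.0295]
-0.03 6 [-0.0314 -0.0134 -0.0293]
side 60 [[445.5, 207.5], [459.4, 202.5], [474.9, 197.0]]
-0.09 6 [-0.0892 -0.0107 -0.0311]
-0.08 20 [-0.0792 -0.0058 -0.0318]
-0.07 28 [-0.0696 -0.004  -0.0316]
-0.06 6 [-0.0628  0.0002 -0.0321]
-0.05 0 
-0.04 0 
-0.03 0
```

View pics/w11.png

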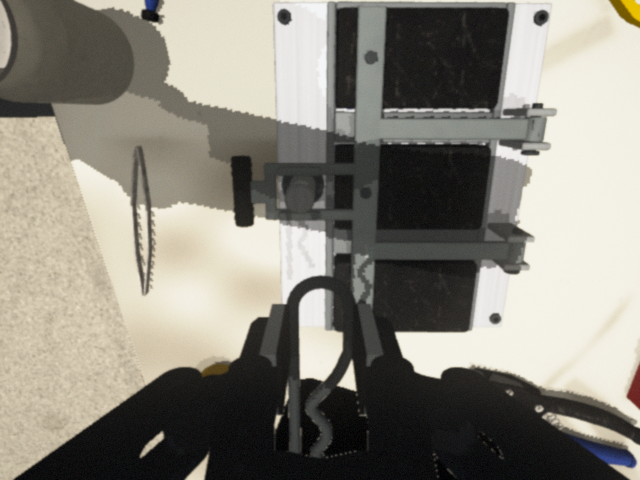

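View: clip held squarely in the fingers, straight leg (295,290–450); post at (302,195), gate fully down over three drives. Measure the leg line in the tool frame.

```bash
python3 - <<'E'
from fit import *
f=imaging.grab_frame("wrist"); p,r=pose(); P,u,v=cloud(f); q=(P-p)@r.as_matrix()
m=(q[:,2]<-.022)&(q[:,2]>-.040)&(q[:,1]<-.005)&(q[:,1]>-.0145)&(q[:,0]<.012)&(q[:,0]>-.1)
for x in np.arange(-.09,.012,.01):
    k=m&(abs(q[:,0]-x)<.005); 
    if k.sum()>3: print(round(x,3),k.sum(),"top z",np.percentile(q[k,2],[5,50]).round(4),"y",np.percentile(q[k,1],[5,50,95]).round(4))
plan(W(-.0818+.011,.130,.0265),81.45)
E
```

```text
-0.06 107 top z [-0.0328 -0.0317] y [-0.013  -0.0104 -0.0083]
-0.05 221 top z [-0.0329 -0.032 ] y [-0.0128 -0.0105 -0.0083]
-0.04 256 top z [-0.033 -0.032] y [-0.0129 -0.0104 -0.0055]
-0.03 260 top z [-0.0331 -0.0321] y [-0.0127 -0.0103 -0.0083]
-0.02 244 top z [-0.0332 -0.0321] y [-0.0124 -0.0101 -0.0082]
-0.01 215 top z [-0.036  -0.0323] y [-0.0115 -0.0099 -0.0083]
-0.0 251 top z [-0.0383 -0.0325] y [-0.0115 -0.01   -0.0082]
0.01 281 top z [-0.039  -0.0328] y [-0.014  -0.011  -0.0081]
shift [ 0.1552 -0.0023  0.1332] turn [ 0.0003 -0.0006  0.0017] min rows 5 1
```

Call:
jog_arm(motion=[{"x": 0.04,"y": -0.0006,"z": 0,"wx": 0,"wy": 0,"wz": 0.0017,"jaw": 0.1},{"x": 0.04,"y": -0.0006,"z": 0,"wx": 0,"wy": 0,"wz": 0,"jaw": 0.1},{"x": 0.04,"y": -0.0006,"z": 0.02,"wx": 0,"wy": 0,"wz": 0,"jaw": 0.1},{"x": 0.035,"y": -0.0005,"z": 0.035,"wx": 0,"wy": 0,"wz": 0,"jaw": 0.1},{"x": 0,"y": 0,"z": 0.04,"wx": 0,"wy": 0,"wz": 0,"jaw": 0.1},{"x": 0,"y": 0,"z": 0.038,"wx": 0,"wy": 0,"wz": 0,"jaw": 0.1},{"x": 0,"y": 0,"z": 0,"wx": 0,"wy": 0,"wz": 0,"jaw": 0.1},{"x": 0,"y": 0,"z": 0,"wx": 0,"wy": 0,"wz": 0,"jaw": 0.1},{"x": 0,"y": 0,"z": 0,"wx": 0,"wy": 0,"wz": 0,"jaw": 0.1}])

```text
time: 45.95
tcp_pos: [0.4502, -0.1161, 0.0285]
tcp_rot: [179.8, 0.0, 81.3]
contact_force: [0.8, -0.4, 0.6]
gripper_width: 0.282
grasp_force: 59.2
```

```bash
python3 - <<'E'
from h import *
for i in range(3):
  imaging.grab_frame("side"); plan(W(-.0711,.117,.0265),81.45)
print(bot.state()["contact_force"])
E
```

```text
shift [-0.0118 -0.0021  0.0022] turn [ 0.0041  0.0009 -0.0021] min rows 1 1
shift [-0.0117 -0.0019  0.0021] turn [ 0.004   0.0011 -0.0022] min rows 1 1
shift [-0.0116 -0.0016  0.0019] turn [ 0.0035  0.0011 -0.0022] min rows 1 1
[ 0.23254689  0.23048981 -0.01858212]
```

Call:
jog_arm(motion=[{"x": -0.01,"y": -0.0017,"z": 0.0019,"wx": 0.0035,"wy": 0.001,"wz": -0.002,"jaw": 0.1},{"x": 0,"y": 0,"z": 0,"wx": 0,"wy": 0,"wz": 0,"jaw": 0.1},{"x": 0,"y": 0,"z": 0,"wx": 0,"wy": 0,"wz": 0,"jaw": 0.1},{"x": 0,"y": 0,"z": 0,"wx": 0,"wy": 0,"wz": 0,"jaw": 0.1}])

```text
time: 46.5
tcp_pos: [0.4449, -0.1255, 0.0248]
tcp_rot: [-179.8, -0.1, 81.5]
contact_force: [0.2, -0.2, -1.2]
gripper_width: 0.281
grasp_force: 59.2
```

```bash
python3 - <<'E'
from h import *
for i in range(4):
  imaging.grab_frame("side"); plan(W(-.0711,.110,.0265),81.45)
print(bot.state()["contact_force"])
a=np.radians(CY); p,r=pose()
for n in ("scene","side"):
    f=imaging.grab_frame(n); P,u,v=cloud(f); d=P[:,:2]-C; q=np.c_[d@[np.cos(a),np.sin(a)],d@[-np.sin(a),np.cos(a)],P[:,2]]
    m=(q[:,1]>.018)&(q[:,1]<.07)&(q[:,2]>.047)&(q[:,2]<.07)&(abs(q[:,0]+.08)<.03)
    for y in np.arange(.02,.07,.008):
        k=m&(abs(q[:,1]-y)<.004)&(q[:,0]<-.074); print(n,round(y,3),k.sum(),q[k].mean(0).round(4) if k.any() else '')
    m=(abs(q[:,0]+.082)<.016)&(abs(q[:,1])<.018)&(q[:,2]>.062)&(q[:,2]<.074); print("post top",m.sum(),np.percentile(q[m],[5,50,95],axis=0).round(4).tolist())
    if n=="scene":
        c=proj(f,[W(-.08,.03,.056)])[0].astype(int); cv2.imwrite("pics/ins.png",cv2.resize(f["img"][c[1]-30:c[1]+30,c[0]-40:c[0]+40,::-1],(800,600),interpolation=cv2.INTER_CUBIC))
E
```

```text
shift [-0.0092  0.0017 -0.0017] turn [-0.0034 -0.001   0.0006] min rows 1 1
shift [-0.0093  0.0017 -0.0017] turn [-0.0035 -0.001   0.0009] min rows 1 1
shift [-0.0093  0.0017 -0.0017] turn [-0.0035 -0.001   0.0009] min rows 1 1
shift [-0.0093  0.0017 -0.0018] turn [-0.0035 -0.001   0.0009] min rows 1 1
[ 0.37154821 -0.80869906 -0.35869803]
scene 0.02 8 [-0.0909  0.0205  0.0495]
scene 0.028 1 [-0.0871  0.0305  0.055 ]
scene 0.036 6 [-0.0848  0.0347  0.0532]
scene 0.044 4 [-0.0853  0.0439  0.0548]
scene 0.052 5 [-0.0856  0.0532  0.0546]
scene 0.06 10 [-0.0793  0.0596  0.0547]
scene 0.068 5 [-0.0849  0.0663  0.0536]
post top 33 [[-0.0914, -0.0042, 0.0623], [-0.084, 0.0057, 0.0662], [-0.0748, 0.0124, 0.0681]]
side 0.02 24 [-0.0873  0.0204  0.0507]
side 0.028 5 [-0.083   0.0297  0.0556]
side 0.036 8 [-0.0835  0.0366  0.0571]
side 0.044 9 [-0.0835  0.0441  0.0565]
side 0.052 9 [-0.0833  0.052   0.0573]
side 0.06 14 [-0.0811  0.0603  0.0562]
side 0.068 7 [-0.0812  0.0665  0.055 ]
post top 74 [[-0.09, -0.0035, 0.0634], [-0.0822, 0.0039, 0.068], [-0.0732, 0.0119, 0.0707]]
```

Call:
jog_arm(motion=[{"x": -0.002,"y": 0.0012,"z": -0.0012,"wx": -0.0025,"wy": 0,"wz": 0.0005,"jaw": 0.1},{"x": 0,"y": 0,"z": 0,"wx": 0,"wy": 0,"wz": 0,"jaw": 0.1},{"x": 0,"y": 0,"z": 0,"wx": 0,"wy": 0,"wz": 0,"jaw": 0.1},{"x": 0,"y": 0,"z": 0,"wx": 0,"wy": 0,"wz": 0,"jaw": 0.1}])

```text
time: 47.2
tcp_pos: [0.4459, -0.1276, 0.026]
tcp_rot: [-179.9, -0.1, 81.5]
contact_force: [-0.5, -0.5, -0.4]
gripper_width: 0.278
grasp_force: 59.2
```

```bash
python3 - <<'E'
from h import *
imaging.grab_frame("side"); plan(W(-.0711,.110,.0265),81.45)
E
```

```text
shift [-0.0071  0.0005 -0.0005] turn [-0.001  -0.0009  0.0001] min rows 1 1
```

View pics/ins.png

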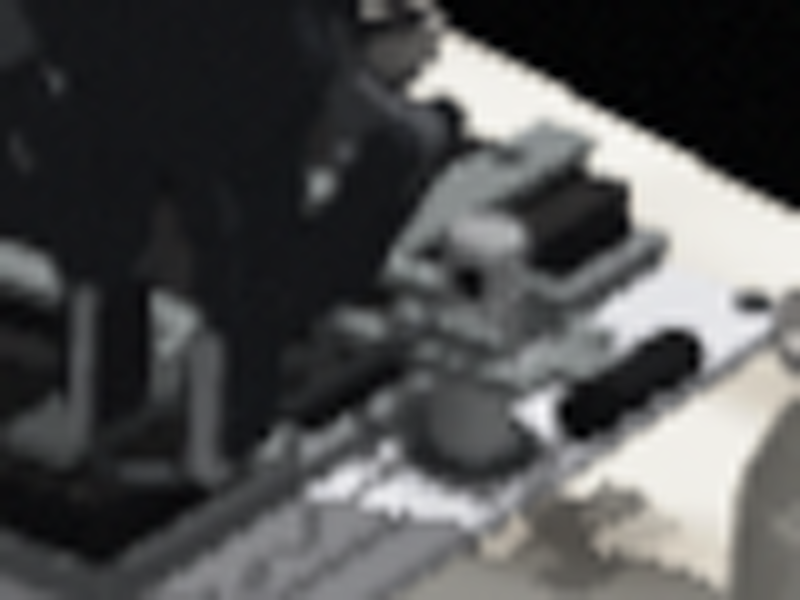

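Hole visible at (465,280) in the crop with the leg leading toward it. Advance into the mouth and watch force.

Call:
jog_arm(motion=[{"x": -0.006,"y": 0.0004,"z": -0.0004,"wx": -0.001,"wy": 0,"wz": 0,"jaw": 0.1},{"x": -0.004,"y": 0,"z": 0,"wx": 0,"wy": 0,"wz": 0,"jaw": 0.1},{"x": 0,"y": 0,"z": 0,"wx": 0,"wy": 0,"wz": 0,"jaw": 0.1},{"x": 0,"y": 0,"z": 0,"wx": 0,"wy": 0,"wz": 0,"jaw": 0.1}])

```text
time: 47.65
tcp_pos: [0.4447, -0.1378, 0.0263]
tcp_rot: [180.0, -0.1, 81.4]
contact_force: [-0.1, -0.3, -0.8]
gripper_width: 0.281
grasp_force: 59.2
```

```bash
python3 - <<'E'
from h import *
imaging.grab_frame("side"); plan(W(-.0711,.052,.0265),81.45); print(bot.state()["contact_force"])
E
```

```text
shift [-0.0551  0.0001 -0.0002] turn [ 0.0001 -0.001  -0.0002] min rows 2 1
[ 0.32428354 -0.77697321 -1.54736907]
```

Call:
jog_arm(motion=[{"x": -0.003,"y": 0,"z": 0,"wx": 0,"wy": 0,"wz": 0,"jaw": 0.1},{"x": -0.003,"y": 0,"z": 0,"wx": 0,"wy": 0,"wz": 0,"jaw": 0.1},{"x": -0.003,"y": 0,"z": 0,"wx": 0,"wy": 0,"wz": 0,"jaw": 0.1},{"x": 0,"y": 0,"z": 0,"wx": 0,"wy": 0,"wz": 0,"jaw": 0.1}])

```text
time: 48.1
tcp_pos: [0.4433, -0.147, 0.0263]
tcp_rot: [-180.0, -0.0, 81.4]
contact_force: [0.3, -0.9, -0.1]
gripper_width: 0.276
grasp_force: 59.2
```

```bash
python3 - <<'E'
from h import *
imaging.grab_frame("side"); plan(W(-.0711,.052,.0265),81.45); print(bot.state()["contact_force"])
E
```

```text
shift [-0.0458  0.0002 -0.0002] turn [ 0.     -0.0009 -0.0005] min rows 1 1
[-0.65459977  0.73691252 -1.02957949]
```

No contact: tip is inside the hole. Continue.

Call:
jog_arm(motion=[{"x": -0.004,"y": 0,"z": 0,"wx": 0,"wy": 0,"wz": 0,"jaw": 0.1},{"x": -0.004,"y": 0,"z": 0,"wx": 0,"wy": 0,"wz": 0,"jaw": 0.1},{"x": -0.004,"y": 0,"z": 0,"wx": 0,"wy": 0,"wz": 0,"jaw": 0.1},{"x": -0.004,"y": 0,"z": 0,"wx": 0,"wy": 0,"wz": 0,"jaw": 0.1},{"x": -0.003,"y": 0,"z": 0,"wx": 0,"wy": 0,"wz": 0,"jaw": 0.1},{"x": 0,"y": 0,"z": 0,"wx": 0,"wy": 0,"wz": 0,"jaw": 0.1}])

```text
time: 48.75
tcp_pos: [0.4405, -0.1658, 0.0263]
tcp_rot: [180.0, -0.0, 81.4]
contact_force: [0.7, -0.1, -0.5]
gripper_width: 0.279
grasp_force: 59.2
```

```bash
python3 - <<'E'
from h import *
imaging.grab_frame("side"); plan(W(-.0711,.052,.0265),81.45); print(bot.state()["contact_force"])
E
```

```text
shift [-0.0269  0.0002 -0.0002] turn [ 0.     -0.0009 -0.0005] min rows 1 1
[-0.0394779   0.27831254 -0.38241396]
```

Call:
jog_arm(motion=[{"x": -0.003,"y": 0,"z": 0,"wx": 0,"wy": 0,"wz": 0,"jaw": 0.1},{"x": -0.003,"y": 0,"z": 0,"wx": 0,"wy": 0,"wz": 0,"jaw": 0.1},{"x": -0.003,"y": 0,"z": 0,"wx": 0,"wy": 0,"wz": 0,"jaw": 0.1},{"x": -0.003,"y": 0,"z": 0,"wx": 0,"wy": 0,"wz": 0,"jaw": 0.1},{"x": 0,"y": 0,"z": 0,"wx": 0,"wy": 0,"wz": 0,"jaw": 0.1}], newtons=90)

```text
time: 49.3
tcp_pos: [0.4401, -0.1777, 0.0267]
tcp_rot: [179.9, -0.0, 81.5]
contact_force: [2.7, -0.4, -1.3]
gripper_width: 0.262
grasp_force: 88.8
```

```bash
python3 - <<'E'
from h import *
imaging.grab_frame("side"); plan(W(-.0711,.052,.0265),81.45); print(bot.state()["contact_force"])
E
```

```text
shift [-0.0148 -0.0011  0.0002] turn [ 0.0023 -0.0005  0.0004] min rows 1 1
[ 2.95928965  0.95262054 -0.95293883]
```

Call:
jog_arm(motion=[{"x": -0.003,"y": 0,"z": 0,"wx": 0,"wy": 0,"wz": 0,"jaw": 0.1},{"x": -0.003,"y": -0.0005,"z": 0,"wx": 0,"wy": 0,"wz": 0,"jaw": 0.1},{"x": -0.003,"y": 0,"z": 0,"wx": 0,"wy": 0,"wz": 0,"jaw": 0.1},{"x": 0,"y": 0,"z": 0,"wx": 0,"wy": 0,"wz": 0,"jaw": 0.1}])

```text
time: 49.75
tcp_pos: [0.4371, -0.1874, 0.0264]
tcp_rot: [180.0, 0.0, 81.4]
contact_force: [2.8, -2.3, 0.1]
gripper_width: 0.267
grasp_force: 88.8
```

```bash
python3 - <<'E'
from h import *
imaging.grab_frame("side"); plan(W(-.0711,.052,.0265),81.45); print(bot.state()["contact_force"])
E
```

```text
shift [-0.0047  0.0005 -0.0001] turn [ 0.0003  0.0006 -0.0008] min rows 1 1
[ 3.5729557  -2.36408569 -0.3524347 ]
```

Call:
jog_arm(motion=[{"x": -0.0025,"y": 0,"z": 0,"wx": 0,"wy": 0,"wz": 0,"jaw": 0.1},{"x": -0.002,"y": 0,"z": 0,"wx": 0,"wy": 0,"wz": 0,"jaw": 0.1},{"x": 0,"y": 0,"z": 0,"wx": 0,"wy": 0,"wz": 0,"jaw": 0.1},{"x": 0,"y": 0,"z": 0,"wx": 0,"wy": 0,"wz": 0,"jaw": 0.1}])

```text
time: 50.2
tcp_pos: [0.4357, -0.1911, 0.0262]
tcp_rot: [-179.9, 0.0, 81.4]
contact_force: [2.1, -2.3, -0.5]
gripper_width: 0.268
grasp_force: 88.8
```

```bash
python3 - <<'E'
from h import *
imaging.grab_frame("side"); plan(W(-.0711,.052,.0265),81.45); print(bot.state()["contact_force"])
f=imaging.grab_frame("wrist"); p,r=pose(); P,u,v=cloud(f); q=(P-p)@r.as_matrix()
m=(q[:,0]>.010)&(q[:,0]<.03)&(abs(q[:,1])<.018)&(q[:,2]<-.022)&(q[:,2]>-.04); print("head far end tool x",np.percentile(q[m,0],[95,99,100]),m.sum())
E
```

```text
shift [-0.0007  0.0011 -0.0003] turn [-0.0009  0.0002 -0.0005] min rows 1 1
[ 3.00084257 -3.17838674 -0.20193556]
head far end tool x [0.02074489 0.02129502 0.02162126] 1443
```

Call:
jog_arm(motion=[{"x": -0.001,"y": 0.0008,"z": 0,"wx": 0,"wy": 0,"wz": 0,"jaw": 0.1},{"x": -0.001,"y": 0,"z": 0,"wx": 0,"wy": 0,"wz": 0,"jaw": 0.1},{"x": 0,"y": 0,"z": 0,"wx": 0,"wy": 0,"wz": 0,"jaw": 0.1}])

```text
time: 50.6
tcp_pos: [0.4365, -0.192, 0.0261]
tcp_rot: [-180.0, -0.1, 81.5]
contact_force: [1.4, -1.3, -0.1]
gripper_width: 0.262
grasp_force: 88.8
```

Call:
jog_arm(motion=[{"x": 0,"y": 0,"z": 0,"wx": 0,"wy": 0,"wz": 0,"jaw": 0.4},{"x": 0,"y": 0,"z": 0,"wx": 0,"wy": 0,"wz": 0,"jaw": 0.5},{"x": 0,"y": 0,"z": 0,"wx": 0,"wy": 0,"wz": 0,"jaw": 0.55},{"x": 0,"y": 0,"z": -0.01,"wx": 0,"wy": 0,"wz": 0,"jaw": 0.55},{"x": 0,"y": 0,"z": -0.03,"wx": 0,"wy": 0,"wz": 0,"jaw": 0.55},{"x": 0,"y": 0,"z": -0.045,"wx": 0,"wy": 0,"wz": 0,"jaw": 0.55},{"x": 0,"y": 0,"z": -0.045,"wx": 0,"wy": 0,"wz": 0,"jaw": 0.55},{"x": -0.03,"y": 0,"z": -0.03,"wx": 0,"wy": 0,"wz": 0,"jaw": 0.55},{"x": -0.04,"y": 0,"z": 0,"wx": 0,"wy": 0,"wz": 0,"jaw": 0.55},{"x": 0,"y": 0,"z": 0,"wx": 0,"wy": 0,"wz": 0,"jaw": 0.55},{"x": 0,"y": 0,"z": 0,"wx": 0,"wy": 0,"wz": 0,"jaw": 0.55}])

```text
time: 51.7
tcp_pos: [0.4258, -0.2623, 0.1866]
tcp_rot: [-180.0, -0.1, 81.3]
contact_force: [0.2, 0.5, 0.3]
gripper_width: 0.554
grasp_force: 0.0
```

```bash
python3 - <<'E'
from fit import *
imaging.grab_frame("side"); f=imaging.grab_frame("wrist"); print(pose()[0],bot.state()["contact_force"])
a=np.radians(CY); P,u,v=cloud(f); d=P[:,:2]-C; q=np.c_[d@[np.cos(a),np.sin(a)],d@[-np.sin(a),np.cos(a)],P[:,2]]; g=f["img"].max(2)[v,u]
m=(q[:,2]>.0525)&(q[:,2]<.063)&(q[:,0]>-.095)&(q[:,0]<-.05)&(abs(q[:,1])<.09)
print("Y range",np.percentile(q[m,1],[0,.5,99.5,100]).round(4))
for y in np.arange(-.045,.08,.006):
    k=m&(abs(q[:,1]-y)<.003)
    if k.sum()>2:
        L=k&(q[:,0]<-.076); R_=k&(q[:,0]>-.076); print(round(y,3),"leg",L.sum(),q[L].mean(0)[[0,2]].round(4) if L.any() else '',"spring",R_.sum(),q[R_].mean(0)[[0,2]].round(4) if R_.any() else '')
placed(f); handle()
E
```

```text
[ 0.42634231 -0.26050782  0.18619554] [-0.092225   -1.12960019 -0.45831558]
Y range [-0.0323 -0.0272  0.0389  0.0415]
-0.027 leg 13 [-0.0805  0.0622] spring 8 [-0.0629  0.0624]
-0.021 leg 30 [-0.0804  0.062 ] spring 27 [-0.0657  0.0619]
-0.015 leg 54 [-0.0806  0.0611] spring 58 [-0.069   0.0615]
-0.009 leg 6 [-0.0803  0.0608] spring 54 [-0.0712  0.0605]
-0.003 leg 0  spring 59 [-0.0689  0.0595]
0.003 leg 3 [-0.0901  0.0583] spring 69 [-0.0687  0.0582]
0.009 leg 48 [-0.0819  0.0571] spring 77 [-0.0713  0.0573]
0.015 leg 62 [-0.0807  0.056 ] spring 55 [-0.0737  0.0561]
0.021 leg 56 [-0.0817  0.055 ] spring 70 [-0.0711  0.0548]
0.027 leg 52 [-0.0819  0.0539] spring 59 [-0.0668  0.054 ]
0.033 leg 36 [-0.0818  0.0534] spring 32 [-0.0634  0.0533]
0.039 leg 10 [-0.082   0.0529] spring 9 [-0.0612  0.0528]
pocket 0 [-1.10e+00  1.00e-01  1.12e+02  6.18e+01  0.00e+00] z 0.0331 slope [-0.0003  0.0005]
pocket 1 [ 4.000e-01 -1.000e-01  7.540e+01  1.294e+02  8.950e+01] z 0.0331 slope [-0.0035 -0.0185]
pocket 2 [ -0.7   3.4 112.2  68.7   0.4] z 0.033 slope [-0.0001 -0.0155]
wrist 993 [[-0.1293, -0.0213, 0.0406], [-0.1221, 0.0034, 0.0465], [-0.1054, 0.0218, 0.049]] bar 4718 [[-0.0651, -0.1013, 0.0341], [-0.0346, 0.0701, 0.0433], [0.0188, 0.1066, 0.0462]]
```

```bash
python3 - <<'E'
from fit import *
a=np.radians(CY)
for i in range(2):
    for _ in range(3*i): imaging.grab_frame("side")
    f=imaging.grab_frame("wrist"); P,u,v=cloud(f); d=P[:,:2]-C; q=np.c_[d@[np.cos(a),np.sin(a)],d@[-np.sin(a),np.cos(a)],P[:,2]]
    m=(q[:,2]>.045)&(q[:,2]<.07)&(q[:,0]>-.087)&(q[:,0]<-.0775)&(abs(q[:,1])<.09)&(abs(q[:,1])>.0125)
    y=q[m,1];z=q[m,2]; c=np.polyfit(y,z,1)
    for _ in range(3): k=abs(z-np.polyval(c,y))<.003; c=np.polyfit(y[k],z[k],1)
    print(m.sum(),k.sum(),c,"Y",np.percentile(y[k],[0,1,99,100]).round(4),"x slope",np.polyfit(y[k],q[m,0][k],1))
    m=(q[:,0]>-.09)&(q[:,0]<-.05)&(q[:,2]<.066)&(q[:,2]>.044)&(q[:,1]>.05)&(q[:,1]<.09)&(abs(q[:,2]-np.polyval(c,q[:,1]))<.003); print("head end",m.sum(),np.percentile(q[m,1],[50,99,100]))
E
```

```text
897 803 [-0.18857272  0.05894695] Y [-0.0414 -0.0403  0.0685  0.0705] x slope [-0.01845586 -0.0809946 ]
head end 514 [0.06301598 0.07192189 0.07194161]
902 815 [-0.18730805  0.05887963] Y [-0.0421 -0.0405  0.0686  0.0706] x slope [-0.01726027 -0.08099947]
head end 515 [0.06310076 0.07197527 0.07200982]
```

```bash
python3 -c "
from h import *
print(finish_job())"
```

```text
the job is handed in; nothing more can be done
None
```

I handed the job in: all three drives are flat in their own pockets, the gate is down on its stop, and the clip is through the post hole with its seat about 0.5 mm from the hole's middle. The clip's head droops about 0.19 rad (limit 0.25). The hand-in returned no verdict, so these are my last camera readings.

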